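Check a packing frame's diagonals with a slide rule and rack it square

TASK

Check the wooden packing frame for squareness: lay the slide rule flat inside it and draw it out until its pins bear gently in opposite corners, first across the near-left to far-right diagonal (as the robot sees it), then across the near-right to far-left one, keeping a light press for half a second each time to read it; a hard push would rack the frame. Then shift the far rail sideways until the two diagonals would agree within 4 mm, if they do not already. Leave the rule lying flat inside the frame and the tins and screwdriver where they are.

Things in the scene. Friction and masses are not known exactly. Their poses are not given: they have to be found in the camera images.
- frame: near rail of the wooden frame, screwed down, 260 x 20 x 24 mm high; origin under its centre, x across to the far rail, y along it to the left. Four 20 mm wide rails (sides 22 mm high, bolt heads to 28 mm), no bottom, pinned as a parallelogram: pins 210 mm apart along near and far rails, 185 mm along the sides. Racked up to 0.12 rad either way; about 18 N along a diagonal would rack it
- far_mid (a point): top centre of the far rail (260 x 20 x 24 mm high, always parallel to the near rail, swings sideways on the side rails); grip it here. Its y in frame is 185 mm x sin(racking angle), 0 when square. It needs about 12 N sideways to move and stays where it is left
- seat_near_left (a point): point at mid rail height where the axis of a rule pin stands when it is seated in the frame's inner corner that is near left as the robot sees it; turns with the side rail, so it is up to 2 mm off along that rail when the frame is racked
- seat_near_right (a point): point at mid rail height where the axis of a rule pin stands when it is seated in the frame's inner corner that is near right as the robot sees it; turns with the side rail, so it is up to 2 mm off along that rail when the frame is racked
- seat_far_left (a point): point at mid rail height where the axis of a rule pin stands when it is seated in the frame's inner corner that is far left as the robot sees it; turns with the side rail, so it is up to 2 mm off along that rail when the frame is racked
- seat_far_right (a point): point at mid rail height where the axis of a rule pin stands when it is seated in the frame's inner corner that is far right as the robot sees it; turns with the side rail, so it is up to 2 mm off along that rail when the frame is racked
- rule: loose slide rule: a grooved aluminium stock 145 x 24 x 14 mm, about 0.4 kg in all; origin on its underside, x along the rule from heel to tip, z up. Stock spans x = -80 to 65 mm, a 6 mm wide neck runs on to the heel pin
- heel: heel pin of the rule, upright steel pin of 6 mm diameter fixed to the stock at x = -95 mm, 18 mm tall, polished so that it slides easily along wood; origin on its axis, 1 mm above the rule's underside
- tip: tip pin at the outer end of the sliding tongue, upright steel pin of 6 mm diameter, 16 mm tall, polished likewise, at x = 95 mm + tongue; press it home with 2 to 8 N; origin on its axis, 3 mm above the rule's underside
- tongue (a joint): how far the tongue is drawn out, 0 to 0.08 m; the distance between the two pin axes is 0.190 m + this. It slides with about 0.8 N of friction, less than the stock's friction on the table, and stays where it is left. Seated in a diagonal it reads between 0.035 and 0.072
- tab (a point): grip point of the grey upright tab on the tongue, near the rule's middle, at x = -15 mm + tongue and 40 mm above the underside; the tab is 16 mm wide across the rule, 24 mm long along it, and stands from 16 to 50 mm above the underside. The whole rule can be lifted by it, and moving it along the rule slides the tongue
- tin_tall: bystander: tin filled with rolled cardboard, diameter 74 mm, 100 mm tall, origin under its centre
- tin_flat: bystander: flat tin, diameter 84 mm, 40 mm tall, origin under its centre
- tin_open: bystander: empty open tin, diameter 74 mm, 80 mm tall, origin under its centre
- screwdriver: bystander: screwdriver lying on the table
Not all that is in view belongs to the job. Of the things that look like the rule, the smaller one is meant.

How it is judged:
On the way, in this order (a step that is already met when the one before it is completed fails the run):
1. the rule lies flat in the near-left to far-right diagonal, each pin within 4.5 mm of its corner seat, tip pressed home with more than 1 N, held 0.3 s (((horizontal distance between heel and seat_near_left below 0.0045 m and horizontal distance between tip and seat_far_right below 0.0045 m) or (horizontal distance between heel and seat_far_right below 0.0045 m and horizontal distance between tip and seat_near_left below 0.0045 m)) and contact force between tip and frame above 1 N and height (world z) of rule below 0.006 m and angle between rule's own z axis and vertical below 0.05 rad), for 0.3 s.
2. the same in the near-right to far-left diagonal (((horizontal distance between heel and seat_near_right below 0.0045 m and horizontal distance between tip and seat_far_left below 0.0045 m) or (horizontal distance between heel and seat_far_left below 0.0045 m and horizontal distance between tip and seat_near_right below 0.0045 m)) and contact force between tip and frame above 1 N and height (world z) of rule below 0.006 m and angle between rule's own z axis and vertical below 0.05 rad), for 0.3 s.
At the end, for the whole second after the job is handed in: The far rail's middle is within 3.3 mm of square to the near rail (the diagonals then agree within about 4 mm), and the rule lies flat and still on the table inside the frame (y of far_mid in the frame of frame between -0.0033 and 0.0033 m and x of rule in the frame of frame between 0.03 and 0.155 m and y of rule in the frame of frame between -0.08 and 0.08 m and height (world z) of rule below 0.006 m and angle between rule's own z axis and vertical below 0.05 rad and linear speed of rule below 0.01 m/s); the robot touches nothing.
It fails at once if the rule's tip presses on the frame with more than 15 N (contact force between tip and frame above 15 N).
It fails at once if the rule's heel presses on the frame with more than 15 N (contact force between heel and frame above 15 N).
It fails at once if a tin or the screwdriver is shifted by more than 20 mm (distance of any of tin_tall, tin_flat, tin_open, screwdriver from where it was at the start of the episode above 0.02 m).
It also fails if it takes over 72 s, if anything falls off the work surface, if the arm or the gripper's body presses on something with over 40 N, if the wrist force passes 120 N, or if a joint passes its speed limit or range.

ROBOT

A 7-joint arm with a two-finger parallel gripper is mounted at the origin on the work surface. World frame = base frame: x ahead of the robot, y to its left, z up, the work surface at z = 0. Lengths are in m, angles in rad, forces in N, time in s.
With the tool pointing down it reaches from about 0.425 to 0.825 m from the base axis. Payload 3.6 kg.
Tool frame: the origin (TCP) lies between the finger pads; the fingertips stand 11 mm ahead of it and the grasp point (between the pads) lies 8 mm behind it; z points along the fingers, x is the direction in which the jaws open and shut, and the axes are right-handed (so a half turn about z gives the same grasp; the last joint's range is limited). The gripper opens to 93 mm and grips with 3 to 60 N. Pads are 15 mm wide; open, the fingers measure 128 mm over their backs; the gripper's body (75 mm by 188 mm) begins 65 mm behind the grasp point.
Start: joints at [1.075, 0.615, -0.013, 1.423, 0.008, 1.103, -0.04], TCP at [0.294, -0.58, 0.194] pointing down, gripper open.
Joint ranges: [-3.12, 3.12], [-0.3, 2.06], [-1.34, 1.32], [0.26, 2.42], [-1.36, 4.5], [0.01, 1.98], [-2.84, 2.84]. Speed limits (rad/s): [2.79, 2.79, 3.14, 3.14, 3.14, 3.14, 3.14].

INTERFACE

Orientations are given as [roll, pitch, yaw] about the fixed x, y, z axes, in that order (R = Rz(yaw) Ry(pitch) Rx(roll)).
In Python, from plant import r gives the robot as it stands.
- The arm moves only by the tool carry_out, never from a script. Its argument "motion" is one flat list of numbers, 4 for each row, row after row: the shift along the tool's x, y, z in mm, then the turn about the tool's z in degrees. In form: [tx, ty, tz, spin, tx, ty, tz, spin, ...]. A call has exactly 8 rows; each row shifts and turns the pose as measured when the row begins, along the tool's axes as they then stand; what a row does not reach is not made up. A row lasts 1/12 s, in which the tool goes at most 41.7 mm and 7.16 degrees, less where a joint would pass 70% of its speed; a pose out of reach is approached as far as the arm can. A call with a gripper value outside its range is refused whole. "gripper" is the opening, from 0 (shut) to 1 (fully open), set as the call begins (left out, the last holds). The fingers move at their own pace and stop on an object; "newtons" is the grip in N (left out, the last holds). Time passes only in rows, so rows that do not move let the fingers close, or fill a call up. It gives the time, the measured TCP pose, the force and the opening at its end, in the units of the state.
- r.observe(): the state, without advancing time (a new reading comes with each control period).
- r.read_camera(name): name is "scene" or "top"; returns a dict with "color" (480x640x3 uint8, red, green, blue), "fx", "fy", "cx", "cy" (pixels), "world_to_cam" (4x4, takes a point from world to camera coordinates). Camera axes: x right, y up, looking along -z (the intrinsics and any distortion apply to the point x, -y, -z); pixel columns grow to the right and rows downward; lengths in m; the calibration is good to about 2 mm. A picture is of the moment at which its call begins. There is no depth.
- r.sign_off(): hands the job in, once; it reports no verdict.
The state is a dict: "time": time; "joints": joint angles; "dq": joint speeds; "joint_efforts": joint torques, N m; "eef_pos": TCP position; "ee_rot": TCP orientation; "force": force on the tool from outside, world axes, zero at the start; "ft_torque": the same for the moment, N m; "opening": finger opening in m.
Only numpy, scipy, OpenCV 4.12 (cv2) and the standard library are available. Lean on these libraries where they do the work, as an engineer would, in place of code of your own. Each camera call takes 0.05 s, during which the arm holds its last target.

## Working session

There is one attempt and no reset: what is moved stays moved. The work goes in short steps, Python scripts to look and compute and a tool call to move; the robot and the scene stay as the last step left them, time stands still between calls to the robot, and variables do not carry over. Pictures are saved under pics/ and viewed, and the job is handed in when it is done.

Besides the shell and the picture viewer there is one more tool, called after ">>>" by a JSON object that holds its "fn" and its "kwargs", one argument or row to a line. carry_out: Moves the arm, as the interface text tells. Its arguments: {"type":"object","properties":{"motion":{"type":"array"},"gripper":{"type":"number"},"newtons":{"type":"number"}},"required":["motion"]}

```bash
mkdir -p pics; ls
cat > h.py <<'E'
import numpy as np, cv2
from plant import r
def cap(name,fn):
    c=r.read_camera(name); cv2.imwrite(f'pics/{fn}.png',c['color'][:,:,::-1]); 
    np.savez(f'pics/{fn}.npz',**{k:np.array(v) for k,v in c.items()}); return c
def ld(fn): return np.load(f'pics/{fn}.npz')
def proj(c,p):
    q=(c['world_to_cam']@np.r_[p,1])[:3]; return np.array([c['fx']*q[0]/-q[2]+c['cx'], c['fy']*-q[1]/-q[2]+c['cy']])
def unproj(c,u,v,z):
    M=np.linalg.inv(c['world_to_cam']); d=M[:3,:3]@np.array([(u-c['cx'])/c['fx'],-(v-c['cy'])/c['fy'],-1.]); o=M[:3,3]
    return o+d*(z-o[2])/d[2]
def crop(fn,out,x0,y0,x1,y1,k):
    im=cv2.imread(f'pics/{fn}.png')[y0:y1,x0:x1]; cv2.imwrite(f'pics/{out}.png',cv2.resize(im,None,fx=k,fy=k,interpolation=cv2.INTER_CUBIC))
E
python3 - <<'E'
from h import *
for n in('top','scene'):
    c=cap(n,n+'0'); print([k for k in c], c['fx'],c['cx'],c['cy'],np.linalg.inv(c['world_to_cam']).round(3))
print(r.observe())
E
```

```text
pics
['color', 'fx', 'fy', 'cx', 'cy', 'world_to_cam'] 501.49091574054523 318.83738071011163 236.47662139029669 [[ 0.022  0.993 -0.116  0.347]
 [-0.999  0.019 -0.029 -0.013]
 [-0.026  0.117  0.993  1.244]
 [ 0.     0.     0.     1.   ]]
['color', 'fx', 'fy', 'cx', 'cy', 'world_to_cam'] 615.543437568059 323.276790888392 238.80240641899232 [[ 0.38  -0.782  0.495  1.195]
 [ 0.925  0.315 -0.213 -0.307]
 [ 0.011  0.538  0.843  1.268]
 [ 0.     0.     0.     1.   ]]
{'time': 0.1, 'joints': array([ 1.07549509,  0.61581308, -0.01262788,  1.42471425,  0.00812295,
        1.10338565, -0.04041264]), 'dq': array([ 0.00072282, -0.00144666,  0.0015761 , -0.00310267,  0.00067499,
        0.00111656,  0.00131246]), 'joint_efforts': array([ 1.39934913e-03, -4.60040724e+01,  2.10119574e-01, -1.66245872e+01,
       -6.11894787e-02,  1.69494777e-02,  1.19613878e-04]), 'eef_pos': array([ 0.29334965, -0.57919363,  0.19271124]), 'ee_rot': array([ 3.14155162e+00,  2.26942296e-03, -1.10192283e+00]), 'force': array([ 0.84400864,  0.71862053, -0.67896474]), 'ft_torque': array([-0.01535665, -0.0652284 , -0.00198844]), 'opening': 0.09303177066770121}
```

View pics/top0.png

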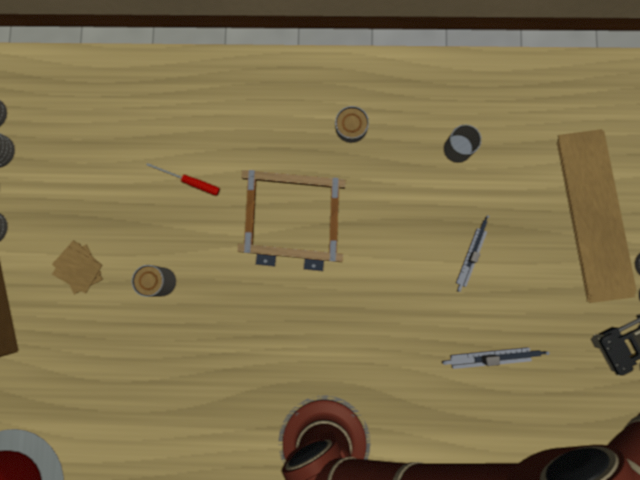

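View pics/scene0.png

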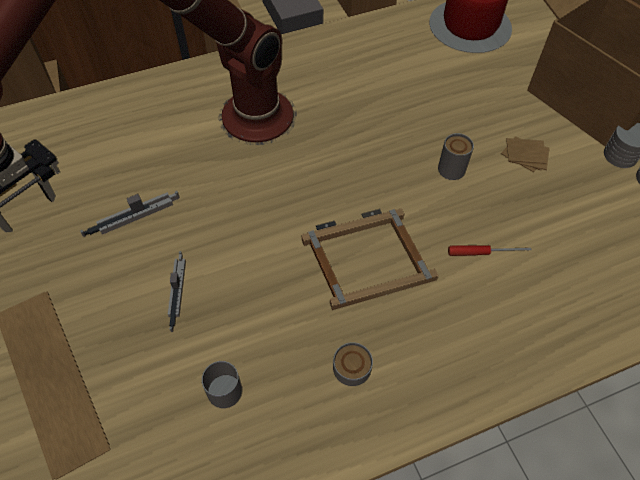

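Two candidates look like the rule: the one at top px (472,254) and the one at (493,357). The first is shorter, so it fits "smaller". I'll confirm in crops.

Run:
```python
from h import *
crop('top0','c1',430,205,560,380,4)
crop('top0','c2',225,160,360,280,5.9)
crop('scene0','c3',150,240,210,340,6)
crop('scene0','c4',290,195,450,315,5)
c=ld('top0')
for a,b in [((487,218),(460,290)),((546,353),(443,361))]:
    p,q=unproj(c,*a,.01),unproj(c,*b,.01); print(p,q,np.linalg.norm(p-q))
```

```text
[ 0.54561993 -0.39125592  0.01      ] [ 0.36740114 -0.32321131  0.01      ] 0.19076689971153718
[ 0.22230531 -0.52528802  0.01      ] [ 0.1974501  -0.28100699  0.01      ] 0.24554226885226055
```

View pics/c1.png

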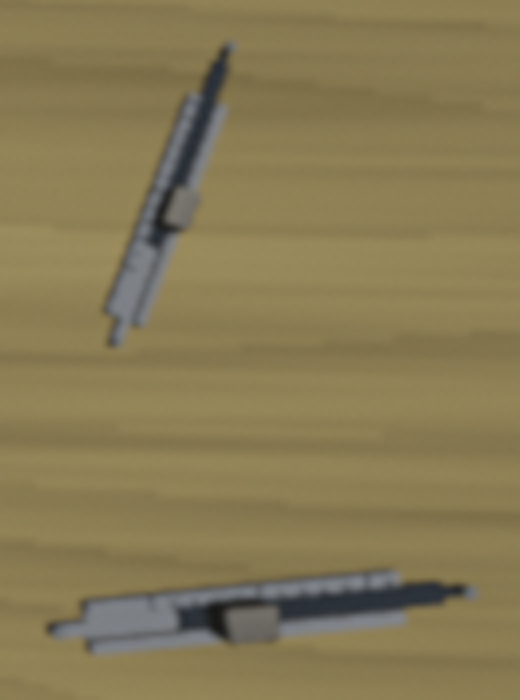

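View pics/c2.png

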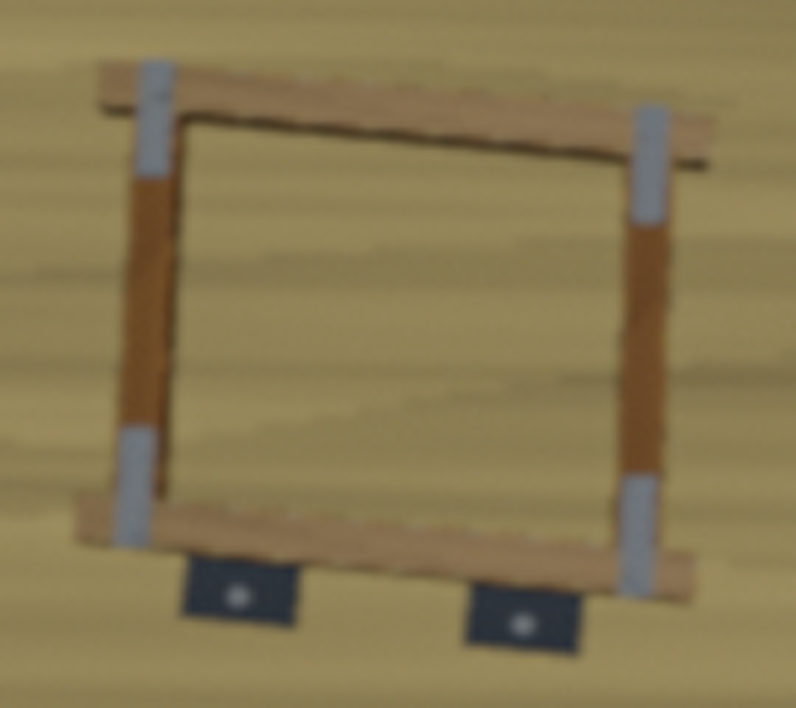

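View pics/c3.png

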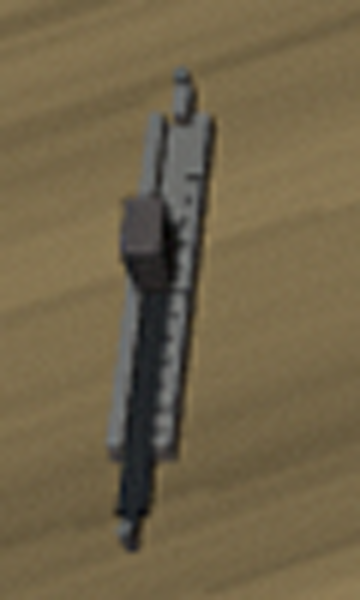

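View pics/c4.png

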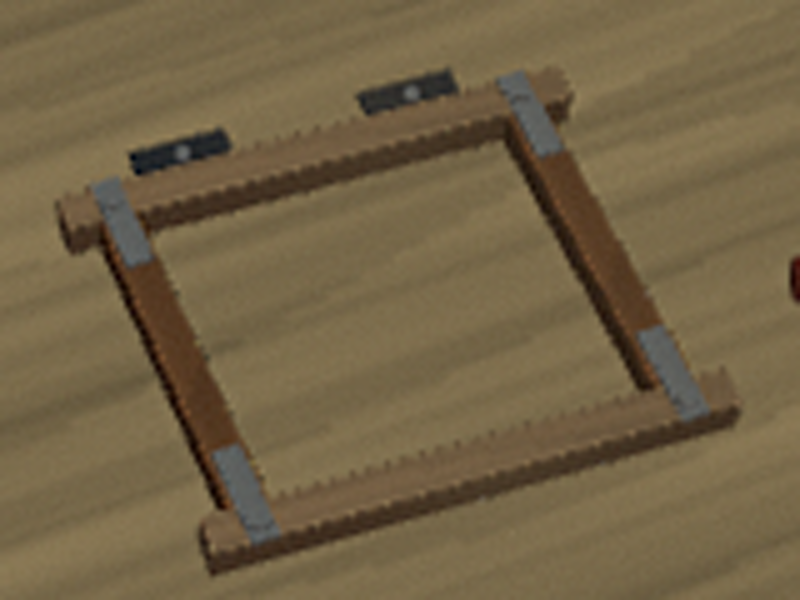

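The crop confirms the upper object at (472,254) is the meant rule: pin distance ≈0.19 m, against 0.245 m for the other. The heel is at (459,290) and the tip at (487,217). Next I'll fit the poses from both cameras.

```bash
cat > fit.py <<'E'
from h import *
from scipy.optimize import least_squares
def pts(fr):
    x,y,a,t=fr; R=np.array([[np.cos(a),-np.sin(a)],[np.sin(a),np.cos(a)]]); o=np.array([x,y])
    s=np.array([.185*np.cos(t),.185*np.sin(t)])
    W=lambda p,z=.024: np.r_[o+R@np.array(p),z]
    d={}
    for nm,b in(('n',np.zeros(2)),('f',s)):
        for sx,l1 in((-1,'n'),(1,'f')):
            for sy,l2 in((1,'l'),(-1,'r')): d[nm+l1+l2]=W(b+np.array([.01*sx,.13*sy]))
    # seats: side inner line offset 10+3 from pin line (along inner normal), rail inner at 13mm
    for l2,sy in(('l',1),('r',-1)):
        n=np.array([np.sin(t),-np.cos(t)])*sy  # inward normal
        u=np.array([np.cos(t),np.sin(t)])
        for nm,xx in(('n',.013),('f',.185*np.cos(t)-.013)):
            p=np.array([0,.105*sy])+n*.013; p=p+u*((xx-p[0])/u[0]); d['s'+nm+l2]=W(p,.012)
    return d
E
python3 - <<'E'
from fit import *
obs=[('top0',5.9,225,160,dict(nfl=(78,490),nnl=(76,541),nfr=(695,555),nnr=(691,603),ffl=(103,62),fnl=(101,105),ffr=(716,115),fnr=(709,158))),
('scene0',5,290,195,dict(nnl=(555,66),nfl=(573,97),nnr=(57,203),nfr=(72,228),fnl=(727,368),ffl=(740,403),fnr=(200,522),ffr=(210,550)))]
def res(p,which,det=0):
    d=pts(p); o=[]
    for i in which:
        fn,k,x0,y0,D=obs[i]; c=ld(fn)
        for n,(u,v) in D.items():
            o.append(proj(c,d[n])-np.array([(u+.5)/k-.5+x0,(v+.5)/k-.5+y0]))
    return np.array(o) if det else np.ravel(o)
for w in([0],[1],[0,1]):
    s=least_squares(res,[.47,.06,-.1,0],args=(w,),loss='soft_l1'); print(w,s.x.round(4),np.abs(s.fun).mean(),np.linalg.norm(res(s.x,w,1),axis=1).round(1))
np.save('frame.npy',s.x)
for k,v in pts(s.x).items():
    if k[0]=='s':print(k,v.round(4))
E
```

```text
[0] [ 0.45    0.0931 -0.078   0.0555] 0.34227984949825085 [0.5 0.9 0.6 0.5 0.5 0.4 0.1 0.7]
[1] [ 0.4526  0.0912 -0.0745  0.0542] 0.4438984257164069 [0.6 0.1 1.  1.  0.2 0.7 0.8 1.5]
[0, 1] [ 0.4509  0.0923 -0.0778  0.0569] 0.527885026390539 [0.1 0.7 1.1 1.  1.  0.4 0.4 0.6 1.  0.6 1.8 0.5 0.7 0.9 1.5 0.6]
snl [0.4711 0.1837 0.012 ]
sfl [0.63   0.1804 0.012 ]
snr [4.568e-01 3.000e-04 1.200e-02]
sfr [ 0.6157 -0.003   0.012 ]
```

Run:
```python
from fit import *
ct,cs=ld('top0'),ld('scene0')
T=lambda u,v:((u+.5)/4-.5+430,(v+.5)/4-.5+205)
S=lambda u,v:((u+.5)/6-.5+150,(v+.5)/6-.5+240)
for n,a,b,z in(('heel',(113,342),(181,74),.019),('tip',(229,46),(128,528),.019)):
    print(n,unproj(ct,*T(*a),z),unproj(cs,*S(*b),z))
# stock ends (top z .014) top corners in top
for a in((192,95),(225,107),(107,312),(139,325)): print(unproj(ct,*T(*a),.014))
for z in(.05,): print('tab',unproj(ct,*T(183,206),z),unproj(cs,*S(147,215),z))
crop('top0','c5',455,210,492,294,9); crop('scene0','c6',162,248,192,334,9)
```

```text
heel [ 0.36684496 -0.31585351  0.019     ] [ 0.36917544 -0.32084785  0.019     ]
tip [ 0.54881904 -0.38827075  0.019     ] [ 0.55119226 -0.39019404  0.019     ]
[ 0.51879726 -0.36677544  0.014     ]
[ 0.51174196 -0.38673453  0.014     ]
[ 0.38495635 -0.31365973  0.014     ]
[ 0.3775143  -0.33284224  0.014     ]
tab [ 0.44735491 -0.35015488  0.05      ] [ 0.44521635 -0.34869353  0.05      ]
```

View pics/c5.png

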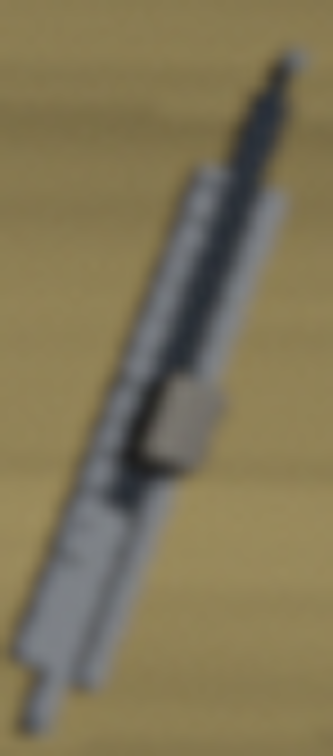

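View pics/c6.png

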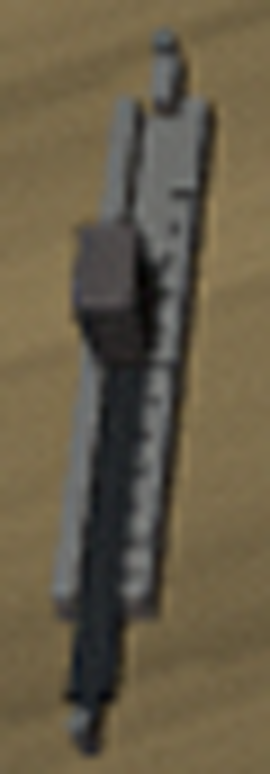

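```bash
cat >> h.py <<'E'
def st():
    s=r.observe(); p=s['eef_pos']; y=np.degrees(s['ee_rot'][2]); 
    print('t%.2f'%s['time'],'pos',(p*1000).round(1),'rpy',np.degrees(s['ee_rot']).round(2),'F',s['force'].round(1),'T',s['ft_torque'].round(2),'op',round(s['opening']*1000,1),'j7',round(s['joints'][6],2)); return p,y
def plan(x,y,z,yaw,n,dirn=0):
    p,ps=st(); d=(np.array([x,y,z])-p*1000); dy=(yaw-ps+180)%360-180
    if dirn and np.sign(dy)!=dirn: dy+=360*dirn
    sp=-dy/n; a=np.radians(ps); out=[]
    for i in range(n):
        c,s=np.cos(a),np.sin(a); w=d/n
        out.append([round(c*w[0]+s*w[1],1),round(s*w[0]-c*w[1],1),round(-w[2],1),round(sp,1)]); a+=np.radians(dy/n)
    print('d',d.round(1),'dyaw',round(dy,1))
    for i in range(0,n,8): print(sum(out[i:i+8],[]))
E
python3 -c "
from h import *
plan(446.3,-349.5,100,68.4,24,1)"
```

```text
t0.10 pos [ 293.3 -579.2  192.7] rpy [ 1.800e+02  1.300e-01 -6.314e+01] F [ 0.8  0.7 -0.7] T [-0.02 -0.07 -0.  ] op 93.0 j7 -0.04
d [153.  229.7 -92.7] dyaw 131.5
[np.float64(-5.7), np.float64(-10.0), np.float64(3.9), np.float64(-5.5), np.float64(-4.7), np.float64(-10.5), np.float64(3.9), np.float64(-5.5), np.float64(-3.7), np.float64(-10.9), np.float64(3.9), np.float64(-5.5), np.float64(-2.6), np.float64(-11.2), np.float64(3.9), np.float64(-5.5), np.float64(-1.5), np.float64(-11.4), np.float64(3.9), np.float64(-5.5), np.float64(-0.4), np.float64(-11.5), np.float64(3.9), np.float64(-5.5), np.float64(0.7), np.float64(-11.5), np.float64(3.9), np.float64(-5.5), np.float64(1.8), np.float64(-11.4), np.float64(3.9), np.float64(-5.5)]
[np.float64(2.9), np.float64(-11.1), np.float64(3.9), np.float64(-5.5), np.float64(3.9), np.float64(-10.8), np.float64(3.9), np.float64(-5.5), np.float64(4.9), np.float64(-10.4), np.float64(3.9), np.float64(-5.5), np.float64(5.9), np.float64(-9.9), np.float64(3.9), np.float64(-5.5), np.float64(6.8), np.float64(-9.3), np.float64(3.9), np.float64(-5.5), np.float64(7.7), np.float64(-8.6), np.float64(3.9), np.float64(-5.5), np.float64(8.4), np.float64(-7.8), np.float64(3.9), np.float64(-5.5), np.float64(9.2), np.float64(-7.0), np.float64(3.9), np.float64(-5.5)]
[np.float64(9.8), np.float64(-6.1), np.float64(3.9), np.float64(-5.5), np.float64(10.3), np.float64(-5.1), np.float64(3.9), np.float64(-5.5), np.float64(10.7), np.float64(-4.1), np.float64(3.9), np.float64(-5.5), np.float64(11.1), np.float64(-3.0), np.float64(3.9), np.float64(-5.5), np.float64(11.3), np.float64(-2.0), np.float64(3.9), np.float64(-5.5), np.float64(11.5), np.float64(-0.9), np.float64(3.9), np.float64(-5.5), np.float64(11.5), np.float64(0.2), np.float64(3.9), np.float64(-5.5), np.float64(11.4), np.float64(1.3), np.float64(3.9), np.float64(-5.5)]
```

>>> {"fn": "carry_out", "kwargs": {
  "motion": [-6, -10, 4, -7, -5, -11, 4, -7, -4, -11, 4, -7, -2, -11, 4, -7, 0, -12, 4, -7, 1, -12, 4, -7, 2, -12, 4, -7, 4, -11, 4, -7],
  "gripper": 1
}}

```text
time: 0.77
eef_pos: [0.3393, -0.4964, 0.1553]
ee_rot: [-3.138, 0.009, -0.103]
force: [0.6, 0.0, -0.1]
opening: 0.0927
```

```bash
sed -i 's/print(sum(out\[i:i+8\],\[\]))/print([float(q) for q in sum(out[i:i+8],[])])/' h.py; python3 -c "
from h import *
plan(446.3,-349.5,100,68.4,16,1)"
```

```text
t0.77 pos [ 339.3 -496.4  155.3] rpy [-179.77    0.53   -5.93] F [ 0.6  0.  -0.1] T [-0.07 -0.11  0.04] op 92.7 j7 0.66
d [107.  146.9 -55.3] dyaw 74.3
[5.7, -9.8, 3.5, -4.6, 6.5, -9.3, 3.5, -4.6, 7.2, -8.8, 3.5, -4.6, 7.9, -8.2, 3.5, -4.6, 8.5, -7.5, 3.5, -4.6, 9.1, -6.8, 3.5, -4.6, 9.6, -6.0, 3.5, -4.6, 10.1, -5.2, 3.5, -4.6]
[10.5, -4.4, 3.5, -4.6, 10.8, -3.5, 3.5, -4.6, 11.0, -2.6, 3.5, -4.6, 11.2, -1.7, 3.5, -4.6, 11.3, -0.8, 3.5, -4.6, 11.4, 0.1, 3.5, -4.6, 11.3, 1.0, 3.5, -4.6, 11.2, 1.9, 3.5, -4.6]
```

>>> {"fn": "carry_out", "kwargs": {
  "motion": [6, -10, 4, -5, 7, -9, 4, -5, 7, -9, 4, -5, 8, -8, 4, -5, 9, -7, 4, -5, 9, -7, 4, -5, 10, -6, 4, -5, 10, -5, 4, -5]
}}

```text
time: 1.43
eef_pos: [0.3901, -0.4151, 0.1179]
ee_rot: [-3.123, 0.005, 0.631]
force: [-0.4, -0.1, -0.2]
opening: 0.0934
```

```bash
python3 -c "
from h import *
plan(446.3,-349.5,85,68.4,8,1)"
```

```text
t1.43 pos [ 390.1 -415.1  117.9] rpy [-178.96    0.31   36.17] F [-0.4 -0.1 -0.2] T [ 0.02 -0.14 -0.  ] op 93.4 j7 1.08
d [ 56.2  65.6 -32.9] dyaw 32.2
[10.5, -2.5, 4.1, -4.0, 10.7, -1.7, 4.1, -4.0, 10.8, -1.0, 4.1, -4.0, 10.8, -0.2, 4.1, -4.0, 10.8, 0.5, 4.1, -4.0, 10.7, 1.3, 4.1, -4.0, 10.6, 2.1, 4.1, -4.0, 10.4, 2.8, 4.1, -4.0]
```

>>> {"fn": "carry_out", "kwargs": {
  "motion": [10.5, -2.5, 4, -4, 11, -2, 4, -4, 11, -1, 4, -4, 11, 0, 4, -4, 11, 0.5, 4, -4, 11, 1, 4, -4, 11, 2, 4, -4, 10, 3, 4, -4]
}}

```text
time: 2.1
eef_pos: [0.4442, -0.3428, 0.0806]
ee_rot: [-3.115, -0.007, 1.218]
force: [0.2, 0.4, -0.3]
opening: 0.0928
```

```bash
python3 -c "
from h import *
plan(446.3,-349.5,70,68.4,8)
for n in('top','scene'):cap(n,n+'1')
crop('top1','c7',440,190,560,310,6);crop('scene1','c8',120,200,240,320,6)"
```

```text
t2.10 pos [ 444.2 -342.8   80.6] rpy [-178.47   -0.42   69.76] F [ 0.2  0.4 -0.3] T [ 0.01 -0.15 -0.01] op 92.8 j7 1.37
d [  2.1  -6.7 -10.6] dyaw -1.4
[-0.7, 0.5, 1.3, 0.2, -0.7, 0.5, 1.3, 0.2, -0.7, 0.5, 1.3, 0.2, -0.7, 0.5, 1.3, 0.2, -0.7, 0.5, 1.3, 0.2, -0.7, 0.5, 1.3, 0.2, -0.7, 0.5, 1.3, 0.2, -0.7, 0.6, 1.3, 0.2]
```

View pics/c7.png

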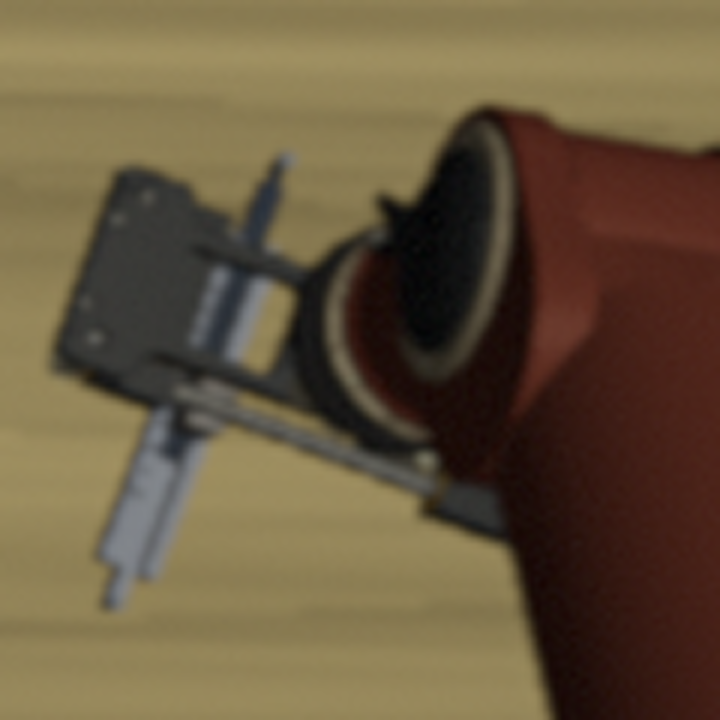

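View pics/c8.png

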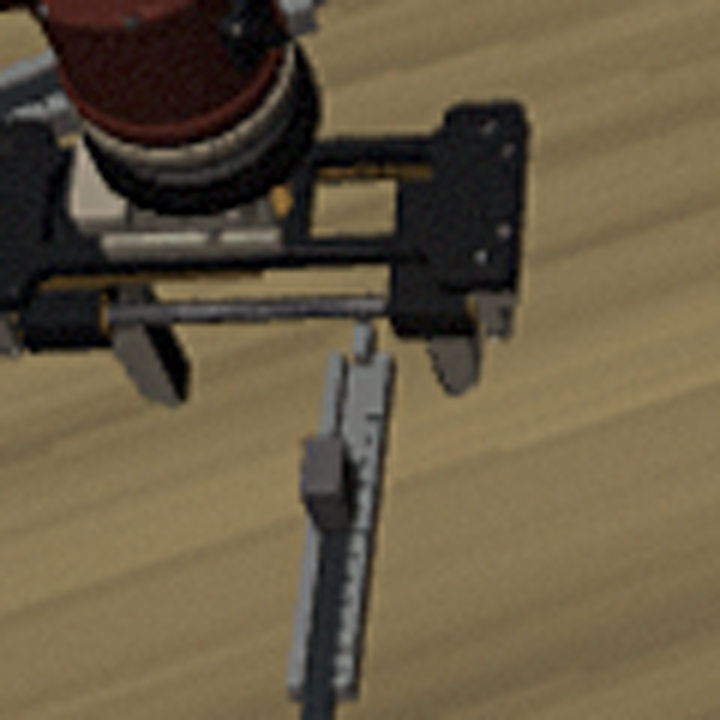

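>>> {"fn": "carry_out", "kwargs": {
  "motion": [-1, 0.5, 6, 0, -1, 0.5, 6, 0, -1, 0.5, 6, 0, -1, 0.5, 6, 0, -1, 0.5, 6, 0, -0.5, 0.5, 6, 0.4, -0.5, 0.5, 6, 0.5, 0, 0.5, 5, 0.5]
}}

```text
time: 2.87
eef_pos: [0.442, -0.353, 0.0286]
ee_rot: [-3.113, -0.004, 1.178]
force: [0.9, 0.6, -0.0]
opening: 0.093
```

```bash
python3 -c "
from h import *
plan(446.3,-349.5,33,68.4,4)"
```

```text
t2.87 pos [ 442.  -353.    28.6] rpy [-178.35   -0.25   67.49] F [ 0.9  0.6 -0. ] T [ 0.02 -0.12 -0.  ] op 93.0 j7 1.31
d [4.3 3.5 4.4] dyaw 0.9
[1.2, 0.7, -1.1, -0.2, 1.2, 0.7, -1.1, -0.2, 1.2, 0.7, -1.1, -0.2, 1.2, 0.7, -1.1, -0.2]
```

>>> {"fn": "carry_out", "kwargs": {
  "motion": [1.5, 0.7, -1, -0.4, 1.5, 0.7, -1, -0.4, 1.5, 0.7, -1, 0, 1, 0.7, -1, 0, 0, 0, 0, 0, 0, 0, 0, 0, 0, 0, 0, 0, 0, 0, 0, 0]
}}

```text
time: 3.53
eef_pos: [0.4481, -0.3479, 0.0328]
ee_rot: [-3.114, -0.005, 1.194]
force: [0.6, -0.4, 0.3]
opening: 0.0932
```

```bash
python3 -c "
from h import *
plan(446.3,-349.5,33,68.4,4)"
```

```text
t3.53 pos [ 448.1 -347.9   32.8] rpy [-178.39   -0.3    68.39] F [ 0.6 -0.4  0.3] T [ 0.01 -0.22  0.01] op 93.2 j7 1.31
d [-1.8 -1.6  0.2] dyaw 0.0
[-0.6, -0.3, -0.1, -0.0, -0.6, -0.3, -0.1, -0.0, -0.6, -0.3, -0.1, -0.0, -0.6, -0.3, -0.1, -0.0]
```

>>> {"fn": "carry_out", "kwargs": {
  "motion": [-2, -1, 0, 0, 0, 0, 0, 0, 0, 0, 0, 0, 0, 0, 0, 0, 0, 0, 0, 0, 0, 0, 0, 0, 0, 0, 0, 0, 0, 0, 0, 0],
  "gripper": 0,
  "newtons": 30
}}

```text
time: 4.2
eef_pos: [0.4458, -0.35, 0.0329]
ee_rot: [-3.113, -0.005, 1.193]
force: [-0.0, -1.0, 0.2]
opening: 0.0441
```

```bash
python3 -c "
from h import *
st()
for n in('top','scene'):cap(n,n+'2')
crop('scene2','c9',120,200,240,350,5)"
```

```text
t4.20 pos [ 445.8 -350.    32.9] rpy [-178.38   -0.27   68.35] F [-0.  -1.   0.2] T [ 0.03 -0.19 -0.  ] op 44.1 j7 1.32
```

View pics/c9.png

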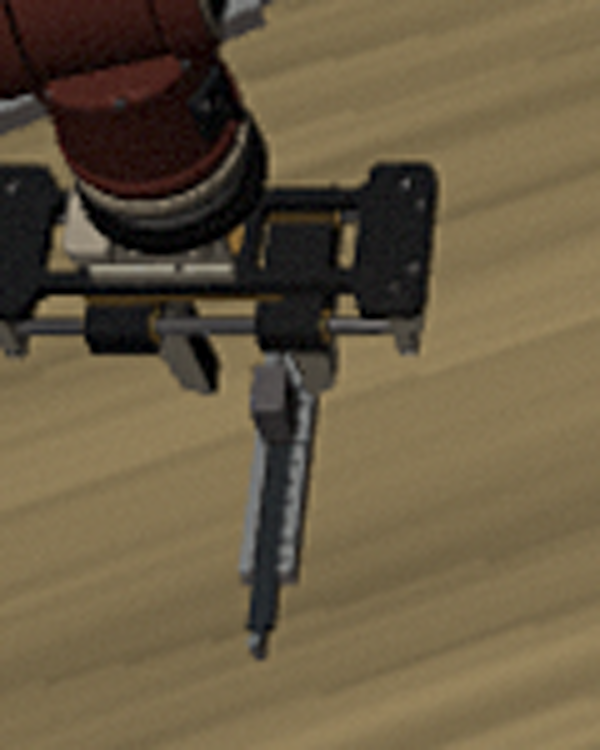

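>>> {"fn": "carry_out", "kwargs": {
  "motion": [0, 0, 0, 0, 0, 0, 0, 0, 0, 0, 0, 0, 0, 0, 0, 0, 0, 0, 0, 0, 0, 0, 0, 0, 0, 0, 0, 0, 0, 0, 0, 0]
}}

```text
time: 4.97
eef_pos: [0.446, -0.3499, 0.0329]
ee_rot: [-3.113, -0.005, 1.193]
force: [-0.5, 0.2, 0.1]
opening: 0.0008
```

```bash
python3 -c "
from h import *
st()
for n in('top','scene'):cap(n,n+'3')
crop('scene3','c10',120,200,240,350,5)"
```

```text
t4.97 pos [ 446.  -349.9   32.9] rpy [-178.39   -0.28   68.36] F [-0.5  0.2  0.1] T [ 0.08 -0.16 -0.  ] op 0.8 j7 1.32
```

View pics/c10.png

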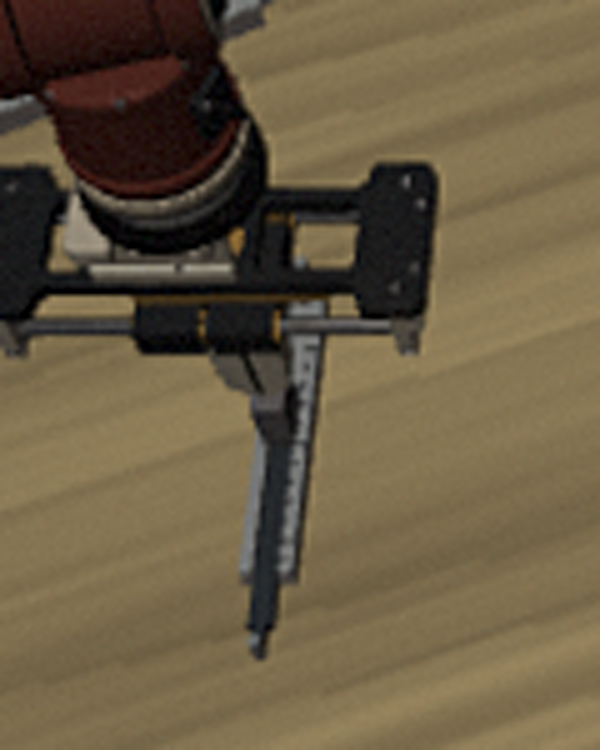

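```bash
python3 -c "
from h import *
cs,ct=ld('scene3'),ld('top3')
for z in(.022,.033,.041,.05):
    print(z,(proj(cs,[.446,-.350,z])-[120,200])*5, proj(ct,[.446,-.350,z]))
crop('scene3','c11',150,255,200,335,9)
crop('top3','c12',440,190,540,310,6)
S=lambda u,v:((u+.5)/5-.5+120,(v+.5)/5-.5+200)
"
```

```text
0.022 [279.90743122 409.21338954] [472.04123772 257.58095747]
0.033 [275.29251779 397.63709976] [473.31020542 257.23756698]
0.041 [271.89770414 389.12137197] [474.24764077 256.98389118]
0.05 [268.03911331 379.44228128] [475.31724384 256.69444999]
```

View pics/c11.png

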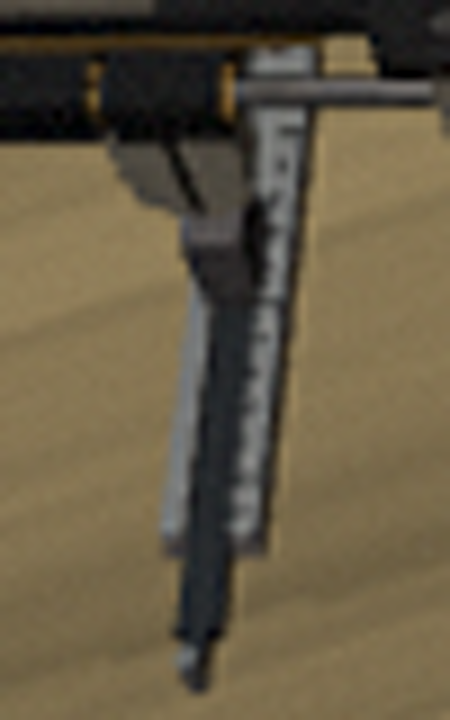

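View pics/c12.png

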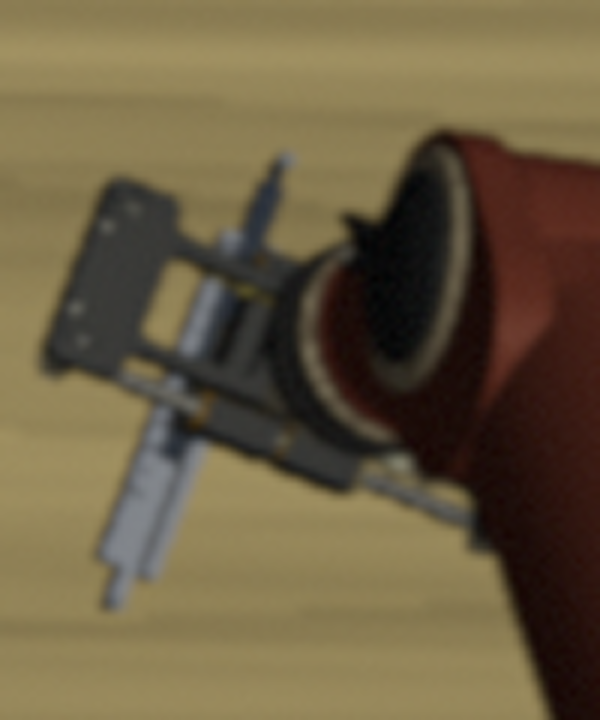

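```bash
python3 -c "
from h import *
cs=ld('scene1')
R=cv2.Rodrigues(np.zeros(3))[0]
from scipy.spatial.transform import Rotation as Q
R=Q.from_euler('xyz',[-178.47,-.42,69.76],degrees=True).as_matrix()
p=np.array([.4442,-.3428,.0806])
for sx in(-1,1):
  for o in(.0465,.064):
   for ty in(-.0075,.0075): print(sx,o,ty,((proj(cs,p+R@np.array([sx*o,ty,.011]))-[120,200])*6).round(0))
print(((proj(cs,p)-[120,200])*6).round())
cs=ld('scene3')
for z in(.022,.035,.05,.06): print(z,unproj(cs,171.7,278.4,z))
"
```

```text
-1 0.0465 -0.0075 [206. 405.]
-1 0.0465 0.0075 [202. 440.]
-1 0.064 -0.0075 [159. 406.]
-1 0.064 0.0075 [154. 442.]
1 0.0465 -0.0075 [456. 397.]
1 0.0465 0.0075 [453. 433.]
1 0.064 -0.0075 [503. 396.]
1 0.064 0.0075 [501. 431.]
[323. 405.]
0.022 [ 0.43356606 -0.35675996  0.022     ]
0.035 [ 0.44151312 -0.35623886  0.035     ]
0.05 [ 0.4506828  -0.35563759  0.05      ]
0.06 [ 0.45679592 -0.35523674  0.06      ]
```

```bash
python3 -c "
from h import *
for n in('top0','scene0'):
  c=ld(n); print(n,proj(c,[0,0,0]),proj(c,[0,0,.03]),[proj(c,[.07*np.cos(a),.07*np.sin(a),.02]).round(0) for a in(0,1.57,3.14,4.71)], np.linalg.det(c['world_to_cam'][:3,:3]))
print(r.observe()['joints'])
"
```

```text
top0 [323.99012969 442.05079655] [323.78315933 445.79675033] [array([324., 414.]), array([294., 444.]), array([323., 476.]), array([354., 446.])] 1.0
scene0 [257.73540462 114.49741792] [256.87492906 106.79959212] [array([266., 127.]), array([281., 103.]), array([249.,  93.]), array([233., 116.])] 0.9999999999999997
[ 0.9628605   0.76438565 -0.55229757  1.79302956  0.54658049  0.7728239
  1.31557414]
```

```bash
python3 -c "
from h import *
im=cv2.imread('pics/scene1.png'); 
crop('scene1','c13',110,195,230,295,6.5)
import numpy as np
im=cv2.imread('pics/top1.png'); crop('top1','c14',440,200,540,280,8)"
```

```text
(no output)
```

View pics/c13.png

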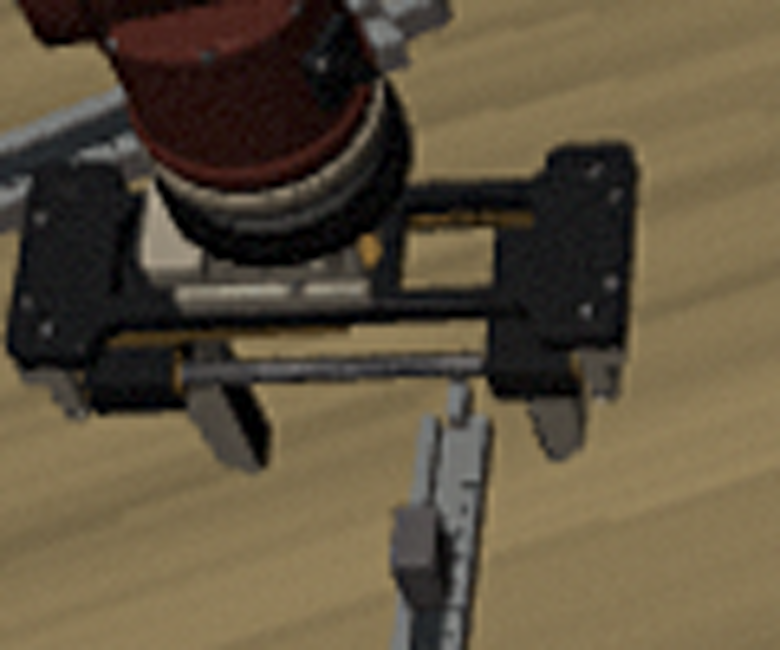

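View pics/c14.png

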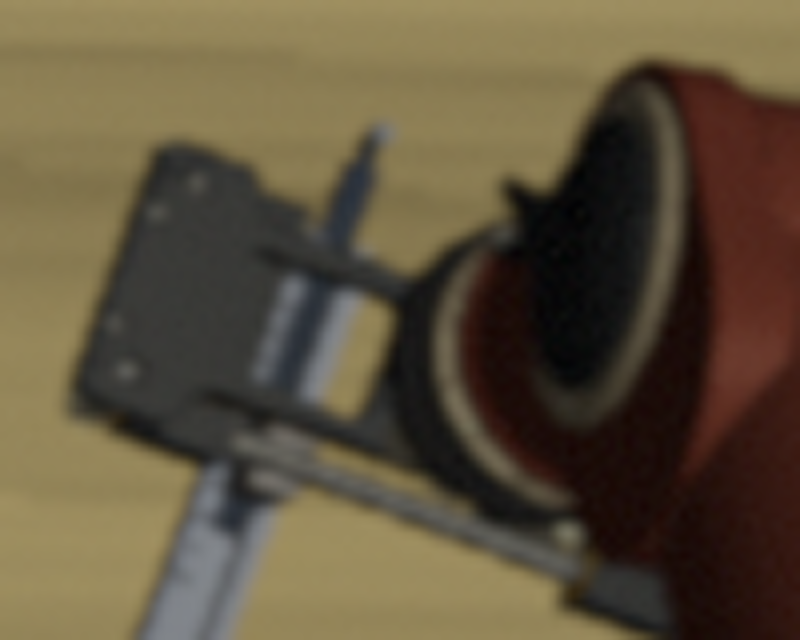

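```bash
python3 -c "
from h import *
from scipy.spatial.transform import Rotation as Q
def tips(fn,rpy,p,k,x0,y0,x1,y1,out,o=.0465):
  c=ld(fn); R=Q.from_euler('xyz',rpy,degrees=True).as_matrix(); p=np.array(p)/1000
  crop(fn,out,x0,y0,x1,y1,k); im=cv2.imread(f'pics/{out}.png')
  for tz,col in((.011,(0,0,255)),(-.008,(0,255,0)),(-.073,(255,0,0))):
   for sx in(-1,1):
    for ty in(-.0075,.0075):
     u=(proj(c,p+R@np.array([sx*o,ty,tz]))-[x0,y0]+.5)*k-.5; cv2.circle(im,tuple(int(q) for q in u),3,col,-1)
  for tz in(-.15,-.05,0): 
     u=(proj(c,p+R@np.array([0,0,tz]))-[x0,y0]+.5)*k-.5; cv2.circle(im,tuple(int(q) for q in u),4,(255,255,0),-1)
  cv2.imwrite(f'pics/{out}.png',im)
tips('scene0',[180,.13,-63.1],[293.3,-579.2,192.7],6,0,110,100,240,'o1')
tips('scene1',[-178.47,-.42,69.76],[444.2,-342.8,80.6],6,110,195,230,295,'o2')
tips('top0',[180,.13,-63.1],[293.3,-579.2,192.7],8,570,300,640,380,'o3')
tips('scene3',[-178.39,-.28,68.36],[446,-349.9,32.9],6,110,195,230,295,'o4',.0004)
import numpy as np
v=np.vstack([np.hstack([cv2.resize(cv2.imread(f'pics/o{i}.png'),(400,300)) for i in a]) for a in((1,2),(3,4))]); cv2.imwrite('pics/o5.png',v)
"
```

```text
(no output)
```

View pics/o5.png

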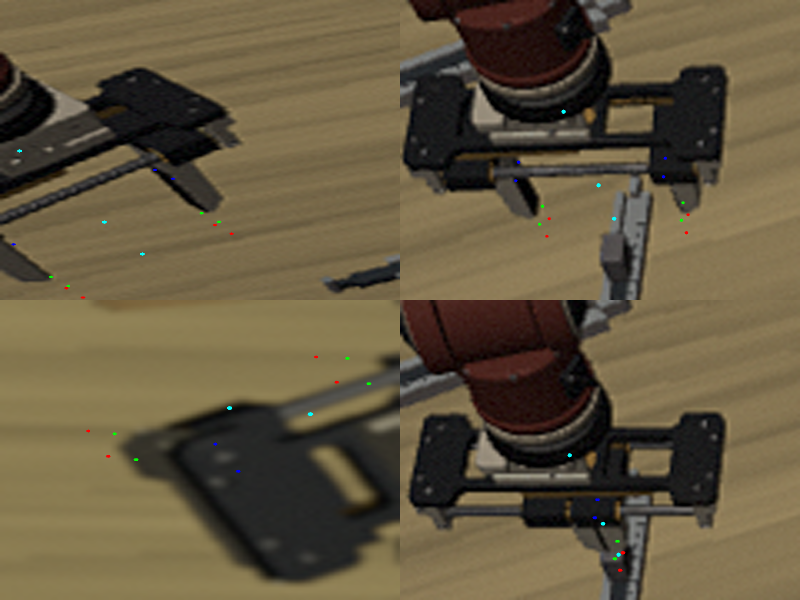

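>>> {"fn": "carry_out", "kwargs": {
  "motion": [0, 0, 1, 0, 0, 0, 1, 0, 0, 0, 1, 0, 0, 0, 1, 0, 0, 0, 1, 0, 0, 0, 1, 0, 0, 0, 1, 0, 0, 0, 0, 0]
}}

```text
time: 5.73
eef_pos: [0.4462, -0.35, 0.0257]
ee_rot: [-3.114, -0.004, 1.193]
force: [0.0, -1.4, 0.8]
opening: 0.0008
```

```bash
python3 -c "
from h import *
st()"
```

```text
t5.73 pos [ 446.2 -350.    25.7] rpy [-178.44   -0.25   68.36] F [ 0.  -1.4  0.8] T [-0.03 -0.11 -0.01] op 0.8 j7 1.31
```

>>> {"fn": "carry_out", "kwargs": {
  "motion": [0, 0, 1, 0, 0, 0, 1, 0, 0, 0, 1, 0, 0, 0, 1, 0, 0, 0, 1, 0, 0, 0, 0.5, 0, 0, 0, 0.5, 0, 0, 0, 0, 0]
}}

```text
time: 6.4
eef_pos: [0.4505, -0.3518, 0.0256]
ee_rot: [-3.125, -0.001, 1.193]
force: [-0.2, 0.5, 0.9]
opening: 0.0007
```

```bash
python3 -c "
from h import *
st()
cap('scene','scene4');cap('top','top4');crop('scene4','c15',150,255,200,335,9)"
```

```text
t6.40 pos [ 450.5 -351.8   25.6] rpy [-1.7903e+02 -6.0000e-02  6.8370e+01] F [-0.2  0.5  0.9] T [ 0.03 -0.12  0.  ] op 0.7 j7 1.3
```

View pics/c15.png

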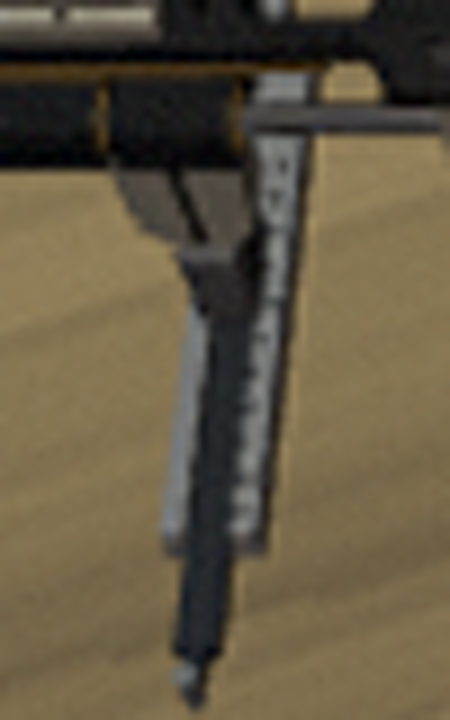

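```bash
python3 -c "
from h import *
crop('top3','d1',440,215,480,260,14);crop('scene3','d2',110,228,212,275,7.8)"
```

```text
(no output)
```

View pics/d1.png

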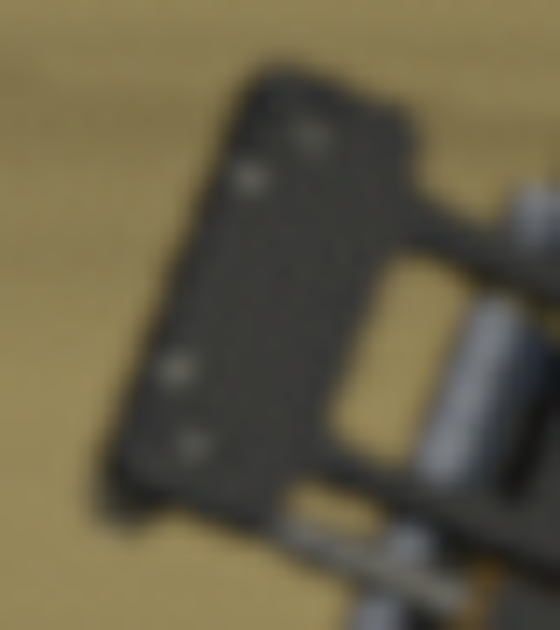

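View pics/d2.png

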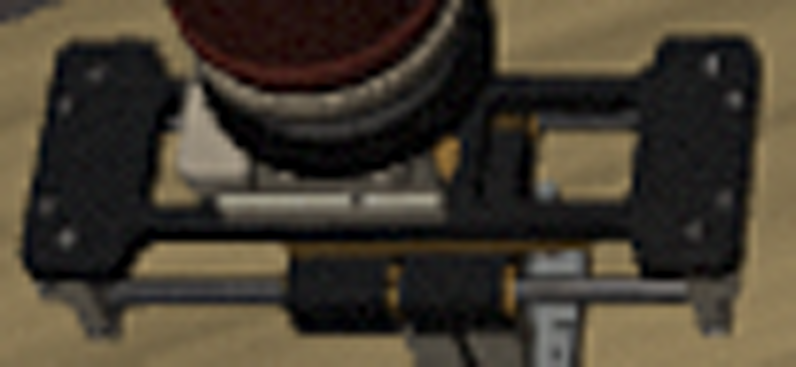

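```bash
python3 -c "
from h import *
ct,cs=ld('top3'),ld('scene3')
T=lambda u,v:((u+.5)/14-.5+440,(v+.5)/14-.5+215)
S=lambda u,v:((u+.5)/7.8-.5+110,(v+.5)/7.8-.5+228)
def P(c): 
    K=np.array([[c['fx'],0,c['cx']],[0,c['fy'],c['cy']],[0,0,1]]); return K@np.diag([1,-1,-1])@c['world_to_cam'][:3]
prs=[((312,135),(692,230)),((250,178),(722,197)),((177,370),(735,98)),((193,440),(712,62))]
X=[]
for a,b in prs:
    h=cv2.triangulatePoints(P(ct),P(cs),np.array(T(*a)).reshape(2,1),np.array(S(*b)).reshape(2,1))[:,0]; x=h[:3]/h[3]; X.append(x); print(x.round(4),(proj(ct,x)-T(*a)).round(2))
m=np.mean(X,0); print('m',m)
L=[unproj(cs,*S(*p),m[2]) for p in((67,237),(45,207),(65,105),(96,73))]; print(np.array(L).round(4)); l=np.mean(L,0); print(l,(l+m)/2, np.linalg.norm(l-m))
print(proj(ct,l))
"
```

```text
[ 0.5034 -0.2864  0.1819] [0.53 0.18]
[ 0.4967 -0.2765  0.1823] [0.35 0.12]
[ 0.4675 -0.2649  0.1816] [0.09 0.03]
[ 0.4564 -0.2671  0.1846] [0.38 0.13]
m [ 0.48100992 -0.27373271  0.18260587]
[[ 0.4445 -0.4392  0.1826]
 [ 0.4332 -0.4426  0.1826]
 [ 0.4037 -0.4309  0.1826]
 [ 0.3967 -0.4211  0.1826]]
[ 0.4195073  -0.43346277  0.18260587] [ 0.45025861 -0.35359774  0.18260587] 0.17116151769701418
[533.62707509 265.24801339]
```

>>> {"fn": "carry_out", "kwargs": {
  "motion": [0, 0, -3, 0, 0, 0, -3, 0, 0, 0, 0, 0, 0, 0, 0, 0, 0, 0, 0, 0, 0, 0, 0, 0, 0, 0, 0, 0, 0, 0, 0, 0],
  "gripper": 0.6
}}

```text
time: 7.17
eef_pos: [0.4494, -0.3513, 0.0302]
ee_rot: [-3.122, -0.002, 1.193]
force: [0.1, 0.3, -0.1]
opening: 0.0496
```

```bash
python3 -c "
from h import *
st()
cap('scene','scene5');cap('top','top5');crop('scene5','c16',130,235,210,335,6)"
```

```text
t7.17 pos [ 449.4 -351.3   30.2] rpy [-1.7886e+02 -1.4000e-01  6.8360e+01] F [ 0.1  0.3 -0.1] T [ 0.02 -0.15  0.01] op 49.6 j7 1.31
```

View pics/c16.png

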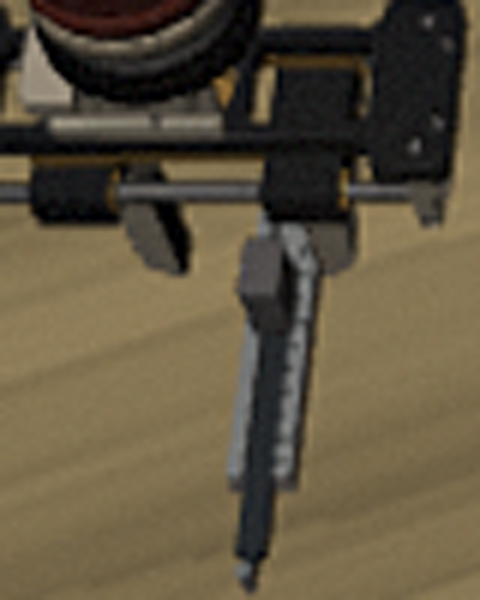

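>>> {"fn": "carry_out", "kwargs": {
  "motion": [0, 0, 2, 0, 0, 0, 2, 0, 0, 0, 2, 0, 0, 0, 2, 0, 0, 0, 2, 0, 0, 0, 2, 0, 0, 0, 2, 0, 0, 0, 2, 0]
}}

```text
time: 7.93
eef_pos: [0.4492, -0.3512, 0.0126]
ee_rot: [-3.122, -0.002, 1.193]
force: [0.0, 0.2, 0.1]
opening: 0.0558
```

```bash
python3 -c "
from h import *
st()
cap('scene','scene6');cap('top','top6');crop('scene6','c17',130,235,210,335,6)"
```

```text
t7.93 pos [ 449.2 -351.2   12.6] rpy [-1.7887e+02 -1.4000e-01  6.8360e+01] F [0.  0.2 0.1] T [ 0.01 -0.16  0.01] op 55.8 j7 1.29
```

View pics/c17.png

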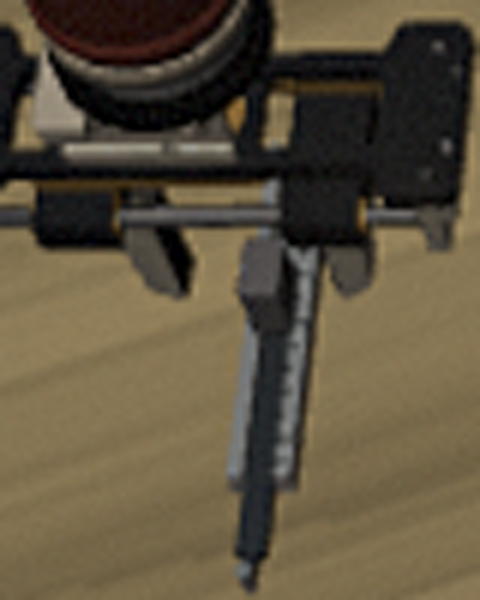

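>>> {"fn": "carry_out", "kwargs": {
  "motion": [0, 0, 1, 0, 0, 0, 1, 0, 0, 0, 1, 0, 0, 0, 1, 0, 0, 0, 1, 0, 0, 0, 1, 0, 0, 0, 1, 0, 0, 0, 1, 0]
}}

```text
time: 8.7
eef_pos: [0.4492, -0.3512, 0.0041]
ee_rot: [-3.122, -0.002, 1.193]
force: [1.1, -0.1, -0.6]
opening: 0.0555
```

```bash
python3 -c "
from h import *
st()"
```

```text
t8.70 pos [ 449.2 -351.2    4.1] rpy [-1.789e+02 -1.300e-01  6.836e+01] F [ 1.1 -0.1 -0.6] T [ 0.06 -0.15  0.01] op 55.5 j7 1.28
```

The reported z looks biased: by contact on the tab top, the real fingertips are about 35 mm higher than reported, while xy agrees with the images. I'll descend a little more and close.

>>> {"fn": "carry_out", "kwargs": {
  "motion": [-0.5, 0, 1, 0, -0.5, 0, 1, 0, 0, 0, 1, 0, 0, 0, 1, 0, 0, 0, 1, 0, 0, 0, 0, 0, 0, 0, 0, 0, 0, 0, 0, 0],
  "gripper": 0,
  "newtons": 30
}}

```text
time: 9.37
eef_pos: [0.4489, -0.3515, -0.0017]
ee_rot: [-3.122, -0.003, 1.193]
force: [0.9, 0.1, -0.1]
opening: 0.0156
```

```bash
python3 -c "
from h import *
st()
cap('scene','scene7');cap('top','top7');crop('scene7','c18',130,235,210,335,6)"
```

```text
t9.37 pos [ 448.9 -351.5   -1.7] rpy [-178.88   -0.18   68.38] F [ 0.9  0.1 -0.1] T [-0.11 -0.08 -0.06] op 15.6 j7 1.28
```

View pics/c18.png

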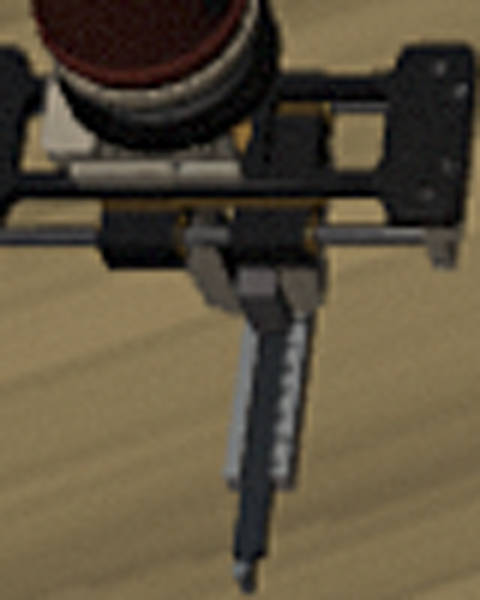

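>>> {"fn": "carry_out", "kwargs": {
  "motion": [0, 0, -2, 0, 0, 0, -5, 0, 0, 0, -7, 0, 0, 0, -8, 0, 0, 0, -8, 0, 0, 0, -8, 0, 0, 0, -8, 0, 0, 0, -5, 0],
  "gripper": 0,
  "newtons": 40
}}

```text
time: 10.13
eef_pos: [0.4461, -0.3513, 0.0512]
ee_rot: [-3.114, -0.004, 1.193]
force: [0.1, -0.5, -4.4]
opening: 0.0156
```

```bash
python3 -c "
from h import *
plan(532,105,55,37.8,24)
cap('scene','scene8');cap('top','top8');crop('scene8','c19',130,225,220,345,6)"
```

```text
t10.13 pos [ 446.1 -351.3   51.2] rpy [-178.4    -0.21   68.35] F [ 0.1 -0.5 -4.4] T [-0.02 -0.19 -0.02] op 15.6 j7 1.33
d [ 85.9 456.3   3.8] dyaw -30.6
[19.0, -3.7, -0.2, 1.3, 18.9, -4.1, -0.2, 1.3, 18.8, -4.5, -0.2, 1.3, 18.7, -4.9, -0.2, 1.3, 18.6, -5.4, -0.2, 1.3, 18.5, -5.8, -0.2, 1.3, 18.3, -6.2, -0.2, 1.3, 18.2, -6.6, -0.2, 1.3]
[18.0, -7.0, -0.2, 1.3, 17.9, -7.4, -0.2, 1.3, 17.7, -7.8, -0.2, 1.3, 17.5, -8.2, -0.2, 1.3, 17.4, -8.6, -0.2, 1.3, 17.2, -8.9, -0.2, 1.3, 17.0, -9.3, -0.2, 1.3, 16.7, -9.7, -0.2, 1.3]
[16.5, -10.1, -0.2, 1.3, 16.3, -10.4, -0.2, 1.3, 16.1, -10.8, -0.2, 1.3, 15.8, -11.1, -0.2, 1.3, 15.6, -11.5, -0.2, 1.3, 15.3, -11.8, -0.2, 1.3, 15.0, -12.2, -0.2, 1.3, 14.8, -12.5, -0.2, 1.3]
```

View pics/c19.png

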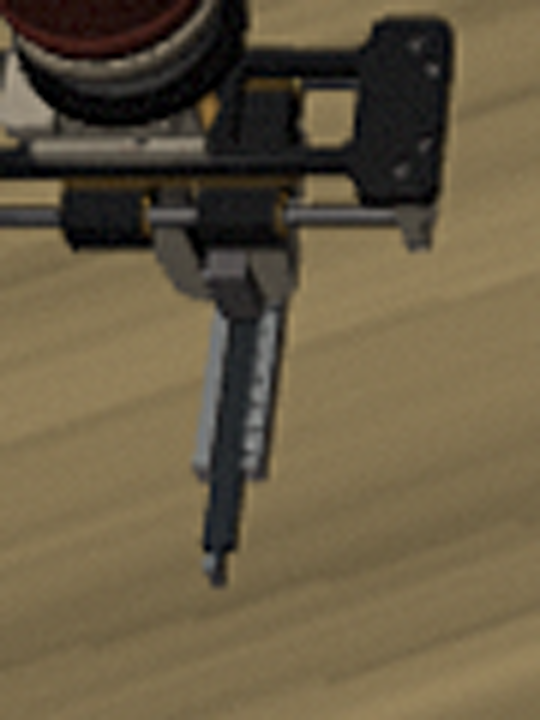

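>>> {"fn": "carry_out", "kwargs": {
  "motion": [6, -1, 0, 0, 13, -3, 0, 1, 20, -4, 0, 1.3, 22, -5, 0, 1.5, 22, -6, 0, 1.5, 22, -6.5, 0, 1.5, 22, -7, 0, 1.5, 22, -7.5, 0, 1.5]
}}

```text
time: 10.9
eef_pos: [0.473, -0.1993, 0.0492]
ee_rot: [-3.111, 0.006, 1.0]
force: [0.3, 1.0, -4.0]
opening: 0.0159
```

>>> {"fn": "carry_out", "kwargs": {
  "motion": [21, -8.5, 0, 1.5, 21, -9, 0, 1.5, 21, -9, 0, 1.5, 21, -9.5, 0, 1.5, 21, -10, 0, 1.5, 20, -10.5, 0, 1.5, 20, -11, 0, 1.5, 20, -11.5, 0, 1.5]
}}

```text
time: 11.57
eef_pos: [0.5106, -0.005, 0.0484]
ee_rot: [-3.106, 0.013, 0.785]
force: [0.1, -0.4, -4.4]
opening: 0.0161
```

```bash
python3 -c "
from h import *
plan(532,105,55,37.8,8)"
```

```text
t11.57 pos [510.6  -5.   48.4] rpy [-177.94    0.77   44.97] F [ 0.1 -0.4 -4.4] T [-0.04 -0.25 -0.01] op 16.1 j7 0.39
d [ 21.4 110.    6.6] dyaw -7.2
[11.6, -7.8, -0.8, 0.9, 11.5, -8.0, -0.8, 0.9, 11.4, -8.2, -0.8, 0.9, 11.2, -8.4, -0.8, 0.9, 11.1, -8.6, -0.8, 0.9, 11.0, -8.7, -0.8, 0.9, 10.8, -8.9, -0.8, 0.9, 10.7, -9.1, -0.8, 0.9]
```

>>> {"fn": "carry_out", "kwargs": {
  "motion": [16, -10, 0, 1, 15, -11, 0, 1, 14, -11, 0, 1, 13, -10, 0, 1, 12, -9, 0, 1, 9, -7, 0, 1, 5, -4, 0, 1, 2, -2, 0, 0]
}}

```text
time: 12.23
eef_pos: [0.5272, 0.1204, 0.0478]
ee_rot: [-3.098, 0.016, 0.673]
force: [-1.0, -0.4, -4.1]
opening: 0.016
```

```bash
python3 -c "
from h import *
plan(532,105,55,37.8,8)
for n in('top','scene'):cap(n,n+'9')
crop('top9','c20',230,150,360,270,6);crop('scene9','c21',280,190,450,310,4.7)"
```

```text
t12.23 pos [527.2 120.4  47.8] rpy [-177.5     0.93   38.55] F [-1.  -0.4 -4.1] T [-0.02 -0.17  0.02] op 16.0 j7 0.12
d [  4.8 -15.4   7.2] dyaw -0.8
[-0.7, 1.9, -0.9, 0.1, -0.7, 1.9, -0.9, 0.1, -0.7, 1.9, -0.9, 0.1, -0.7, 1.9, -0.9, 0.1, -0.7, 1.9, -0.9, 0.1, -0.7, 1.9, -0.9, 0.1, -0.7, 1.9, -0.9, 0.1, -0.7, 1.9, -0.9, 0.1]
```

View pics/c20.png

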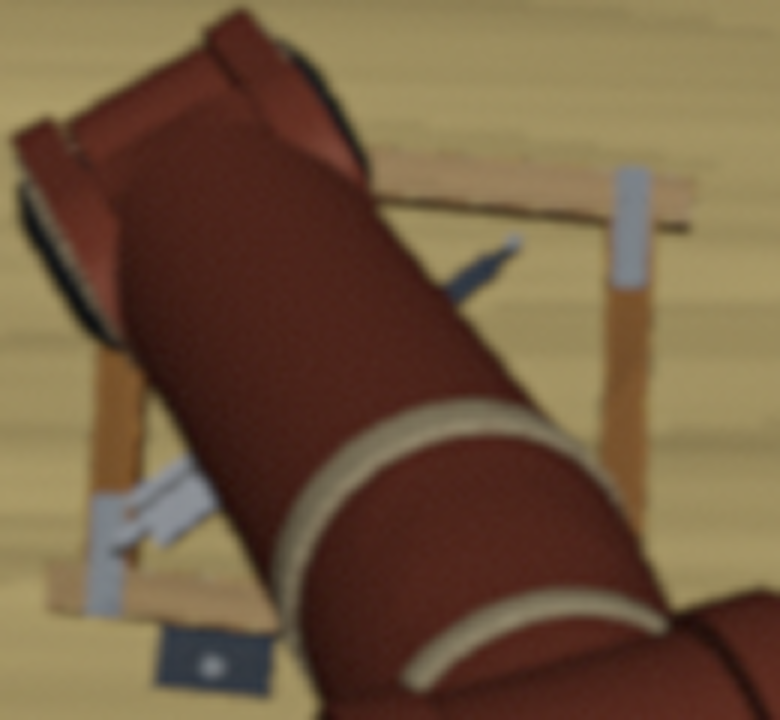

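View pics/c21.png

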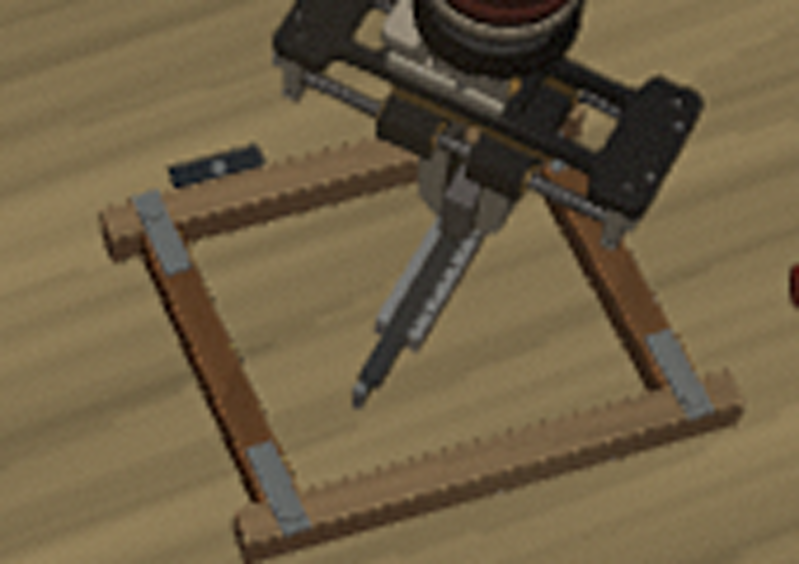

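```bash
cat >> h.py <<'E'
def P(c): 
    K=np.array([[c['fx'],0,c['cx']],[0,c['fy'],c['cy']],[0,0,1]]); return K@np.diag([1,-1,-1])@c['world_to_cam'][:3]
def tri(ct,a,cs,b):
    h=cv2.triangulatePoints(P(ct),P(cs),np.array(a,float).reshape(2,1),np.array(b,float).reshape(2,1))[:,0]; return h[:3]/h[3]
def px(a,k,x0,y0): return ((a[0]+.5)/k-.5+x0,(a[1]+.5)/k-.5+y0)
E
python3 -c "
from h import *
ct,cs=ld('top9'),ld('scene9')
T=lambda *a:px(a,6,230,150)
S=lambda *a:px(a,4.7,280,190)
t=tri(ct,T(513,243),cs,S(360,397)); h=tri(ct,T(118,550),cs,S(557,163)); print(t,h,np.linalg.norm(t-h),np.degrees(np.arctan2(*(t-h)[1::-1])))
for z in(.05,.06,.065,.07):print(z,unproj(ct,*T(513,243),z),unproj(cs,*S(360,397),z),unproj(ct,*T(118,550),z))
"
```

```text
[0.59891813 0.03257757 0.05577665] [ 0.47913772  0.20084042 -0.00230811] 0.2145543651333633 -54.554273373566595
0.05 [0.60031197 0.03327345 0.05      ] [0.59598705 0.03387112 0.05      ] [0.47248394 0.18880687 0.05      ]
0.06 [0.59819453 0.03288814 0.06      ] [0.60090714 0.03107387 0.06      ] [0.47143678 0.18711931 0.06      ]
0.065 [0.59713581 0.03269549 0.065     ] [0.60336718 0.02967524 0.065     ] [0.4709132  0.18627553 0.065     ]
0.07 [0.59607709 0.03250283 0.07      ] [0.60582722 0.02827661 0.07      ] [0.47038962 0.18543175 0.07      ]
```

```bash
cat >> h.py <<'E'
from scipy.spatial.transform import Rotation as Q
def tl(dx,dy,dz):
    "world mm delta -> tool axes"
    s=r.observe(); R=Q.from_euler('xyz',s['ee_rot']).as_matrix(); return (R.T@np.array([dx,dy,dz])).round(2)
E
python3 -c "
from h import *
st()
u=np.array([.612,-.791]);n=np.array([.791,.612])
d=13*u-5*n
print(d,tl(*d,0),tl(*d,-40), tl(0,0,-10))"
```

```text
t12.33 pos [527.  119.4  47.8] rpy [-177.51    0.96   38.56] F [ 0.6 -0.1 -3.4] T [-0.06 -0.11 -0.04] op 15.8 j7 0.12
[  4.001 -13.343] [-5.19 12.92 -0.47] [-4.52 14.66 39.48] [0.17 0.43 9.99]
```

>>> {"fn": "carry_out", "kwargs": {
  "motion": [-1, 3, 0, 0.8, -1, 3, 0, 0.8, -1, 3, 4, 0, -1, 3, 6, 0, -1, 2, 7, 0, 0, 0, 7, 0, 0, 0, 7, 0, 0, 0, 4, 0]
}}

```text
time: 13.0
eef_pos: [0.5304, 0.0961, 0.0085]
ee_rot: [-3.103, 0.022, 0.632]
force: [0.0, 0.1, -4.2]
opening: 0.0159
```

```bash
python3 -c "
from h import *
st()
for n in('top','scene'):cap(n,n+'10')
crop('top10','c22',230,150,360,270,6);crop('scene10','c23',280,190,450,310,4.7)"
```

```text
t13.00 pos [530.4  96.1   8.5] rpy [-177.76    1.29   36.24] F [ 0.   0.1 -4.2] T [-0.06 -0.13  0.06] op 15.9 j7 0.1
```

View pics/c22.png

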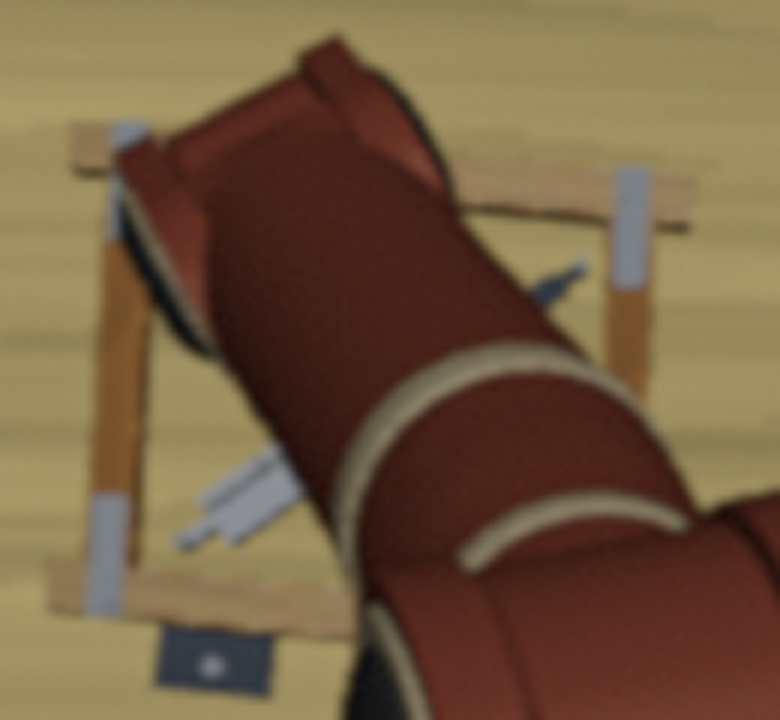

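View pics/c23.png

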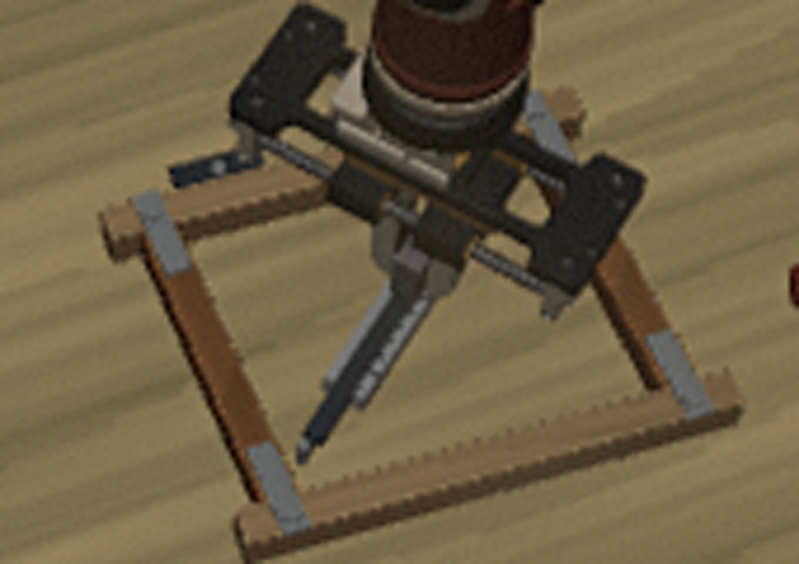

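```bash
cat > an.py <<'E'
from fit import *
def an(ht,tt,z,fn,k,x0,y0,seatH,seatT,zt=None):
    ct=ld(fn); h=unproj(ct,*px(ht,k,x0,y0),z); t=unproj(ct,*px(tt,k,x0,y0),zt or z)
    d=pts(np.load('frame.npy')); a,b=d[seatH][:2],d[seatT][:2]; u=(b-a)/np.linalg.norm(b-a); n=np.array([-u[1],u[0]])
    print('heel',(h*1e3).round(1),'tip',(t*1e3).round(1),'len',np.linalg.norm((t-h)[:2])*1e3,'yaw',np.degrees(np.arctan2(*(t-h)[1::-1])),'diagyaw',np.degrees(np.arctan2(u[1],u[0])))
    print('heel rel seat along,lat',1e3*((h[:2]-a)@u),1e3*((h[:2]-a)@n),'tip rel seat',1e3*((t[:2]-b)@u),1e3*((t[:2]-b)@n))
E
python3 -c "
from an import *
an((183,543),(580,267),.027,'top10',6,230,150,'snl','sfr')
st(); print(tl(0,0,-10))"
```

```text
heel [478.3 166.1  27. ] tip [595.6   6.4  27. ] len 198.23267201405886 yaw -53.717079753488854 diagyaw -52.24322736197681
heel rel seat along,lat 18.27057850316512 -5.043869523246758 tip rel seat -19.744988974591244 -10.142560563809365
t13.10 pos [530.   96.5   8.6] rpy [-177.73    1.33   36.28] F [ 0.3 -0.1 -4.2] T [-0.03 -0.18  0.03] op 15.6 j7 0.1
[0.23 0.4  9.99]
```

>>> {"fn": "carry_out", "kwargs": {
  "motion": [1.5, -2, 0, -0.6, 2, -3, 0, -0.6, 1.5, -3, 0, 0, 0.5, -1, 0, 0, 0, 0, 0, 0, 0, 0, 2, 0, 0, 0, 2, 0, 0, 0, 0, 0]
}}

```text
time: 13.77
eef_pos: [0.5299, 0.1112, 0.006]
ee_rot: [-3.102, 0.018, 0.66]
force: [-0.1, 0.2, -4.0]
opening: 0.0163
```

```bash
python3 -c "
from h import *
st(); print(tl(0,0,-10))
for n in('top','scene'):cap(n,n+'11')
crop('top11','c24',230,150,360,270,6);crop('scene11','c25',280,190,450,310,4.7)"
```

```text
t13.77 pos [529.9 111.2   6. ] rpy [-177.71    1.02   37.8 ] F [-0.1  0.2 -4. ] T [-0.06 -0.16  0.04] op 16.3 j7 0.1
[0.18 0.4  9.99]
```

View pics/c24.png

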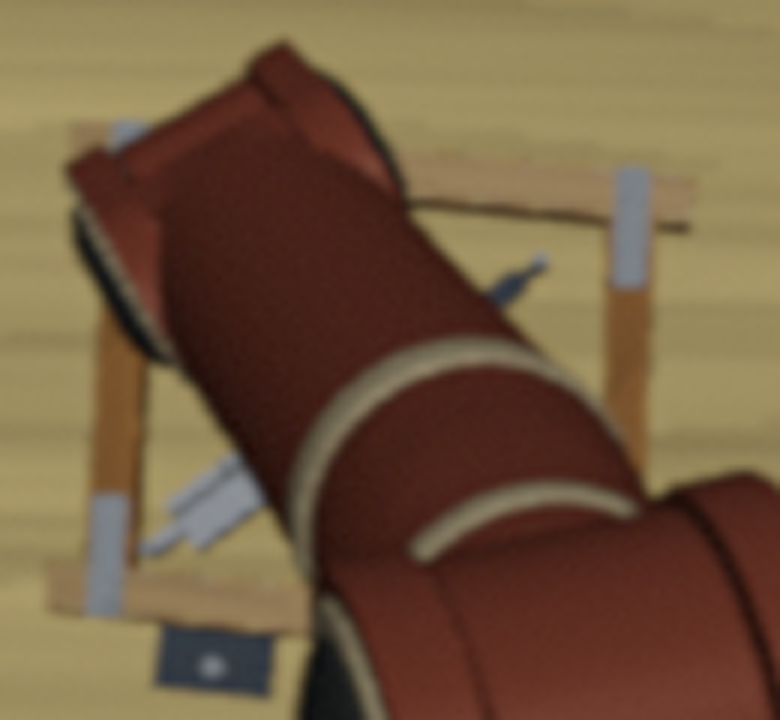

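```bash
python3 -c "
from an import *
an((148,549),(541,262),.026,'top11',6,230,150,'snl','sfr')"
```

```text
heel [475.6 180.6  26. ] tip [597.6  22.5  26. ] len 199.67153510865 yaw -52.347728629753334 diagyaw -52.24322736197681
heel rel seat along,lat 5.263281280198733 1.7002223896392636 tip rel seat -31.248173312515647 1.3360434367325624
```

View pics/c25.png

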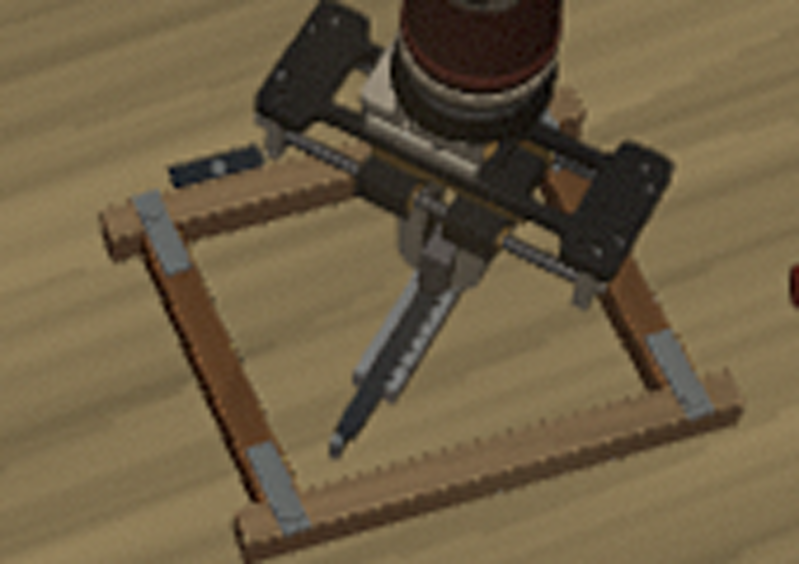

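>>> {"fn": "carry_out", "kwargs": {
  "motion": [-0.5, 0, 1, 0, -0.5, 0, 1.2, 0, 0, 0, 1.2, 0, 0, 0, 1.2, 0, 0, 0, 1, 0, 0, 0, 1, 0, 0, 0, 0.5, 0, 0, 0, 0, 0]
}}

```text
time: 14.53
eef_pos: [0.5294, 0.1098, -0.0005]
ee_rot: [-3.103, 0.018, 0.658]
force: [-1.7, -0.3, -1.7]
opening: 0.0155
```

```bash
python3 -c "
from h import *
st(); print(tl(0,0,-10))
for n in('top','scene'):cap(n,n+'12')
st()
crop('top12','c26',230,150,360,270,6)"
```

```text
t14.53 pos [ 5.294e+02  1.098e+02 -5.000e-01] rpy [-177.79    1.01   37.71] F [-1.7 -0.3 -1.7] T [-0.28 -0.12 -0.01] op 15.5 j7 0.09
[0.18 0.39 9.99]
t14.63 pos [529.3 109.8  -0.6] rpy [-177.78    1.     37.72] F [-1.1 -0.1 -0.7] T [-0.21 -0.08 -0.04] op 15.8 j7 0.09
```

View pics/c26.png

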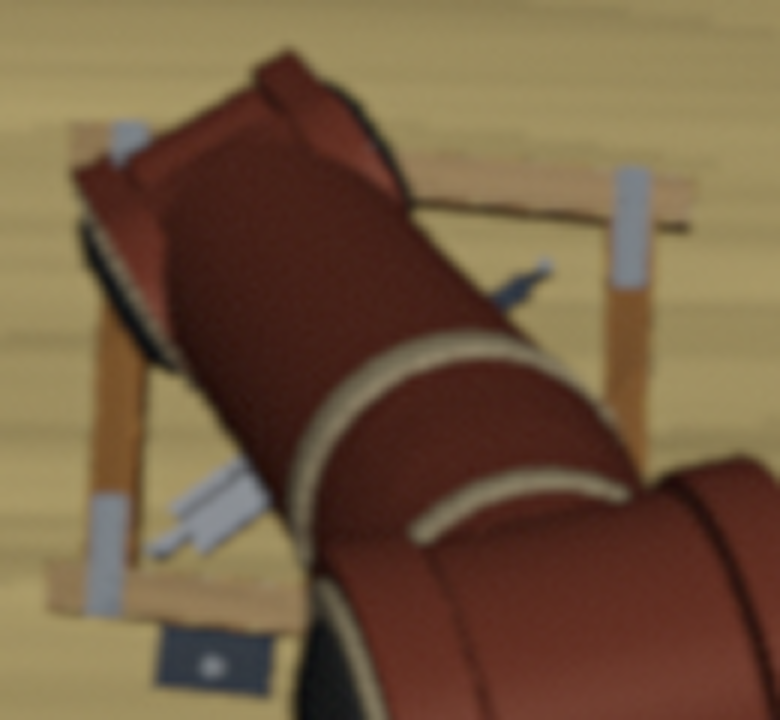

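>>> {"fn": "carry_out", "kwargs": {
  "motion": [0, 0, 0.7, 0, 0, 0, 0.5, 0, 0, 0, 0, 0, 0, 0, 0, 0, 0, 0, 0, 0, 0, 0, 0, 0, 0, 0, 0, 0, 0, 0, 0, 0],
  "gripper": 0.3
}}

```text
time: 15.3
eef_pos: [0.5322, 0.1116, -0.0005]
ee_rot: [-3.104, 0.011, 0.659]
force: [0.1, -0.0, -0.6]
opening: 0.0278
```

>>> {"fn": "carry_out", "kwargs": {
  "motion": [0, 0, 0, 0, 0, 0, 0, 0, 0, 0, 0, 0, 0, 0, 0, 0, 0, 0, 0, 0, 0, 0, 0, 0, 0, 0, 0, 0, 0, 0, 0, 0],
  "gripper": 0,
  "newtons": 25
}}

```text
time: 15.97
eef_pos: [0.5298, 0.1097, -0.0007]
ee_rot: [-3.104, 0.017, 0.659]
force: [-0.4, -0.7, 1.4]
opening: 0.0156
```

```bash
python3 -c "
from h import *
st(); print(tl(0,0,-10))
for n in('top','scene'):cap(n,n+'13')
st()
crop('top13','c27',230,150,360,270,6);crop('scene13','c28',300,220,400,300,8)"
```

```text
t15.97 pos [529.8 109.7  -0.7] rpy [-177.84    0.95   37.74] F [-0.4 -0.7  1.4] T [-0.16  0.03  0.02] op 15.6 j7 0.09
[0.17 0.38 9.99]
t16.07 pos [529.8 109.7  -0.7] rpy [-177.84    0.95   37.73] F [-1.1 -0.8  0.8] T [-0.1   0.08  0.05] op 15.6 j7 0.09
```

View pics/c27.png

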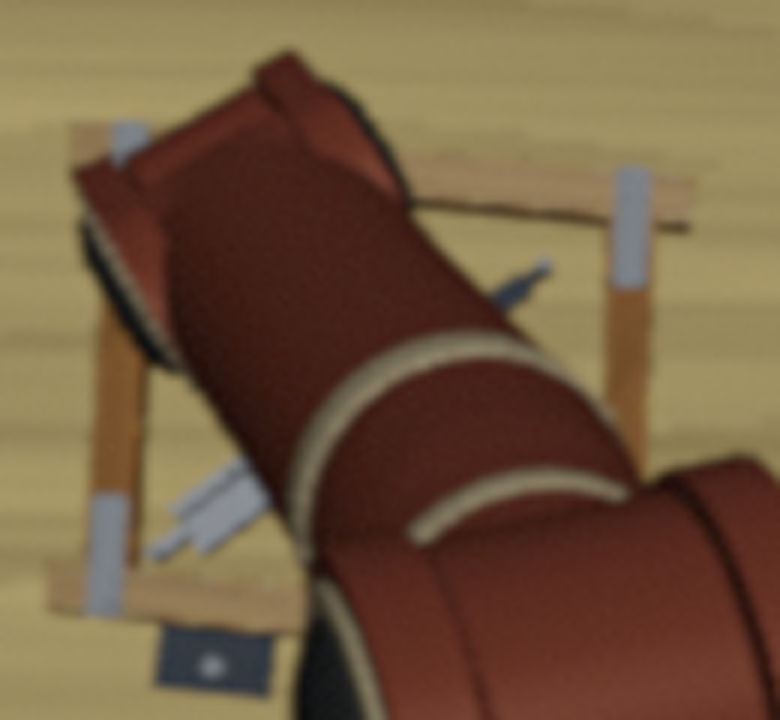

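View pics/c28.png

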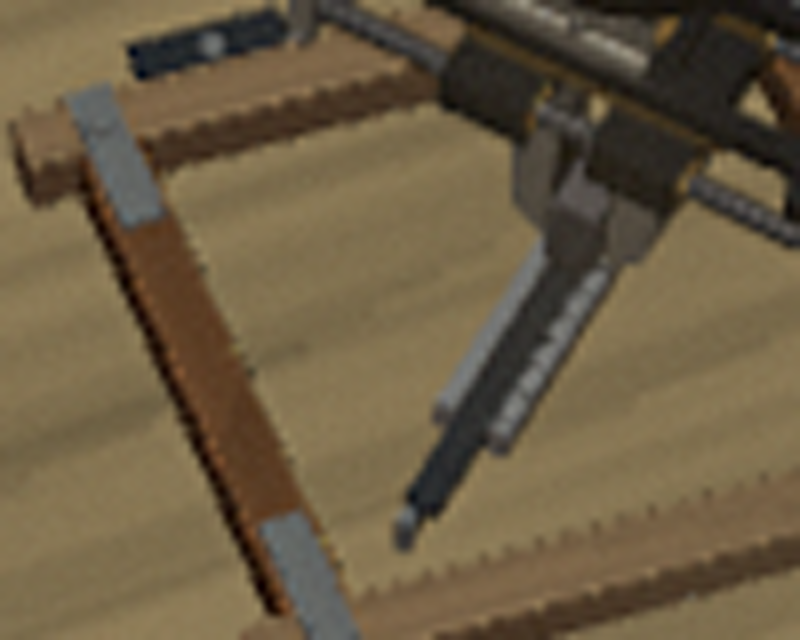

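```bash
python3 -c "
from an import *
an((155,551),(544,266),.019,'top13',6,230,150,'snl','sfr')"
```

```text
heel [475.6 178.8  19. ] tip [597.4  21.4  19. ] len 198.97575911218829 yaw -52.26314434287498 diagyaw -52.24322736197681
heel rel seat along,lat 6.671435838042602 0.5659478681199701 tip rel seat -30.5354746615156 0.49678053420285195
```

>>> {"fn": "carry_out", "kwargs": {
  "motion": [0, -1.2, 0, 0, 0, -1.2, 0, 0, 0, -1.2, 0, 0, 0, -1.2, 0, 0, 0, -1.2, 0, 0, 0, -1, 0, 0, 0, -0.8, 0, 0, 0, 0, 0, 0]
}}

```text
time: 16.73
eef_pos: [0.5253, 0.1155, -0.0008]
ee_rot: [-3.105, 0.016, 0.658]
force: [0.1, -1.5, 0.4]
opening: 0.0158
```

```bash
python3 -c "
from h import *
st()
cap('top','top14')
st()
crop('top14','c29',230,150,360,270,6)"
```

```text
t16.73 pos [525.3 115.5  -0.8] rpy [-177.93    0.94   37.71] F [ 0.1 -1.5  0.4] T [-0.17 -0.06  0.04] op 15.8 j7 0.08
t16.78 pos [525.3 115.4  -0.7] rpy [-177.92    0.94   37.7 ] F [-0.5 -0.8  0.2] T [-0.17 -0.    0.14] op 15.7 j7 0.08
```

View pics/c29.png

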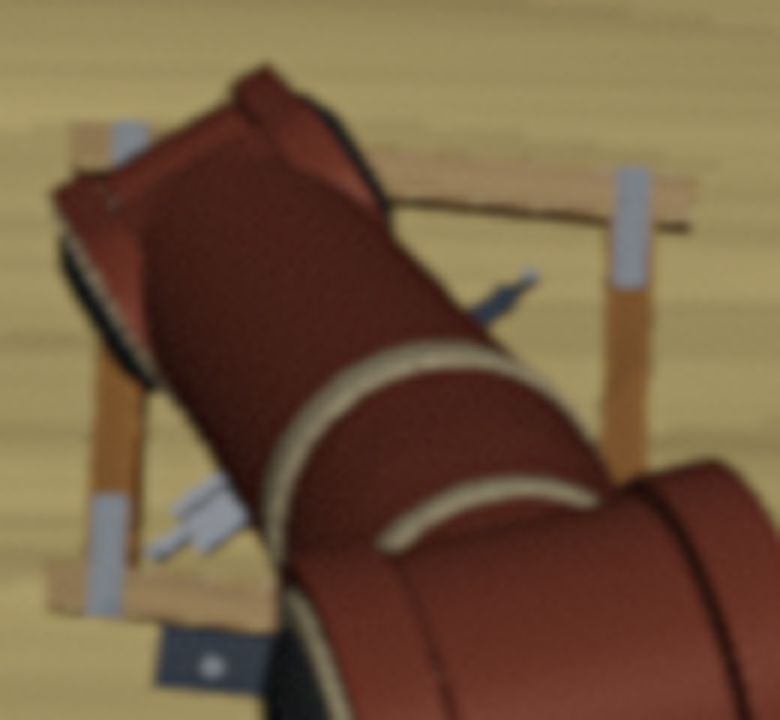

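>>> {"fn": "carry_out", "kwargs": {
  "motion": [0, -1.2, 0, 0, 0, -1.2, 0, 0, 0, -1.2, 0, 0, 0, -1.2, 0, 0, 0, -1, 0, 0, 0, -1, 0, 0, 0, -0.8, 0, 0, 0, -0.5, 0, 0]
}}

```text
time: 17.45
eef_pos: [0.522, 0.1212, -0.0007]
ee_rot: [-3.108, 0.014, 0.656]
force: [0.9, -1.6, -0.8]
opening: 0.0158
```

```bash
python3 -c "
from an import *
st()
cap('top','top15')
st()
crop('top15','c30',230,150,360,270,6)"
```

```text
t17.45 pos [522.  121.2  -0.7] rpy [-178.07    0.81   37.57] F [ 0.9 -1.6 -0.8] T [-0.26 -0.31 -0.  ] op 15.8 j7 0.06
t17.50 pos [521.9 121.3  -0.7] rpy [-178.06    0.81   37.57] F [ 1.  -0.1 -1.3] T [-0.22 -0.27  0.03] op 15.9 j7 0.06
```

View pics/c30.png

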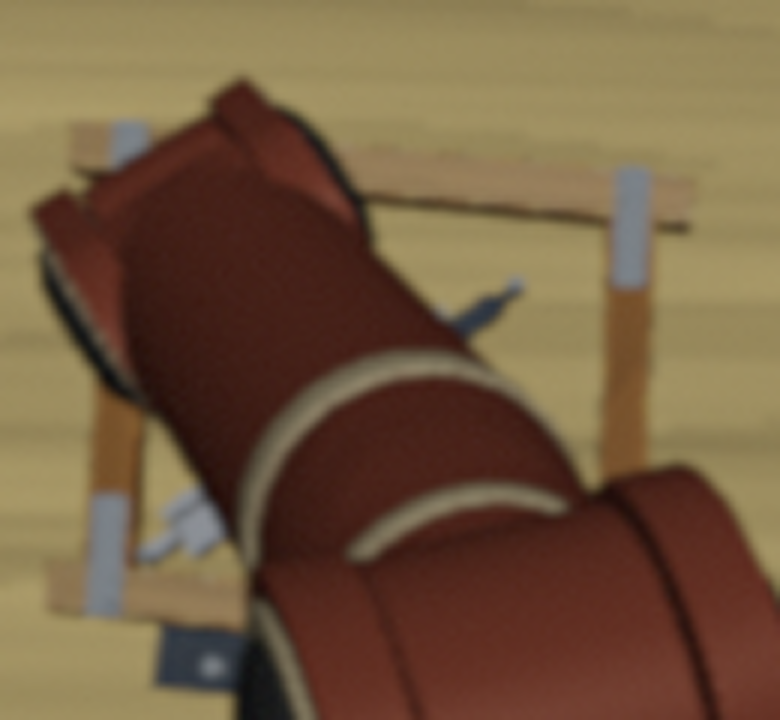

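>>> {"fn": "carry_out", "kwargs": {
  "motion": [0, -0.8, 0, 0, 0, -0.8, 0, 0, 0, -0.8, 0, 0, 0, -0.8, 0, 0, 0, -0.8, 0, 0, 0, -0.8, 0, 0, 0, -0.8, 0, 0, 0, -0.8, 0, 0]
}}

```text
time: 18.17
eef_pos: [0.521, 0.1226, -0.0003]
ee_rot: [-3.114, 0.013, 0.653]
force: [1.4, -4.5, -0.9]
opening: 0.0157
```

```bash
python3 -c "
from an import *
st()
cap('top','top16')
st()
crop('top16','c31',235,210,295,265,12)"
```

```text
t18.17 pos [ 5.210e+02  1.226e+02 -3.000e-01] rpy [-178.43    0.75   37.42] F [ 1.4 -4.5 -0.9] T [-0.8  -0.69  0.1 ] op 15.7 j7 0.05
t18.22 pos [ 5.209e+02  1.226e+02 -3.000e-01] rpy [-178.44    0.75   37.43] F [ 2.5 -4.3 -1.6] T [-0.95 -0.77  0.12] op 16.2 j7 0.05
```

View pics/c31.png

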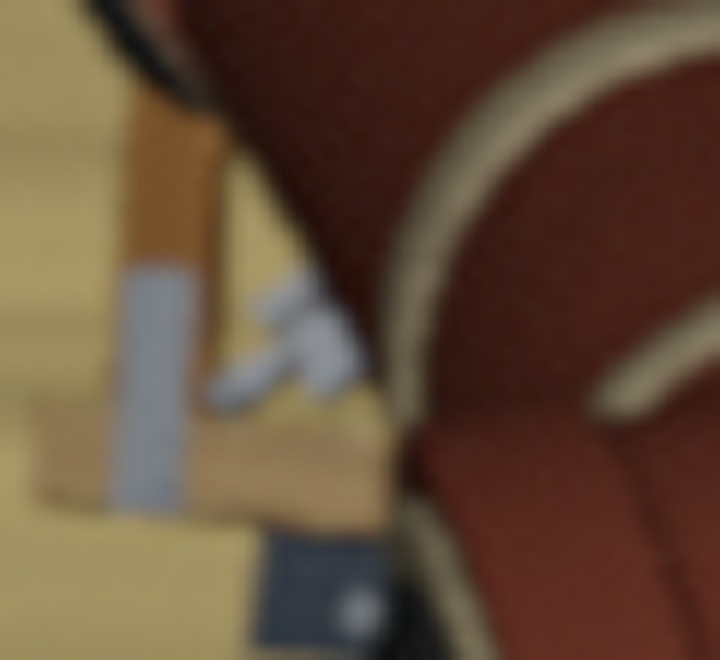

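```bash
python3 -c "
from an import *
an((222,396),(600,400),.019,'top16',12,235,210,'snl','sfr')
st(); print(tl(46*.612,-46*.791,0))"
```

```text
heel [472.7 184.5  19. ] tip [473.4 106.7  19. ] len 77.86399220608014 yaw -89.50733218292109 diagyaw -52.24322736197681
heel rel seat along,lat 0.3290972554090545 1.808232359129401 tip rel seat -173.88527089473155 -45.33763051537161
t18.22 pos [ 5.209e+02  1.226e+02 -3.000e-01] rpy [-178.44    0.75   37.43] F [ 2.5 -4.3 -1.6] T [-0.95 -0.77  0.12] op 16.2 j7 0.05
[ 0.24 45.99 -1.26]
```

>>> {"fn": "carry_out", "kwargs": {
  "motion": [0, 1, 0, 0, 0, 2, 0, 0, 0, 3, 0, 0, 0, 4, 0, 0, 0, 4, 0, 0, 0, 4, 0, 0, 0, 4, 0, 0, 0, 2, 0, 0]
}}

```text
time: 18.88
eef_pos: [0.5303, 0.1105, -0.0007]
ee_rot: [-3.101, 0.015, 0.659]
force: [-0.9, -0.4, 1.5]
opening: 0.0157
```

```bash
python3 -c "
from an import *
st()
for n in('top','scene'):cap(n,n+'17')
st()
crop('top17','c32',230,150,360,270,6)"
```

```text
t18.88 pos [530.3 110.5  -0.7] rpy [-177.7     0.87   37.75] F [-0.9 -0.4  1.5] T [-0.08  0.02 -0.08] op 15.7 j7 0.09
t18.98 pos [530.6 110.1  -0.8] rpy [-177.74    0.87   37.72] F [-0.8 -1.3  2.1] T [-0.37 -0.17 -0.07] op 15.8 j7 0.09
```

View pics/c32.png

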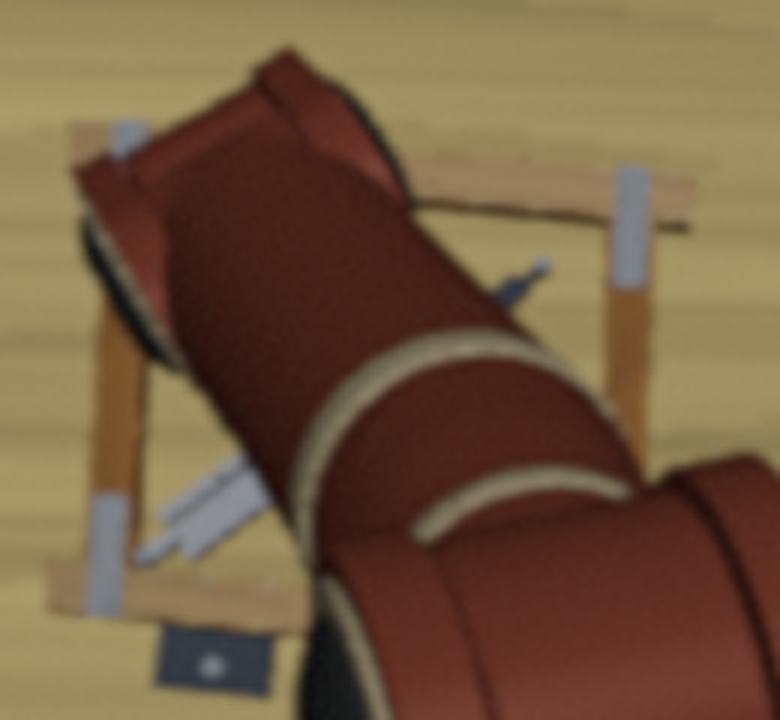

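>>> {"fn": "carry_out", "kwargs": {
  "motion": [0, 3, 0, 0, 0, 4, 0, 0, 0, 4, 0, 0, 0, 4, 0, 0, 0, 4, 0, 0, 0, 3, 0, 0, 0, 2, 0, 0, 0, 1, 0, 0]
}}

```text
time: 19.65
eef_pos: [0.5473, 0.0884, -0.0008]
ee_rot: [-3.102, 0.015, 0.658]
force: [-2.9, 1.7, 4.2]
opening: 0.0157
```

```bash
python3 -c "
from an import *
st()
for n in('top','scene'):cap(n,n+'18')
st()
crop('top18','c33',230,150,360,270,6)"
```

```text
t19.65 pos [547.3  88.4  -0.8] rpy [-177.74    0.86   37.69] F [-2.9  1.7  4.2] T [ 0.3   0.44 -0.08] op 15.7 j7 0.14
t19.75 pos [547.3  88.5  -0.8] rpy [-177.76    0.87   37.71] F [-1.5 -0.3  3.1] T [-0.15  0.08 -0.09] op 16.0 j7 0.14
```

View pics/c33.png

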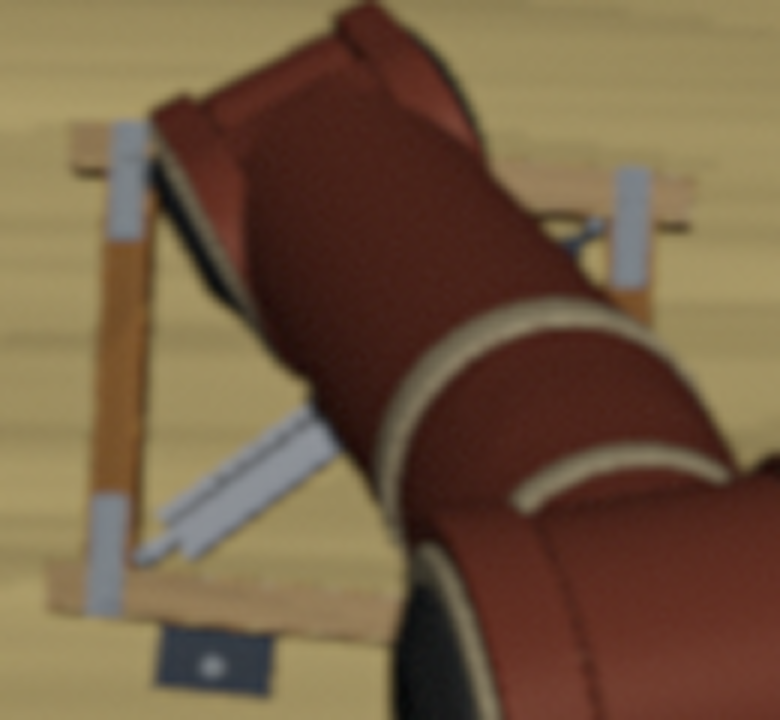

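>>> {"fn": "carry_out", "kwargs": {
  "motion": [0, 0.8, 0, 0, 0, 0.8, 0, 0, 0, 0.8, 0, 0, 0, 0.8, 0, 0, 0, 0.8, 0, 0, 0, 0.8, 0, 0, 0, 0.8, 0, 0, 0, 0.8, 0, 0]
}}

```text
time: 20.42
eef_pos: [0.5472, 0.0884, -0.0008]
ee_rot: [-3.095, 0.017, 0.662]
force: [-4.1, 2.8, 4.4]
opening: 0.0162
```

```bash
python3 -c "
from an import *
st()
for n in('top','scene'):cap(n,n+'19')
st()
crop('top19','c34',300,165,360,210,12);crop('top19','c34b',235,210,295,265,8);crop('scene19','c35',320,260,370,310,12)"
```

```text
t20.42 pos [547.2  88.4  -0.8] rpy [-177.32    0.99   37.95] F [-4.1  2.8  4.4] T [ 0.34  0.63 -0.19] op 16.2 j7 0.15
t20.52 pos [547.2  88.4  -0.8] rpy [-177.31    0.98   37.94] F [-4.4  2.1  5.7] T [ 0.38  0.62 -0.19] op 15.7 j7 0.15
```

View pics/c34.png

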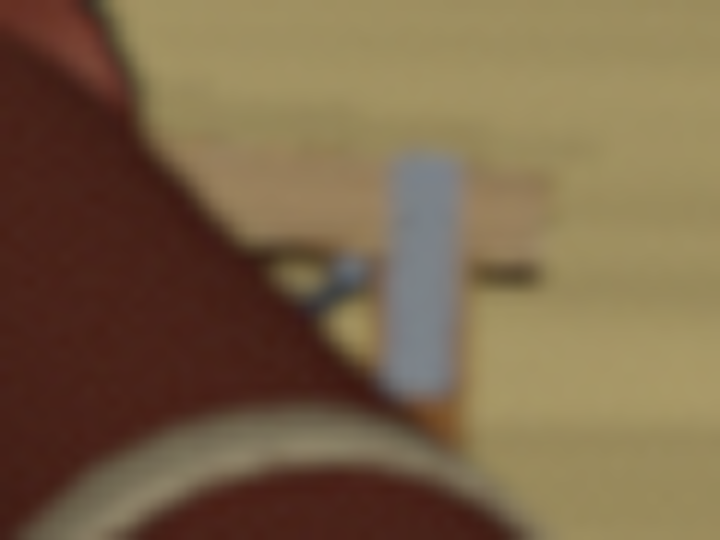

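View pics/c34b.png

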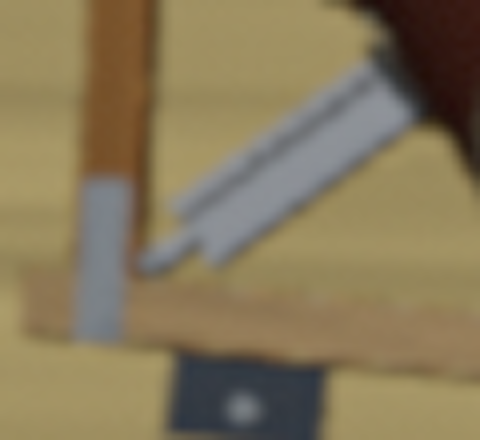

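View pics/c35.png

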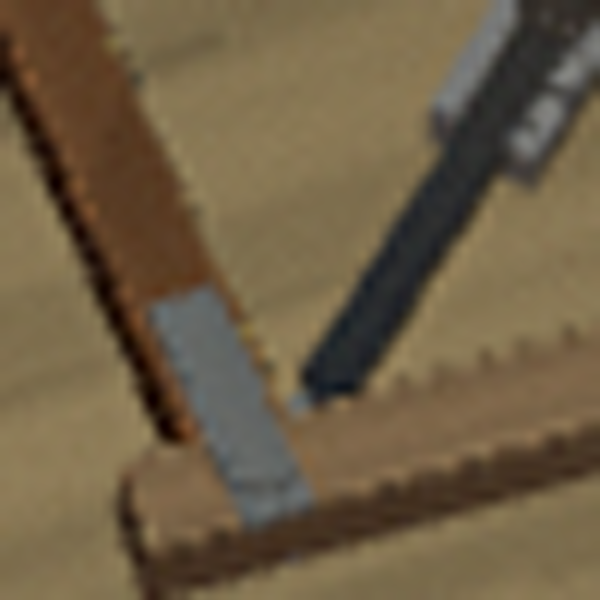

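```bash
python3 -c "
from an import *
ct=ld('top19'); t=unproj(ct,*px((350,270),12,300,165),.018); h=unproj(ct,*px((152,263),8,235,210),.019); d=pts(np.load('frame.npy')); print(t*1e3,(t[:2]-d['sfr'][:2])*1e3,h*1e3,(h[:2]-d['snl'][:2])*1e3, np.linalg.norm(t-h))
cs=ld('scene19'); t=unproj(cs,*px((300,402),12,320,260),.018); print(t*1e3)
im=cv2.imread('pics/top19.png'); im=cv2.resize(im[160:270,235:365],None,fx=6,fy=6,interpolation=cv2.INTER_CUBIC)
for k,v in d.items():
    u=(proj(ct,np.r_[v[:2],.018 if k[0]=='s' else .024])-[235,160]+.5)*6-.5; cv2.circle(im,tuple(int(round(q)) for q in u),2 if k[0]!='s' else 3,(0,255,0) if k[0]!='s' else (0,0,255),-1)
cv2.imwrite('pics/ov.png',im)
"
```

```text
[615.35408464   0.73261986  18.        ] [-0.33964951  3.78054539] [472.99058659 183.2496861   19.        ] [ 1.91403007 -0.43246008] 0.2314753659592199
[615.57216714  -2.02333413  18.        ]
```

View pics/ov.png

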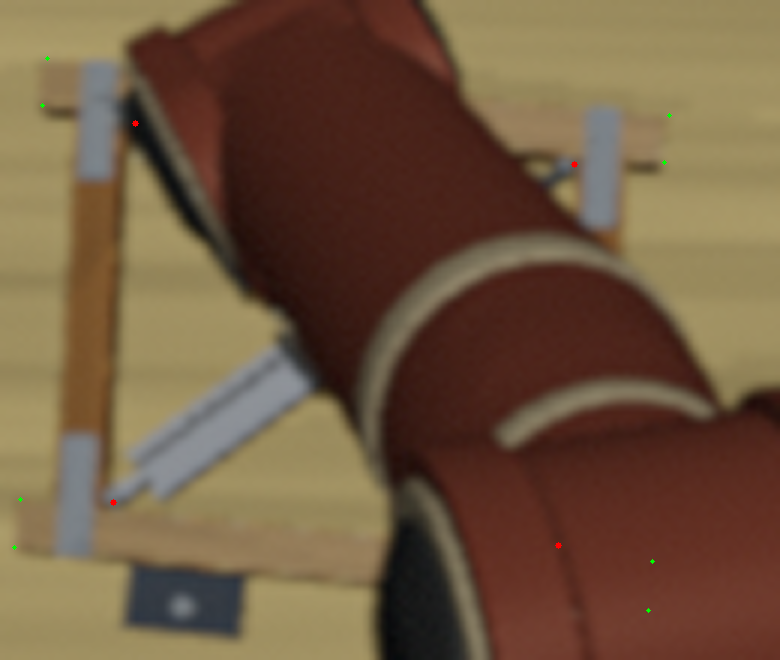

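>>> {"fn": "carry_out", "kwargs": {
  "motion": [-0.4, 0.7, 0, 0.4, -0.4, 0.7, 0, 0.4, -0.4, 0.7, 0, 0.4, -0.4, 0.7, 0, 0.4, -0.4, 0.7, 0, 0.4, -0.4, 0.7, 0, 0.4, -0.4, 0.7, 0, 0.4, -0.4, 0.7, 0, 0.4]
}}

```text
time: 21.18
eef_pos: [0.5476, 0.0877, -0.0008]
ee_rot: [-3.092, 0.015, 0.619]
force: [-3.1, 3.8, 4.6]
opening: 0.0161
```

```bash
python3 -c "
from an import *
st()
for n in('top','scene'):cap(n,n+'20')
st()
crop('top20','c36',300,165,360,210,12);crop('top20','c36b',235,210,295,265,8)"
```

```text
t21.18 pos [547.6  87.7  -0.8] rpy [-177.15    0.85   35.45] F [-3.1  3.8  4.6] T [0.78 0.51 0.48] op 16.1 j7 0.12
t21.28 pos [547.6  87.7  -0.8] rpy [-177.15    0.85   35.47] F [-3.8  3.7  4.5] T [0.71 0.55 0.5 ] op 16.1 j7 0.12
```

View pics/c36.png

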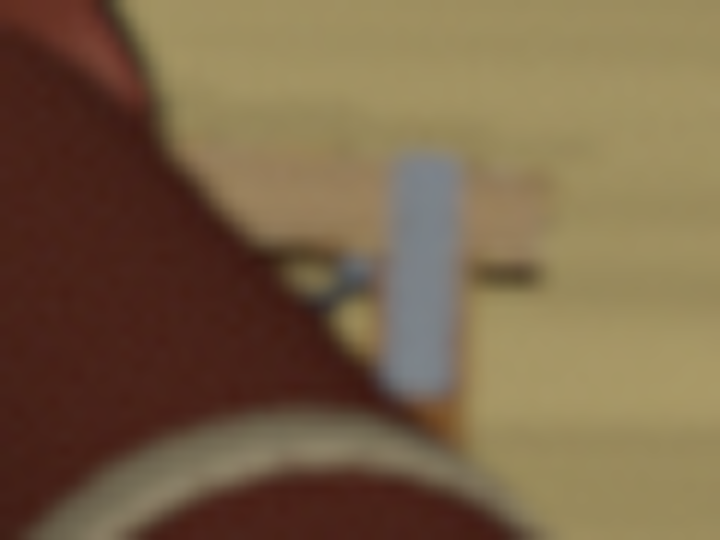

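View pics/c36b.png

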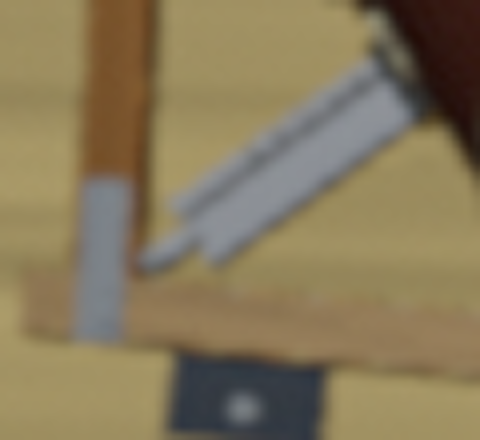

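>>> {"fn": "carry_out", "kwargs": {
  "motion": [-0.2, 0.8, 0, 0, -0.2, 0.8, 0, 0, -0.2, 0.8, 0, 0, -0.2, 0.8, 0, 0, -0.2, 0.8, 0, 0, -0.2, 0.8, 0, 0, -0.2, 0.8, 0, 0, -0.2, 0.8, 0, 0]
}}

```text
time: 21.95
eef_pos: [0.5475, 0.0878, -0.0008]
ee_rot: [-3.086, 0.013, 0.632]
force: [-4.5, 3.7, 4.6]
opening: 0.0158
```

```bash
python3 -c "
from an import *
st()
for n in('top','scene'):cap(n,n+'21')
ct=ld('top21'); 
crop('top21','c37',300,165,360,210,12);crop('top21','c37b',235,210,295,265,12);crop('scene21','c38',320,260,370,310,12)"
```

```text
t21.95 pos [547.5  87.8  -0.8] rpy [-176.8     0.77   36.18] F [-4.5  3.7  4.6] T [0.69 0.56 0.27] op 15.8 j7 0.14
```

View pics/c37b.png

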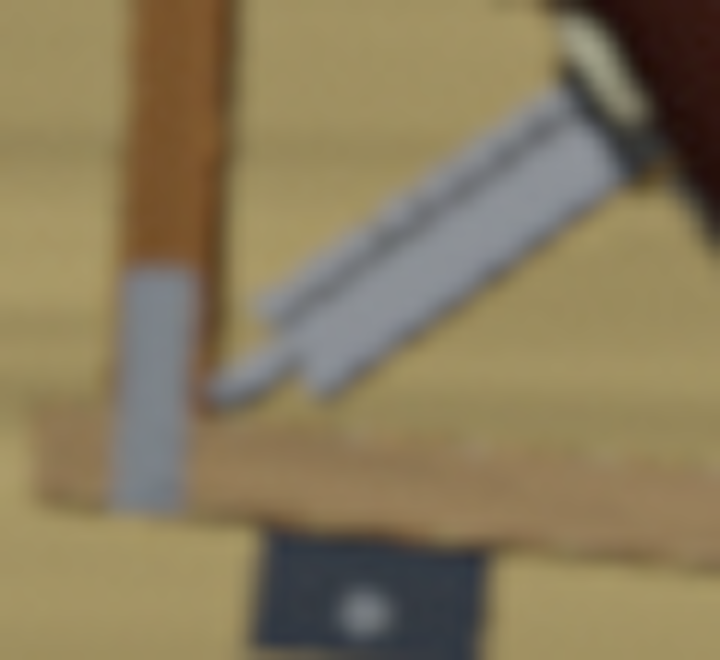

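View pics/c38.png

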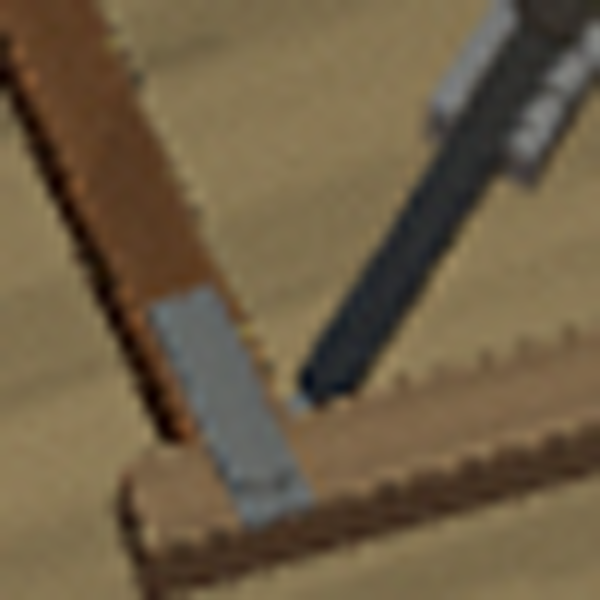

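>>> {"fn": "carry_out", "kwargs": {
  "motion": [0, -2, 0, 0, 0, -4, 0, 0, 0, -5, 0, 0, 0, -5, 0, 0, 0, -5, 0, 0, 0, -5, 0, 0, 0, -3, 0, 0, 0, -1, 0, 0]
}}

```text
time: 22.72
eef_pos: [0.5339, 0.1046, -0.0009]
ee_rot: [-3.099, 0.013, 0.624]
force: [-0.7, -1.8, 1.0]
opening: 0.0157
```

```bash
python3 -c "
from an import *
st()"
```

```text
t22.72 pos [533.9 104.6  -0.9] rpy [-177.54    0.75   35.74] F [-0.7 -1.8  1. ] T [-0.2  -0.21  0.25] op 15.7 j7 0.08
```

>>> {"fn": "carry_out", "kwargs": {
  "motion": [0, -4, 0, 0, 0, -4, 0, 0, 0, -4, 0, 0, 0, -3, 0, 0, 0, -1, 0, 0, 0, 0, -3, 0, 0, 0, -5, 0, 0, 0, -7, 0],
  "newtons": 40
}}

```text
time: 23.38
eef_pos: [0.5204, 0.1187, 0.0127]
ee_rot: [-3.094, 0.02, 0.621]
force: [0.6, 0.8, -4.1]
opening: 0.0159
```

>>> {"fn": "carry_out", "kwargs": {
  "motion": [0, 0, -8, 0, 0, 0, -8, 0, 0, 0, -8, 0, 0, 0, -8, 0, 0, 0, -4, 0, 0, 0, 0, 2, 0, 0, 0, 4, 0, 0, 0, 6]
}}

```text
time: 24.05
eef_pos: [0.5244, 0.1178, 0.0566]
ee_rot: [-3.099, 0.023, 0.401]
force: [0.3, 0.4, -3.6]
opening: 0.0158
```

```bash
python3 -c "
from an import *
plan(569,117,50,-43.9,16)"
```

```text
t24.05 pos [524.4 117.8  56.6] rpy [-177.55    1.32   22.98] F [ 0.3  0.4 -3.6] T [-0.09 -0.15  0.01] op 15.8 j7 -0.07
d [44.6 -0.8 -6.6] dyaw -66.9
[2.5, 1.1, 0.4, 4.2, 2.6, 0.9, 0.4, 4.2, 2.7, 0.8, 0.4, 4.2, 2.7, 0.6, 0.4, 4.2, 2.8, 0.4, 0.4, 4.2, 2.8, 0.1, 0.4, 4.2, 2.8, -0.1, 0.4, 4.2, 2.8, -0.3, 0.4, 4.2]
[2.8, -0.5, 0.4, 4.2, 2.7, -0.7, 0.4, 4.2, 2.7, -0.9, 0.4, 4.2, 2.6, -1.0, 0.4, 4.2, 2.5, -1.2, 0.4, 4.2, 2.4, -1.4, 0.4, 4.2, 2.3, -1.6, 0.4, 4.2, 2.2, -1.7, 0.4, 4.2]
```

>>> {"fn": "carry_out", "kwargs": {
  "motion": [3, 1, 0, 6, 3, 1, 0, 6, 4, 1, 0, 6, 4, 0, 0, 6, 4, 0, 0, 6, 4, 0, 0, 6, 4, -1, 0, 6, 4, -1, 0, 6]
}}

```text
time: 24.72
eef_pos: [0.5546, 0.1184, 0.0591]
ee_rot: [-3.128, 0.05, -0.478]
force: [-0.1, -0.1, -4.5]
opening: 0.0157
```

```bash
python3 -c "
from an import *
plan(569,117,50,-43.9,8)"
```

```text
t24.72 pos [554.6 118.4  59.1] rpy [-179.23    2.85  -27.39] F [-0.1 -0.1 -4.5] T [-0.07 -0.12 -0.  ] op 15.7 j7 -0.7
d [14.4 -1.4 -9.1] dyaw -16.5
[1.7, -0.7, 1.1, 2.1, 1.7, -0.7, 1.1, 2.1, 1.6, -0.8, 1.1, 2.1, 1.6, -0.8, 1.1, 2.1, 1.6, -0.9, 1.1, 2.1, 1.5, -1.0, 1.1, 2.1, 1.5, -1.0, 1.1, 2.1, 1.5, -1.1, 1.1, 2.1]
```

>>> {"fn": "carry_out", "kwargs": {
  "motion": [2, -1, 0, 3, 2, -1, 0, 3, 2, -1, 2, 3, 2, -1, 2, 3, 1, -1, 2, 2, 1, -1, 2, 1, 0, 0, 1, 0, 0, 0, 0, 0]
}}

```text
time: 25.38
eef_pos: [0.5667, 0.1218, 0.0518]
ee_rot: [-3.137, 0.054, -0.753]
force: [-0.2, 0.1, -4.0]
opening: 0.0158
```

```bash
python3 -c "
from an import *
plan(569,117,50,-43.9,8)
for n in('top','scene'):cap(n,n+'22')
st()
crop('top22','c39',230,150,360,270,6);crop('scene22','c40',280,190,450,310,4.7)"
```

```text
t25.38 pos [566.7 121.8  51.8] rpy [-179.76    3.11  -43.12] F [-0.2  0.1 -4. ] T [-0.07 -0.08 -0.03] op 15.8 j7 -0.91
d [ 2.3 -4.8 -1.8] dyaw -0.8
[0.6, 0.2, 0.2, 0.1, 0.6, 0.2, 0.2, 0.1, 0.6, 0.2, 0.2, 0.1, 0.6, 0.2, 0.2, 0.1, 0.6, 0.2, 0.2, 0.1, 0.6, 0.2, 0.2, 0.1, 0.6, 0.2, 0.2, 0.1, 0.6, 0.2, 0.2, 0.1]
t25.48 pos [566.9 121.8  52. ] rpy [-179.74    3.1   -43.14] F [ 0.6  0.  -3.9] T [-0.05 -0.14  0.01] op 15.7 j7 -0.91
```

View pics/c39.png

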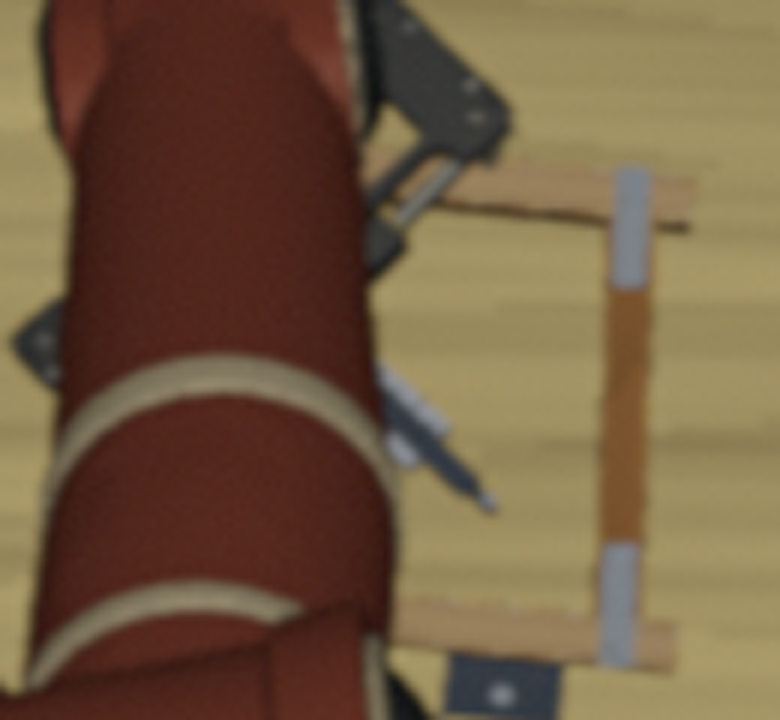

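View pics/c40.png

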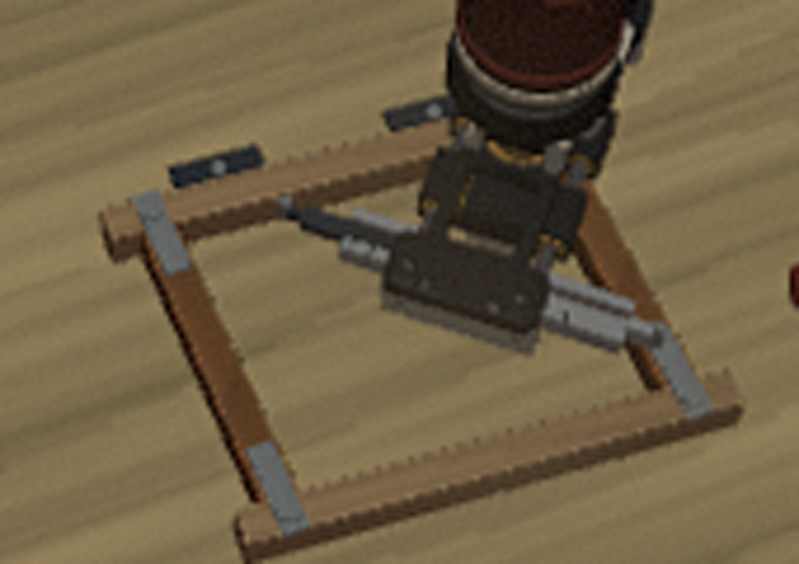

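```bash
python3 -c "
from an import *
ct,cs=ld('top22'),ld('scene22')
T=lambda *a:px(a,6,230,150)
S=lambda *a:px(a,4.7,280,190)
t=tri(ct,T(490,503),cs,S(286,203)); print('tip',t*1e3)
for z in(.066,.07,.074):print(z,'tipT',unproj(ct,*T(490,503),z)[:2]*1e3,'tipS',unproj(cs,*S(286,203),z)[:2]*1e3,'heelS',unproj(cs,*S(660,331),z)[:2]*1e3)
d=pts(np.load('frame.npy')); print(d['sfl'],d['snr'])
"
```

```text
tip [491.74302755  39.05297055  70.05773162]
0.066 tipT [492.28589947  39.3569168 ] tipS [489.33579743  40.13995204] heelS [624.81383867 178.78857761]
0.07 tipT [491.79412808  39.18004833] tipS [491.68496024  38.98529306] heelS [626.71213565 177.17250121]
0.074 tipT [491.30235669  39.00317987] tipS [494.03412305  37.83063407] heelS [628.61043263 175.55642481]
[0.62999954 0.18035283 0.012     ] [4.56770748e-01 2.81392572e-04 1.20000000e-02]
```

```bash
python3 -c "
from an import *
st();print(tl(0,0,-50))"
```

```text
t25.48 pos [566.9 121.8  52. ] rpy [-179.74    3.1   -43.14] F [ 0.6  0.  -3.9] T [-0.05 -0.14  0.01] op 15.7 j7 -0.91
[ 2.7   0.22 49.93]
```

>>> {"fn": "carry_out", "kwargs": {
  "motion": [0, 1, 2, 0, 0.3, 1, 4, 0, 0.3, 0.5, 6, 0, 0.4, 0, 7, 0, 0.4, 0, 7, 0, 0.4, 0, 7, 0, 0.3, 0, 5, 0, 0.1, 0, 2, 0]
}}

```text
time: 26.15
eef_pos: [0.5649, 0.1196, 0.0079]
ee_rot: [-3.137, 0.054, -0.752]
force: [0.5, 0.1, -3.8]
opening: 0.0161
```

```bash
python3 -c "
from an import *
plan(566,120,-1,-43.9,8)
for n in('top','scene'):cap(n,n+'23')
st()
crop('top23','c41',230,150,360,270,6);crop('scene23','c42',280,190,450,310,4.7)"
```

```text
t26.15 pos [564.9 119.6   7.9] rpy [-179.73    3.11  -43.09] F [ 0.5  0.1 -3.8] T [-0.15 -0.09  0.01] op 16.1 j7 -0.9
d [ 1.1  0.4 -8.9] dyaw -0.8
[0.1, -0.1, 1.1, 0.1, 0.1, -0.1, 1.1, 0.1, 0.1, -0.1, 1.1, 0.1, 0.1, -0.1, 1.1, 0.1, 0.1, -0.1, 1.1, 0.1, 0.1, -0.1, 1.1, 0.1, 0.1, -0.1, 1.1, 0.1, 0.1, -0.1, 1.1, 0.1]
t26.25 pos [564.9 119.6   8.3] rpy [-179.73    3.12  -43.09] F [-0.3  0.2 -4.4] T [-0.06 -0.11  0.03] op 15.5 j7 -0.9
```

View pics/c42.png

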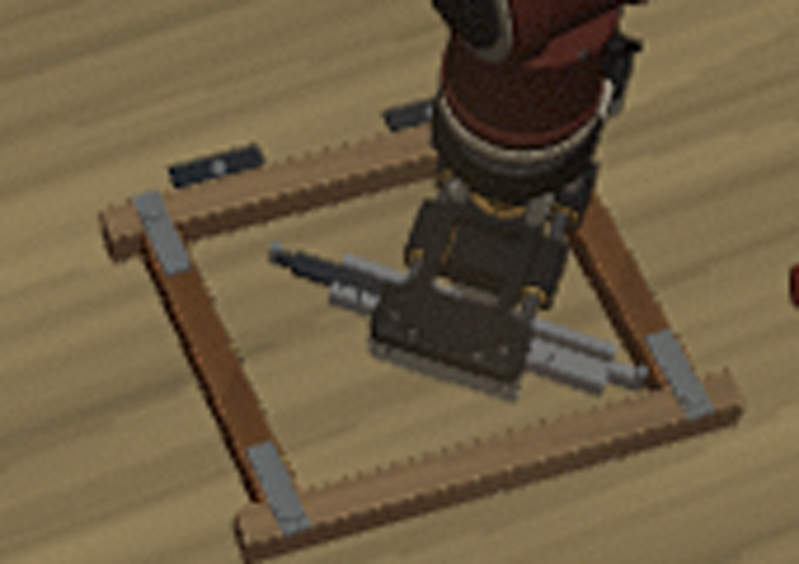

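View pics/c41.png

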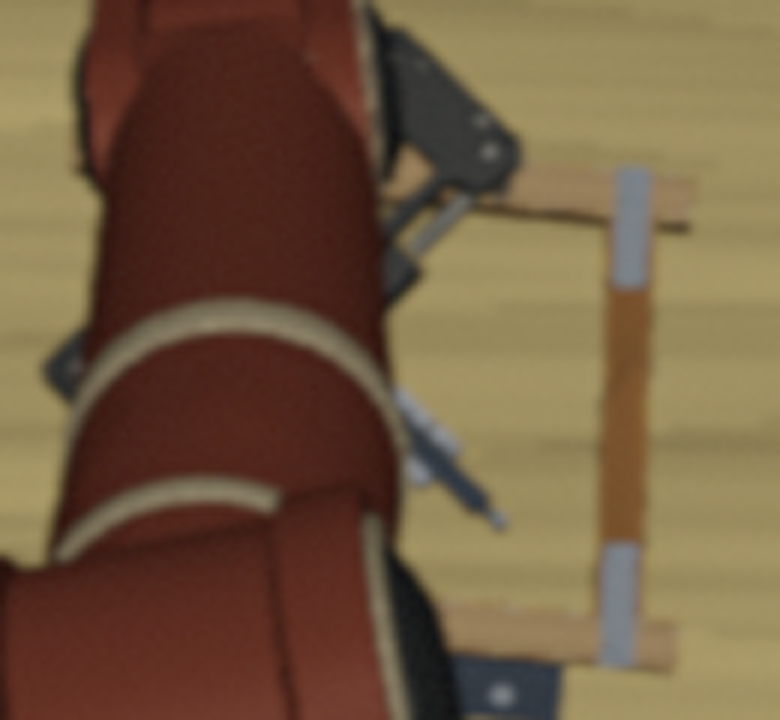

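>>> {"fn": "carry_out", "kwargs": {
  "motion": [0, 0, 1.2, 0, 0, 0, 1.2, 0, 0.1, 0, 1.2, 0, 0.1, 0, 1, 0, 0.1, 0, 1, 0, 0.1, 0, 0.8, 0, 0, 0, 0.8, 0, 0, 0, 0, 0]
}}

```text
time: 26.92
eef_pos: [0.5668, 0.1201, 0.002]
ee_rot: [-3.133, 0.052, -0.752]
force: [-0.7, -0.3, -4.3]
opening: 0.0159
```

```bash
python3 -c "
from an import *
st()"
```

```text
t26.92 pos [566.8 120.1   2. ] rpy [-179.53    2.98  -43.08] F [-0.7 -0.3 -4.3] T [-0.1  -0.08  0.02] op 15.9 j7 -0.89
```

Now the last few mm down, then release and regrip to level the rule.

>>> {"fn": "carry_out", "kwargs": {
  "motion": [0, 0, 1, 0, 0, 0, 1, 0, 0, 0, 0.7, 0, 0, 0, 0, 0, 0, 0, 0, 0, 0, 0, 0, 0, 0, 0, 0, 0, 0, 0, 0, 0]
}}

```text
time: 27.58
eef_pos: [0.5682, 0.1214, 0.0012]
ee_rot: [-3.129, 0.051, -0.751]
force: [-1.9, 0.3, -0.5]
opening: 0.0162
```

>>> {"fn": "carry_out", "kwargs": {
  "motion": [0, 0, 0, 0, 0, 0, 0, 0, 0, 0, 0, 0, 0, 0, 0, 0, 0, 0, 0, 0, 0, 0, 0, 0, 0, 0, 0, 0, 0, 0, 0, 0],
  "gripper": 0.3
}}

```text
time: 28.25
eef_pos: [0.5703, 0.1212, 0.0024]
ee_rot: [-3.127, 0.048, -0.752]
force: [-0.0, 0.2, -0.1]
opening: 0.0279
```

```bash
python3 -c "
from an import *
st()
for n in('top','scene'):cap(n,n+'24')
crop('top24','c43',230,150,360,270,6);crop('scene24','c44',280,190,450,310,4.7)"
```

```text
t28.25 pos [570.3 121.2   2.4] rpy [-179.14    2.73  -43.07] F [-0.   0.2 -0.1] T [-0.04 -0.05 -0.01] op 27.9 j7 -0.89
```

View pics/c44.png

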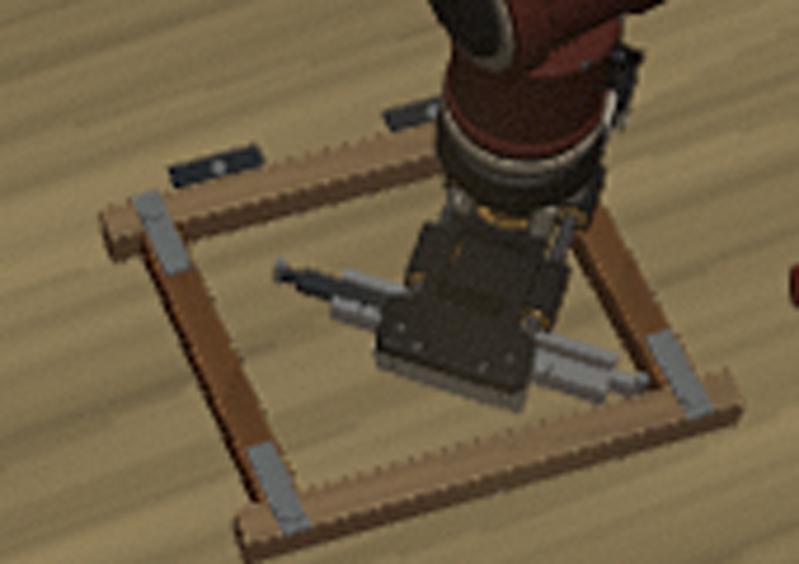

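View pics/c43.png

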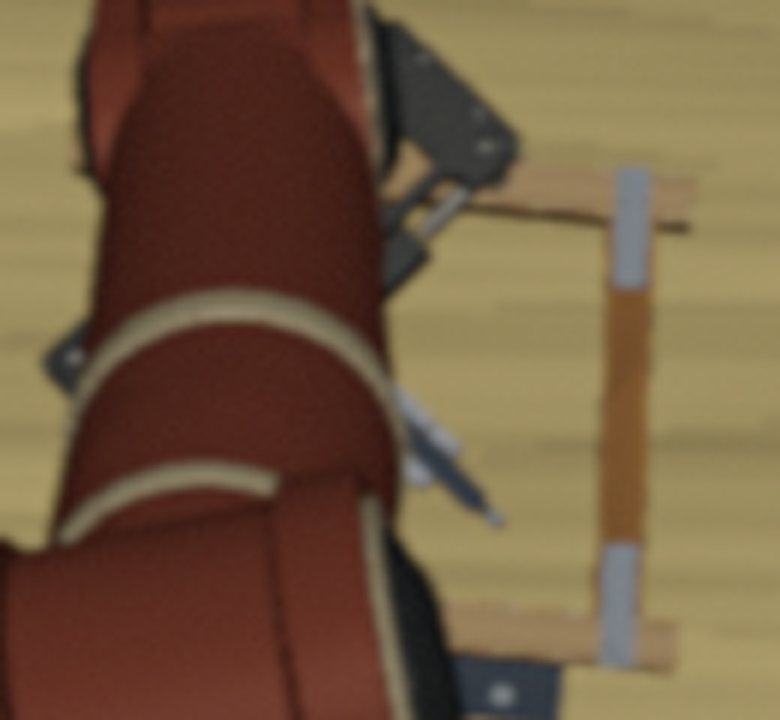

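```bash
python3 -c "
from an import *
ct,cs=ld('top24'),ld('scene24')
T=lambda *a:px(a,6,230,150)
S=lambda *a:px(a,4.7,280,190)
t=unproj(ct,*T(497,520),.019); t2=unproj(cs,*S(281,265),.019); h=unproj(cs,*S(642,378),.019)
print(t,t2,h)
d=pts(np.load('frame.npy')); a,b=d['sfl'][:2],d['snr'][:2]; u=(b-a)/np.linalg.norm(b-a);n=np.array([-u[1],u[0]])
for q in(t,t2,h): print(((q[:2]-a)@u*1e3).round(1),((q[:2]-a)@n*1e3).round(1))
"
```

```text
[0.49109099 0.03839431 0.019     ] [0.49540561 0.03651317 0.019     ] [0.62338674 0.17702201 0.019     ]
198.6 -1.7
197.0 2.7
7.0 -2.5
```

>>> {"fn": "carry_out", "kwargs": {
  "motion": [0, 0, 1, 0, 0, 0, 1, 0, 0, 0, 0, 0, 0, 0, 0, 0, 0, 0, 0, 0, 0, 0, 0, 0, 0, 0, 0, 0, 0, 0, 0, 0],
  "gripper": 0,
  "newtons": 25
}}

```text
time: 29.02
eef_pos: [0.5694, 0.1221, 0.0003]
ee_rot: [-3.127, 0.049, -0.751]
force: [-0.9, 0.2, 1.0]
opening: 0.0159
```

```bash
python3 -c "
from an import *
st()"
```

```text
t29.02 pos [5.694e+02 1.221e+02 3.000e-01] rpy [-179.17    2.82  -43.  ] F [-0.9  0.2  1. ] T [-0.02 -0.04  0.06] op 15.9 j7 -0.89
```

>>> {"fn": "carry_out", "kwargs": {
  "motion": [0.3, -1.2, 0, 0, 0.3, -1.2, 0, 0, 0.3, -1.2, 0, 0, 0.3, -1.2, 0, 0, 0, -1.2, 0, 0, 0, -1, 0, 0, 0, -0.8, 0, 0, 0, -0.5, 0, 0]
}}

```text
time: 29.68
eef_pos: [0.5698, 0.1229, 0.0004]
ee_rot: [-3.141, 0.055, -0.753]
force: [-4.1, -2.2, 3.7]
opening: 0.0159
```

```bash
python3 -c "
from an import *
st()
cap('scene','scene25')
crop('scene25','c45',360,230,450,290,8)"
```

```text
t29.68 pos [5.698e+02 1.229e+02 4.000e-01] rpy [-179.99    3.15  -43.12] F [-4.1 -2.2  3.7] T [-0.27  0.65  0.15] op 15.9 j7 -0.9
```

View pics/c45.png

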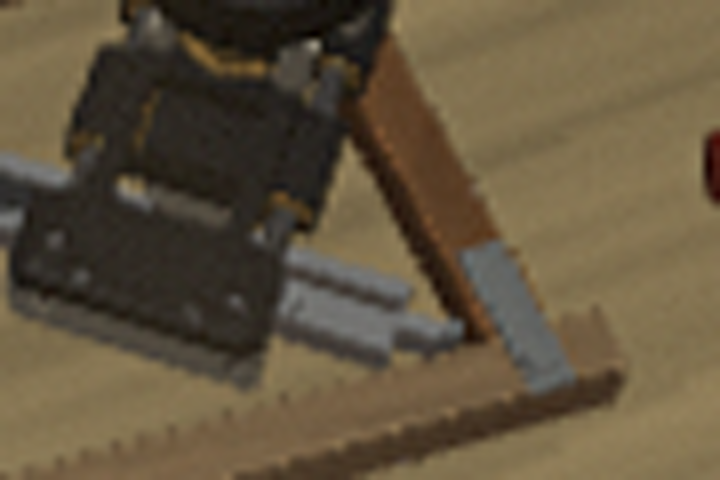

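```bash
python3 -c "
from an import *
cs=ld('scene25'); d=pts(np.load('frame.npy')); a,b=d['sfl'][:2],d['snr'][:2]; u=(b-a)/np.linalg.norm(b-a);n=np.array([-u[1],u[0]])
h=unproj(cs,*px((452,327),8,360,230),.019); print(h,(h[:2]-a)@u*1e3,(h[:2]-a)@n*1e3)
im=cv2.imread('pics/c45.png')
for k,v in d.items():
  zz=[.019,0.] if k[0]=='s' else [.024]
  for z in zz:
    q=(proj(cs,np.r_[v[:2],z])-[360,230]+.5)*8-.5; cv2.circle(im,tuple(int(round(x)) for x in q),4,(0,0,255) if k[0]=='s' else (0,255,0),-1)
cv2.imwrite('pics/ov2.png',im); st()
"
```

```text
[0.62423834 0.17622316 0.019     ] 6.970254834766905 -1.2888819973781647
t29.73 pos [5.698e+02 1.229e+02 3.000e-01] rpy [-179.99    3.16  -43.13] F [-3.9 -2.7  5. ] T [-0.37  0.69  0.11] op 15.9 j7 -0.9
```

View pics/ov2.png

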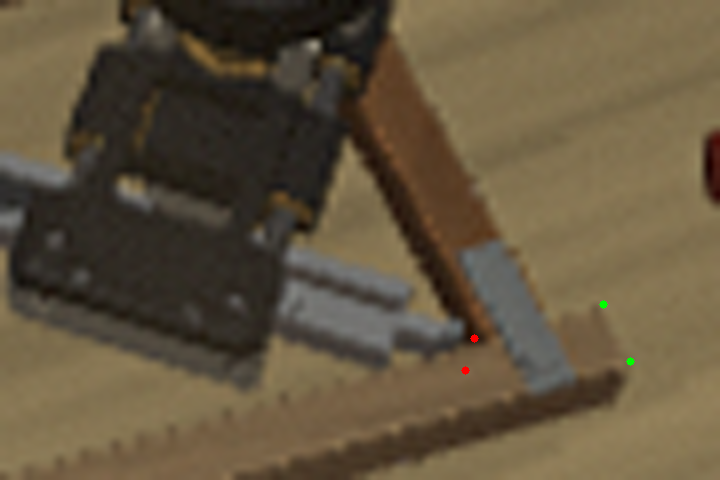

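>>> {"fn": "carry_out", "kwargs": {
  "motion": [0, 0, -0.4, 0, 0, -0.5, -0.4, 0, 0, -1, -0.2, 0, 0, -1, 0, 0, 0, -1, 0, 0, 0, -1, 0, 0, 0, -1, 0, 0, 0, -1, 0, 0]
}}

```text
time: 30.4
eef_pos: [0.5722, 0.1247, 0.0007]
ee_rot: [3.134, 0.057, -0.755]
force: [-4.5, -2.5, 4.4]
opening: 0.0162
```

```bash
python3 -c "
from an import *
st()"
```

```text
t30.40 pos [572.2 124.7   0.7] rpy [179.57   3.24 -43.24] F [-4.5 -2.5  4.4] T [-0.42  0.71  0.1 ] op 16.2 j7 -0.91
```

>>> {"fn": "carry_out", "kwargs": {
  "motion": [0, 0, -0.8, 0, 0, -0.5, -0.6, 0, 0, -1, -0.4, 0, 0, -1, -0.2, 0, 0, -1, -0.2, 0, 0, -1, -0.2, 0, 0, -1, -0.2, 0, 0, -1, -0.2, 0]
}}

```text
time: 31.07
eef_pos: [0.576, 0.1264, 0.0014]
ee_rot: [3.128, 0.056, -0.757]
force: [-2.7, -3.6, 0.5]
opening: 0.016
```

```bash
python3 -c "
from an import *
st()
cap('scene','scene26')
crop('scene26','c46',360,230,450,290,8)"
```

```text
t31.07 pos [576.  126.4   1.4] rpy [179.21   3.22 -43.39] F [-2.7 -3.6  0.5] T [-0.82  0.53  0.  ] op 16.0 j7 -0.91
```

View pics/c46.png

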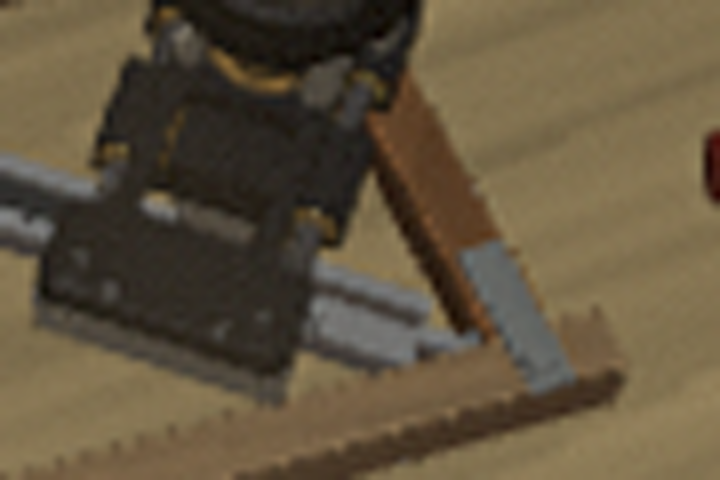

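>>> {"fn": "carry_out", "kwargs": {
  "motion": [0, -1, -0.2, 0, 0, -1, 0, 0, 0, -1, -0.2, 0, 0, -1, 0, 0, 0, -1, 0, 0, 0, 0, 0, 0, 0, 1, 0, 0, 0, 2, 0, 0]
}}

```text
time: 31.78
eef_pos: [0.576, 0.1262, 0.002]
ee_rot: [3.124, 0.057, -0.758]
force: [-0.3, 0.2, -3.6]
opening: 0.016
```

```bash
python3 -c "
from an import *
st()
cap('scene','scene27')
crop('scene27','c47',360,230,450,290,8)"
```

```text
t31.78 pos [576.  126.2   2. ] rpy [178.99   3.25 -43.43] F [-0.3  0.2 -3.6] T [-0.13 -0.14 -0.  ] op 16.0 j7 -0.92
```

View pics/c47.png

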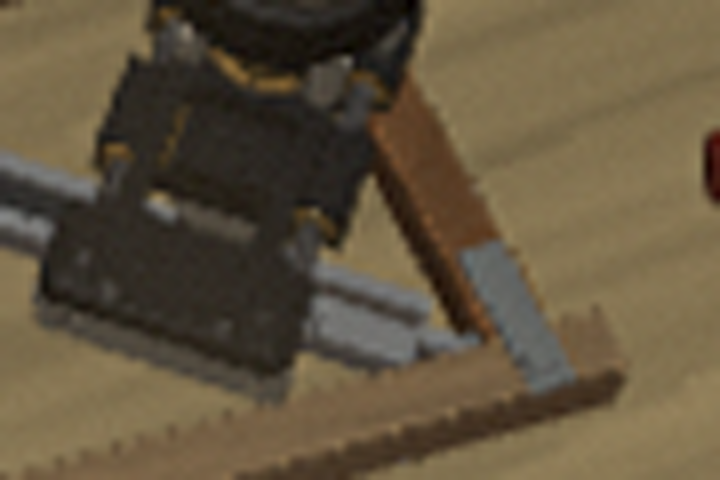

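>>> {"fn": "carry_out", "kwargs": {
  "motion": [0, 0, 0.8, 0, 0, 0, 0.5, 0, 0, 2, 0, 0, 0, 4, 0, 0, 0, 5, 0, 0, 0, 5, 0, 0, 0, 5, 0, 0, 0, 3, 0, 0]
}}

```text
time: 32.5
eef_pos: [0.5615, 0.1124, 0.0011]
ee_rot: [3.134, 0.055, -0.754]
force: [0.4, -0.0, -3.6]
opening: 0.0157
```

```bash
python3 -c "
from an import *
st()
cap('scene','scene28')
crop('scene28','c48',360,230,450,290,8)"
```

```text
t32.50 pos [561.5 112.4   1.1] rpy [179.59   3.18 -43.21] F [ 0.4 -0.  -3.6] T [ 0.06 -0.23 -0.03] op 15.7 j7 -0.89
```

View pics/c48.png

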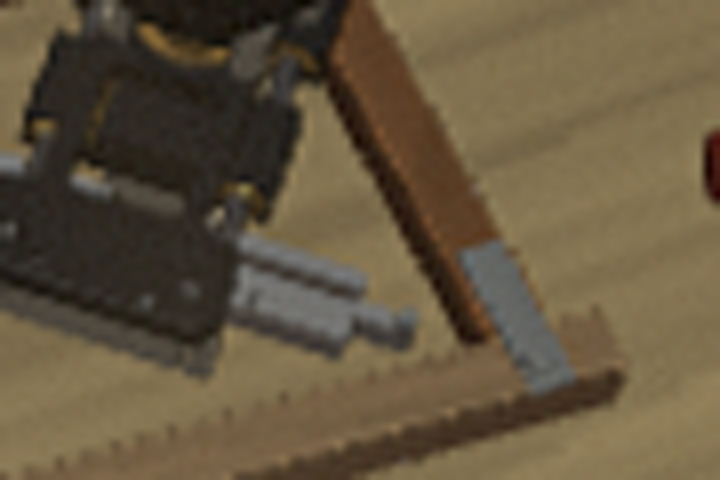

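>>> {"fn": "carry_out", "kwargs": {
  "motion": [0, -2, 0, 0, 0, -3, 0, 0, 0, -3, 0, 0, 0, -3, 0, 0, 0, -3, 0, 0, 0, -2, 0, 0, 0, -1, 0, 0, 0, -1, 0, 0]
}}

```text
time: 33.22
eef_pos: [0.5741, 0.1251, 0.0011]
ee_rot: [3.131, 0.056, -0.755]
force: [-2.0, -1.0, -1.6]
opening: 0.0157
```

```bash
python3 -c "
from an import *
st()"
```

```text
t33.22 pos [574.1 125.1   1.1] rpy [179.42   3.19 -43.28] F [-2.  -1.  -1.6] T [-0.18  0.02  0.03] op 15.7 j7 -0.91
```

>>> {"fn": "carry_out", "kwargs": {
  "motion": [0, -1, 0, 0, 0, -1, 0, 0, 0, -1, 0, 0, 0, -1, 0, 0, 0, -1, 0, 0, 0, -0.8, 0.3, 0, 0, -0.5, 0.5, 0, 0, 0, 0.5, 0]
}}

```text
time: 33.88
eef_pos: [0.5749, 0.126, 0.0011]
ee_rot: [3.122, 0.058, -0.758]
force: [-3.1, -2.2, 3.3]
opening: 0.0157
```

```bash
python3 -c "
from an import *
st()
cap('scene','scene29')
st()
crop('scene29','c49',360,230,450,290,8)"
```

```text
t33.88 pos [574.9 126.    1.1] rpy [178.87   3.33 -43.41] F [-3.1 -2.2  3.3] T [-0.32  0.45  0.11] op 15.7 j7 -0.92
t33.93 pos [574.9 126.    1. ] rpy [178.87   3.33 -43.41] F [-2.6 -3.   3.9] T [-0.37  0.54  0.05] op 15.9 j7 -0.92
```

View pics/c49.png

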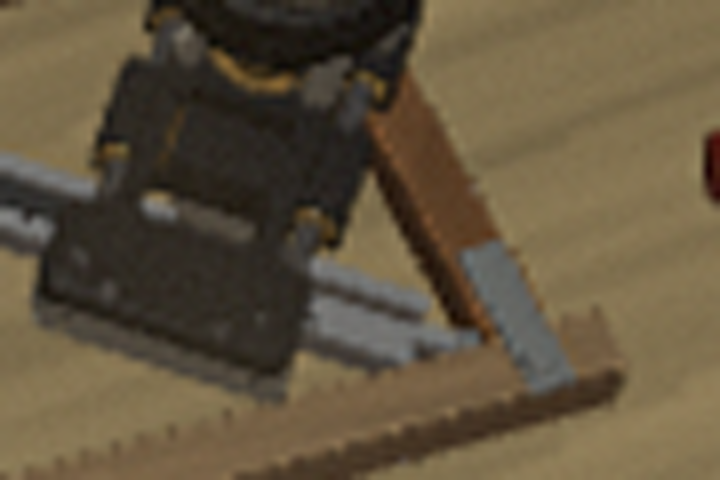

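>>> {"fn": "carry_out", "kwargs": {
  "motion": [0, 1, 0.1, 0, 0, 2, 0, 0, 0, 4, 0, 0, 0, 5, 0, 0, 0, 5, 0, 0, 0, 5, 0, 0, 0, 5, 0, 0, 0, 4, 0, 0]
}}

```text
time: 34.6
eef_pos: [0.5589, 0.1091, 0.0004]
ee_rot: [3.14, 0.053, -0.753]
force: [1.0, -0.0, -3.3]
opening: 0.0156
```

```bash
python3 -c "
from an import *
st()
cap('scene','scene30')
st()
crop('scene30','c50',280,190,450,310,4.7)"
```

```text
t34.60 pos [5.589e+02 1.091e+02 4.000e-01] rpy [179.9    3.06 -43.14] F [ 1.  -0.  -3.3] T [ 0.18 -0.29 -0.08] op 15.6 j7 -0.89
t34.65 pos [5.581e+02 1.082e+02 4.000e-01] rpy [179.81   3.09 -43.19] F [-0.4 -0.2 -2.2] T [ 0.2  -0.13  0.11] op 16.0 j7 -0.89
```

View pics/c50.png

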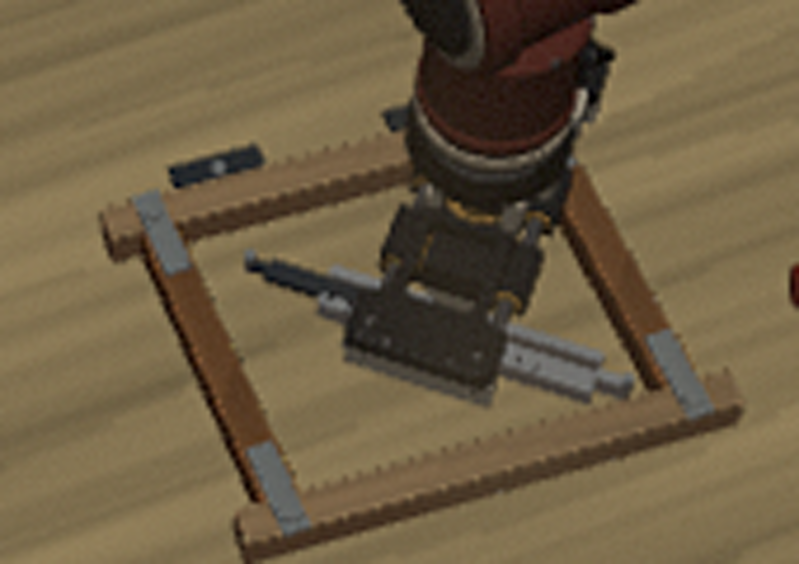

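>>> {"fn": "carry_out", "kwargs": {
  "motion": [0, 0, 0, 0, 0, 0, 0, 0, 0, 0, 0, 0, 0, 0, 0, 0, 0, 0, 0, 0, 0, 0, 0.3, 0, 0, 0, 0, 0, 0, 0, 0, 0],
  "gripper": 0.25
}}

```text
time: 35.32
eef_pos: [0.5586, 0.1071, 0.0017]
ee_rot: [3.138, 0.052, -0.755]
force: [0.3, 0.1, 0.0]
opening: 0.0233
```

>>> {"fn": "carry_out", "kwargs": {
  "motion": [0, 0, 0, 0, 0, 0, 0, 0, 0, 0, 0, 0, 0, 0, 0, 0, 0, 0, 0, 0, 0, -1, 0, 0, 0, -2, 0, 0, 0, -3, 0, 0],
  "gripper": 0,
  "newtons": 10
}}

```text
time: 35.98
eef_pos: [0.5611, 0.1113, 0.0018]
ee_rot: [3.136, 0.055, -0.754]
force: [-1.2, -0.2, 1.0]
opening: 0.0158
```

```bash
python3 -c "
from an import *
st()
cap('scene','scene31')
crop('scene31','c51',280,190,450,310,4.7)"
```

```text
t35.98 pos [561.1 111.3   1.8] rpy [179.66   3.13 -43.23] F [-1.2 -0.2  1. ] T [-0.05  0.15  0.02] op 15.8 j7 -0.89
```

View pics/c51.png

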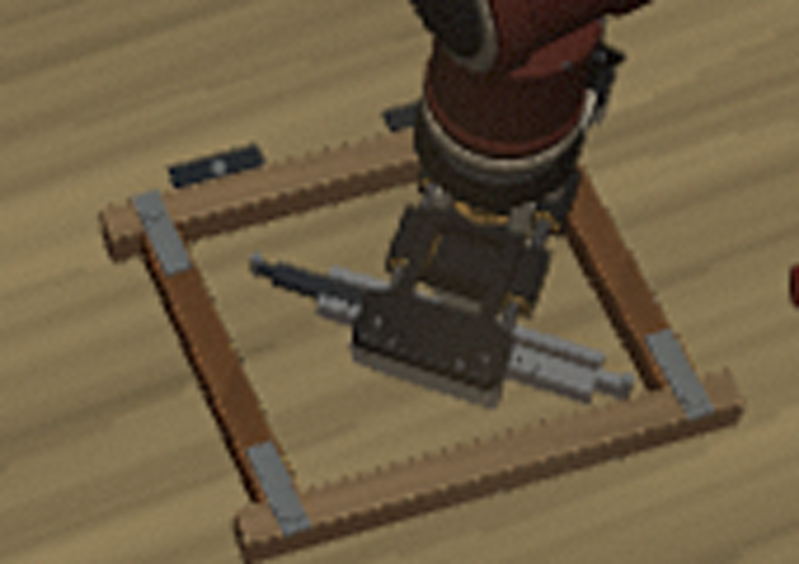

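>>> {"fn": "carry_out", "kwargs": {
  "motion": [0, -2, 0, 0, 0, -3, 0, 0, 0, -3, 0, 0, 0, -3, 0, 0, 0, -3, 0, 0, 0, -2, 0, 0, 0, -1, 0, 0, 0, -1, 0, 0]
}}

```text
time: 36.7
eef_pos: [0.5671, 0.1177, 0.0016]
ee_rot: [3.115, 0.059, -0.758]
force: [-3.8, -2.3, 4.5]
opening: 0.016
```

```bash
python3 -c "
from an import *
st()"
```

```text
t36.70 pos [567.1 117.7   1.6] rpy [178.45   3.41 -43.46] F [-3.8 -2.3  4.5] T [-0.61  0.7   0.05] op 16.0 j7 -0.91
```

>>> {"fn": "carry_out", "kwargs": {
  "motion": [0, -1, -0.5, 0, 0, -1.5, -0.5, 0, 0, -2, -0.5, 0, 0, -2, -0.4, 0, 0, -2, -0.3, 0, 0, -2, -0.2, 0, 0, -1, -0.2, 0, 0, -1, -0.2, 0]
}}

```text
time: 37.37
eef_pos: [0.5752, 0.1258, 0.0017]
ee_rot: [3.109, 0.061, -0.76]
force: [-3.1, -2.9, 0.6]
opening: 0.0154
```

```bash
python3 -c "
from an import *
st()
cap('scene','scene32')
crop('scene32','c52',360,230,450,290,8)"
```

```text
t37.37 pos [575.2 125.8   1.7] rpy [178.15   3.47 -43.55] F [-3.1 -2.9  0.6] T [-0.68  0.54 -0.  ] op 15.4 j7 -0.92
```

View pics/c52.png

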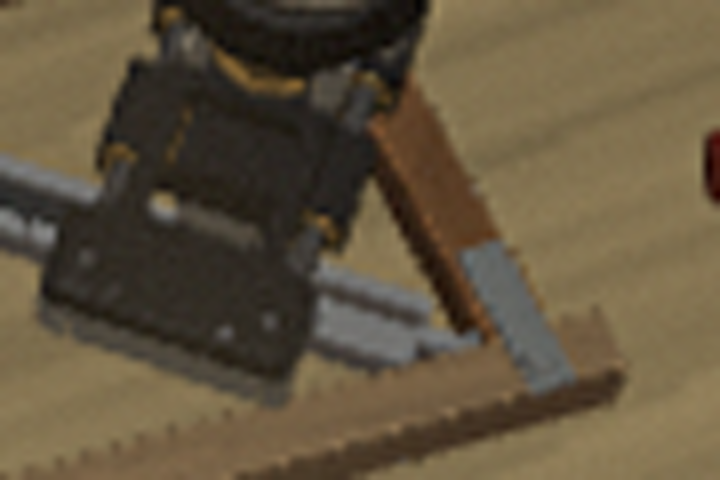

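>>> {"fn": "carry_out", "kwargs": {
  "motion": [0, 0, 0, 0, 0, 0, 0, 0, 0, 0, 0, 0, 0, 0, 0, 0, 0, 0, 0, 0, 0, 0, 0.3, 0, 0, 0, 0, 0, 0, 0, 0, 0],
  "gripper": 0.25
}}

```text
time: 38.08
eef_pos: [0.5832, 0.1335, 0.0039]
ee_rot: [3.129, 0.055, -0.755]
force: [-0.2, 0.3, -0.3]
opening: 0.0233
```

>>> {"fn": "carry_out", "kwargs": {
  "motion": [0, 0, 0, 0, 0, 0, 0, 0, 0, 0, 0, 0, 0, 0, 0, 0, 0, 0, 0, 0, 0, 1, 0, 0, 0, 2, 0, 0, 0, 4, 0, 0],
  "gripper": 0,
  "newtons": 10
}}

```text
time: 38.75
eef_pos: [0.5792, 0.1302, 0.0041]
ee_rot: [3.133, 0.055, -0.754]
force: [0.3, 1.2, -0.4]
opening: 0.0161
```

```bash
python3 -c "
from an import *
st()
cap('scene','scene33')
st()
crop('scene33','c53',280,190,450,310,4.7)"
```

```text
t38.75 pos [579.2 130.2   4.1] rpy [179.5    3.13 -43.21] F [ 0.3  1.2 -0.4] T [ 0.06 -0.22 -0.03] op 16.1 j7 -0.92
t38.80 pos [578.2 129.    4.1] rpy [179.39   3.17 -43.26] F [-0.4  0.1  1.1] T [ 0.05 -0.02  0.04] op 16.0 j7 -0.92
```

View pics/c53.png

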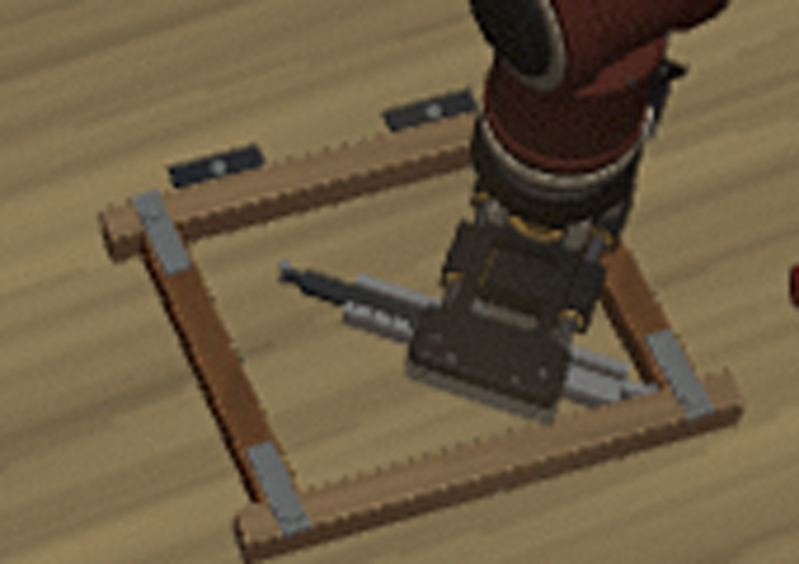

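>>> {"fn": "carry_out", "kwargs": {
  "motion": [0, 3, 0, 0, 0, 4, 0, 0, 0, 5, 0, 0, 0, 5, 0, 0, 0, 5, 0, 0, 0, 5, 0, 0, 0, 4, 0, 0, 0, 3, 0, 0]
}}

```text
time: 39.47
eef_pos: [0.5516, 0.1013, 0.0041]
ee_rot: [3.13, 0.056, -0.756]
force: [0.8, 0.9, -1.5]
opening: 0.016
```

```bash
python3 -c "
from an import *
st()
cap('scene','scene34')
st()
crop('scene34','c54',280,190,450,310,4.7)"
```

```text
t39.47 pos [551.6 101.3   4.1] rpy [179.35   3.21 -43.3 ] F [ 0.8  0.9 -1.5] T [ 0.12 -0.15  0.05] op 16.0 j7 -0.88
t39.52 pos [550.9 100.6   4.1] rpy [179.27   3.24 -43.34] F [-0.7  0.2 -0.3] T [0.02 0.05 0.02] op 15.8 j7 -0.88
```

View pics/c54.png

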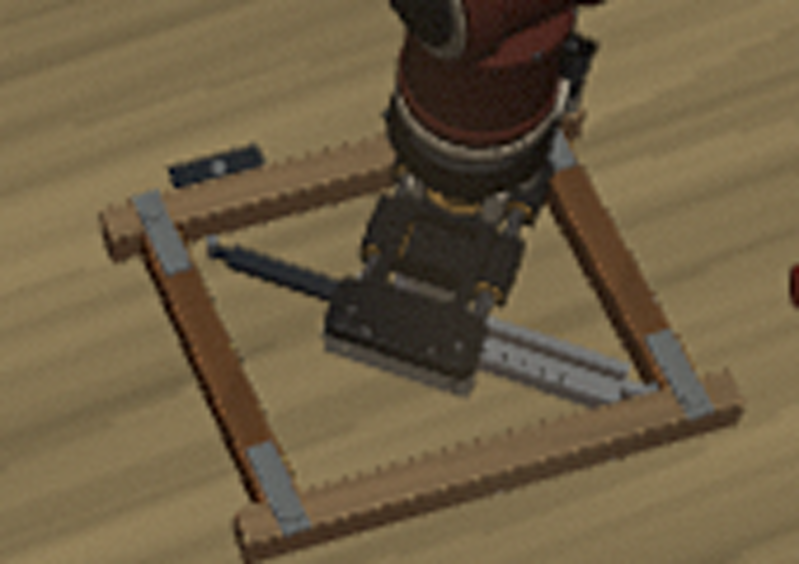

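>>> {"fn": "carry_out", "kwargs": {
  "motion": [0, 3, 0, 0, 0, 3, 0, 0, 0, 3, 0, 0, 0, 2, 0, 0, 0, 1.2, 0, 0, 0, 0.8, 0, 0, 0, 0.8, 0, 0, 0, 0.8, 0, 0]
}}

```text
time: 40.18
eef_pos: [0.5413, 0.0905, 0.0042]
ee_rot: [3.133, 0.056, -0.755]
force: [2.0, 2.2, -2.8]
opening: 0.0159
```

```bash
python3 -c "
from an import *
st()
cap('scene','scene35')
st()
crop('scene35','c55',280,190,450,310,4.7)"
```

```text
t40.18 pos [541.3  90.5   4.2] rpy [179.48   3.19 -43.28] F [ 2.   2.2 -2.8] T [ 0.37 -0.34 -0.05] op 15.9 j7 -0.87
t40.23 pos [541.3  90.5   4.2] rpy [179.49   3.19 -43.28] F [ 2.1  1.7 -3.2] T [ 0.4  -0.46 -0.05] op 16.0 j7 -0.87
```

View pics/c55.png

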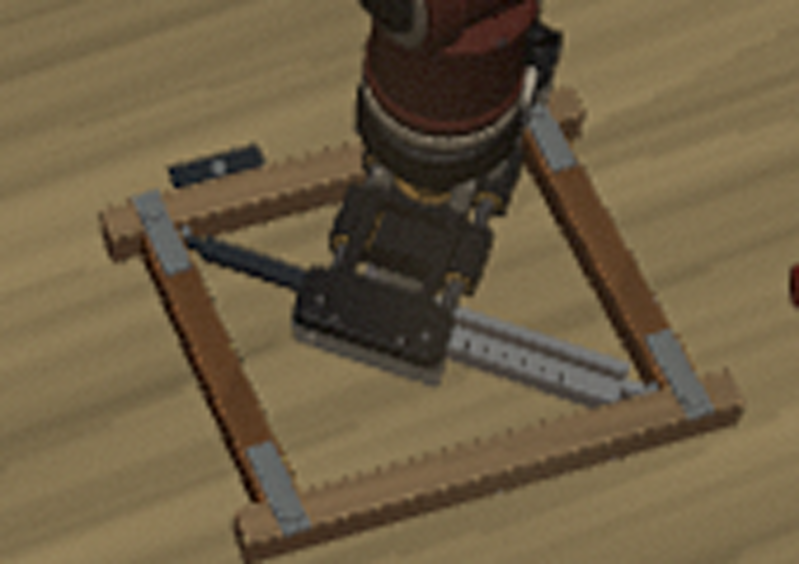

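>>> {"fn": "carry_out", "kwargs": {
  "motion": [0, 0.8, 0.1, 0, 0, 0.8, 0.1, 0, 0, 0.8, 0.1, 0, 0, 0.8, 0, 0, 0, 0.8, 0, 0, 0, 0.8, 0, 0, 0, 0.8, 0, 0, 0, 0.8, 0, 0]
}}

```text
time: 40.9
eef_pos: [0.5417, 0.0904, 0.0045]
ee_rot: [-3.139, 0.052, -0.753]
force: [2.9, 3.9, -3.6]
opening: 0.0156
```

```bash
python3 -c "
from an import *
st()
for n in('top','scene'): cap(n,n+'36')
st()
cs=ld('scene36'); d=pts(np.load('frame.npy'))
def ov(x0,y0,x1,y1,k,out):
  crop('scene36',out,x0,y0,x1,y1,k); im=cv2.imread(f'pics/{out}.png')
  for s in('snr','sfl'):
    q=(proj(cs,np.r_[d[s][:2],.019])-[x0,y0]+.5)*k-.5; cv2.circle(im,tuple(int(round(x)) for x in q),3,(0,0,255),-1)
  cv2.imwrite(f'pics/{out}.png',im)
ov(295,220,350,260,12,'c56');ov(395,255,445,290,12,'c57');crop('top36','c58',290,200,350,275,10)"
```

```text
t40.90 pos [541.7  90.4   4.5] rpy [-179.86    2.99  -43.12] F [ 2.9  3.9 -3.6] T [ 0.75 -0.76 -0.17] op 15.6 j7 -0.86
t41.00 pos [541.7  90.4   4.5] rpy [-179.86    2.99  -43.13] F [ 3.1  3.6 -3.5] T [ 0.73 -0.72 -0.12] op 15.8 j7 -0.86
```

View pics/c56.png

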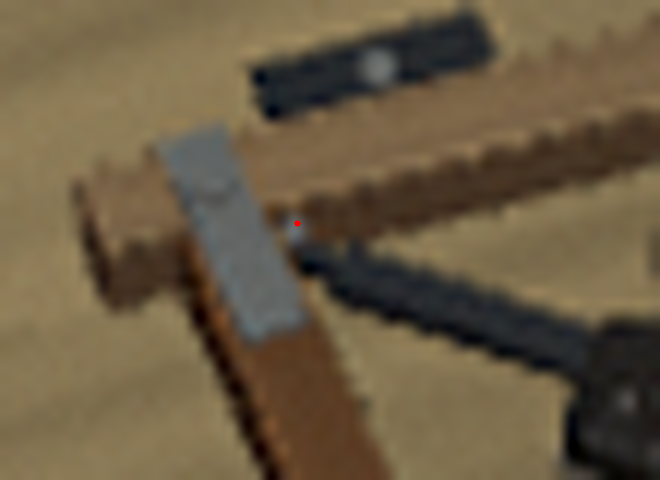

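View pics/c57.png

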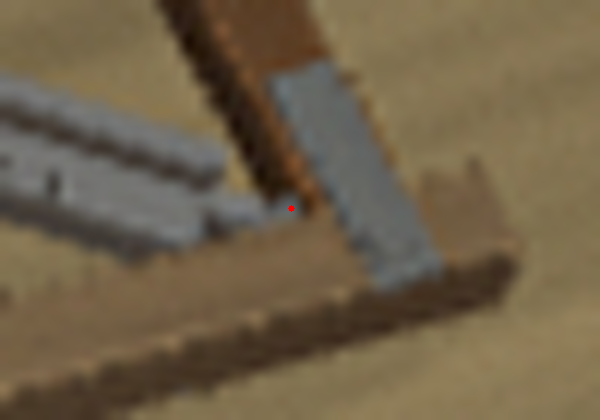

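View pics/c58.png

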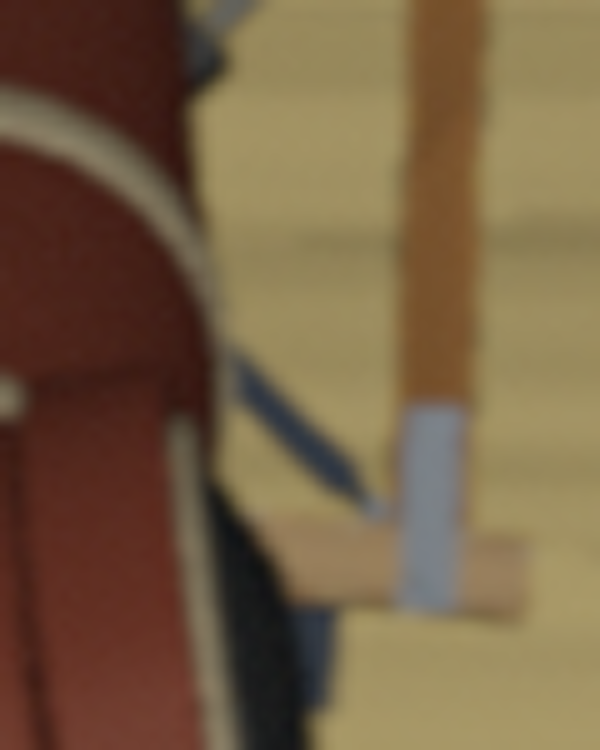

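>>> {"fn": "carry_out", "kwargs": {
  "motion": [0, 0.7, 0.4, 0, 0, 0.7, 0.4, 0, 0, 0.7, 0.4, 0, 0, 0.7, 0.2, 0, 0, 0.7, 0.1, 0, 0, 0.7, 0, 0, 0, 0.7, 0, 0, 0, 0.7, 0, 0]
}}

```text
time: 41.67
eef_pos: [0.5419, 0.0905, 0.0045]
ee_rot: [-3.128, 0.049, -0.75]
force: [3.9, 4.5, -3.4]
opening: 0.0157
```

```bash
python3 -c "
from an import *
st()"
```

```text
t41.67 pos [541.9  90.5   4.5] rpy [-179.22    2.8   -42.95] F [ 3.9  4.5 -3.4] T [ 0.83 -0.85 -0.09] op 15.7 j7 -0.85
```

>>> {"fn": "carry_out", "kwargs": {
  "motion": [0, -2, 0, 0, 0, -4, 0, 0, 0, -5, 0, 0, 0, -5, 0, 0, 0, -5, 0, 0, 0, -5, 0, 0, 0, -4, 0, 0, 0, -2, 0, 0]
}}

```text
time: 42.33
eef_pos: [0.5573, 0.1066, 0.0042]
ee_rot: [3.135, 0.054, -0.755]
force: [-0.7, -1.1, 1.2]
opening: 0.0158
```

```bash
python3 -c "
from an import *
st()"
```

```text
t42.33 pos [557.3 106.6   4.2] rpy [179.6    3.08 -43.24] F [-0.7 -1.1  1.2] T [-0.05  0.03  0.02] op 15.8 j7 -0.89
```

>>> {"fn": "carry_out", "kwargs": {
  "motion": [0, 0, 0, 0, 0, 0, 0, 0, 0, 0, 0, 0, 0, 0, 0, 0, 0, 0, 0, 0, 0, 0, -4, 0, 0, 0, -6, 0, 0, 0, -8, 0],
  "gripper": 0.5
}}

```text
time: 43.0
eef_pos: [0.5574, 0.106, 0.021]
ee_rot: [3.132, 0.055, -0.754]
force: [-0.5, -0.6, -0.6]
opening: 0.0466
```

>>> {"fn": "carry_out", "kwargs": {
  "motion": [0, 0, -10, 0, 0, 0, -10, 0, 0, 0, -10, 0, 0, 0, -10, -3, 0, 0, -8, -6, 0, 0, -5, -7, 0, 0, 0, -7, 0, 0, 0, -7]
}}

```text
time: 43.67
eef_pos: [0.5642, 0.1042, 0.0877]
ee_rot: [-3.119, 0.039, -0.215]
force: [-0.5, -0.4, 0.8]
opening: 0.0464
```

```bash
python3 -c "
from an import *
f=np.load('frame.npy'); d=pts(f); fm=np.mean([d[k] for k in('ffl','ffr','fnl','fnr')],0); print(fm*1e3, np.degrees(f[2]))
plan(fm[0]*1e3,fm[1]*1e3,70,np.degrees(f[2]),8)
cap('scene','scene37');cap('top','top37')
crop('scene37','c59',280,190,450,310,4.7)
"
```

```text
[635.86485421  88.37972936  24.        ] -4.460211093111638
t43.67 pos [564.2 104.2  87.7] rpy [-178.71    2.26  -12.33] F [-0.5 -0.4  0.8] T [-0.06 -0.09 -0.01] op 46.4 j7 -0.48
d [ 71.6 -15.8 -17.7] dyaw 7.9
[9.2, 0.0, 2.2, -1.0, 9.2, 0.2, 2.2, -1.0, 9.2, 0.3, 2.2, -1.0, 9.2, 0.5, 2.2, -1.0, 9.1, 0.6, 2.2, -1.0, 9.1, 0.8, 2.2, -1.0, 9.1, 1.0, 2.2, -1.0, 9.1, 1.1, 2.2, -1.0]
```

View pics/c59.png

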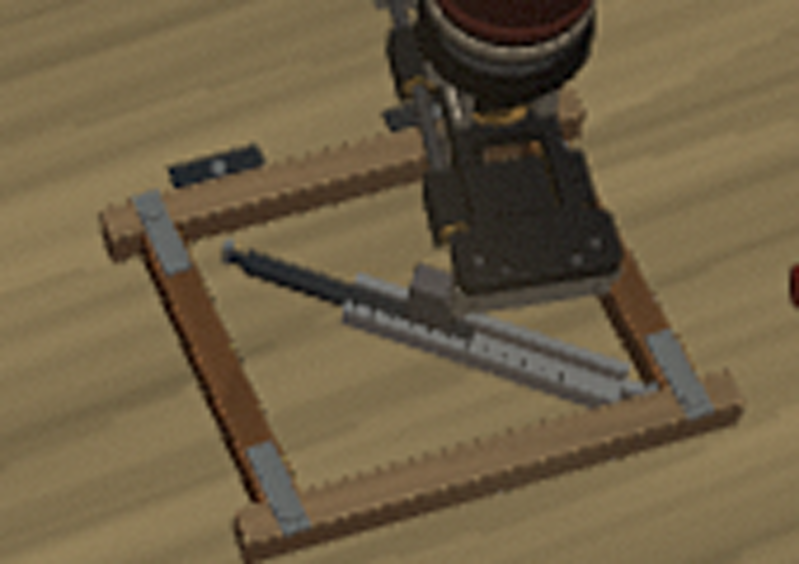

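>>> {"fn": "carry_out", "kwargs": {
  "motion": [6, 0, 2, 0, 9, 0, 4, -1, 11, 0, 6, -1, 11, 1, 7, -1, 11, 1, 7, -1, 9, 1, 7, -1, 6, 1, 6, -1, 2, 1, 3, 0]
}}

```text
time: 44.43
eef_pos: [0.6331, 0.0862, 0.041]
ee_rot: [-3.117, 0.033, -0.124]
force: [-1.2, 0.1, 0.4]
opening: 0.0464
```

```bash
python3 -c "
from an import *
plan(635.9,88.4,20,-4.5,8)
c=ld('top0'); print('tin',unproj(c,351,124,.04),unproj(c,351,124,.1)); print(tl(0,0,-50))
cap('scene','scene38');cap('top','top38')
crop('scene38','c60',280,190,450,310,4.7)
crop('top38','c61',230,140,360,270,6)
"
```

```text
t44.43 pos [633.1  86.2  41. ] rpy [-178.57    1.91   -7.1 ] F [-1.2  0.1  0.4] T [-0.02 -0.03  0.04] op 46.4 j7 -0.36
d [  2.8   2.2 -21. ] dyaw 2.6
[0.3, -0.3, 2.6, -0.3, 0.3, -0.3, 2.6, -0.3, 0.3, -0.3, 2.6, -0.3, 0.3, -0.3, 2.6, -0.3, 0.3, -0.3, 2.6, -0.3, 0.3, -0.3, 2.6, -0.3, 0.3, -0.3, 2.6, -0.3, 0.3, -0.3, 2.6, -0.3]
tin [ 0.77068669 -0.05164759  0.04      ] [ 0.74959955 -0.04970953  0.1       ]
[ 1.67  1.25 49.96]
```

View pics/c60.png

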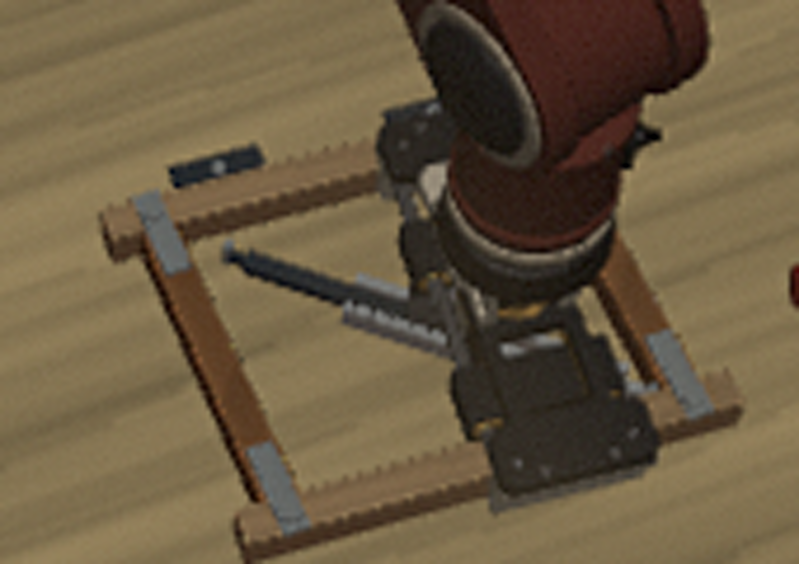

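View pics/c61.png

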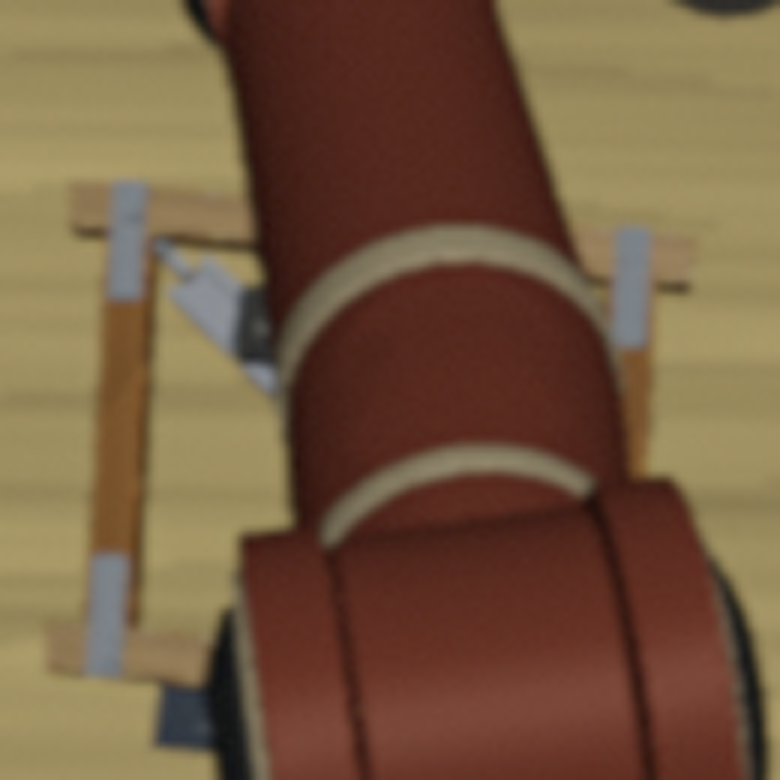

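>>> {"fn": "carry_out", "kwargs": {
  "motion": [0.8, 0, 3, -0.7, 0.8, 0, 5, -0.7, 0.8, 0, 6, -0.7, 0.5, 0, 6, 0, 0.3, 0, 6, 0, 0.2, 0, 5, 0, 0.2, 0, 5, 0, 0, 0, 3, 0]
}}

```text
time: 45.2
eef_pos: [0.6335, 0.0888, 0.0001]
ee_rot: [-3.114, 0.033, -0.082]
force: [-0.4, -0.1, 0.2]
opening: 0.0467
```

```bash
python3 -c "
from an import *
plan(635.9,88.4,-17,-4.5,8)
cap('scene','scene39')
crop('scene39','c62',330,200,440,310,6.5)
"
```

```text
t45.20 pos [6.335e+02 8.880e+01 1.000e-01] rpy [-178.44    1.9    -4.72] F [-0.4 -0.1  0.2] T [-0.03 -0.08  0.02] op 46.7 j7 -0.34
d [  2.4  -0.4 -17.1] dyaw 0.2
[0.3, 0.0, 2.1, -0.0, 0.3, 0.0, 2.1, -0.0, 0.3, 0.0, 2.1, -0.0, 0.3, 0.0, 2.1, -0.0, 0.3, 0.0, 2.1, -0.0, 0.3, 0.0, 2.1, -0.0, 0.3, 0.0, 2.1, -0.0, 0.3, 0.0, 2.1, -0.0]
```

View pics/c62.png

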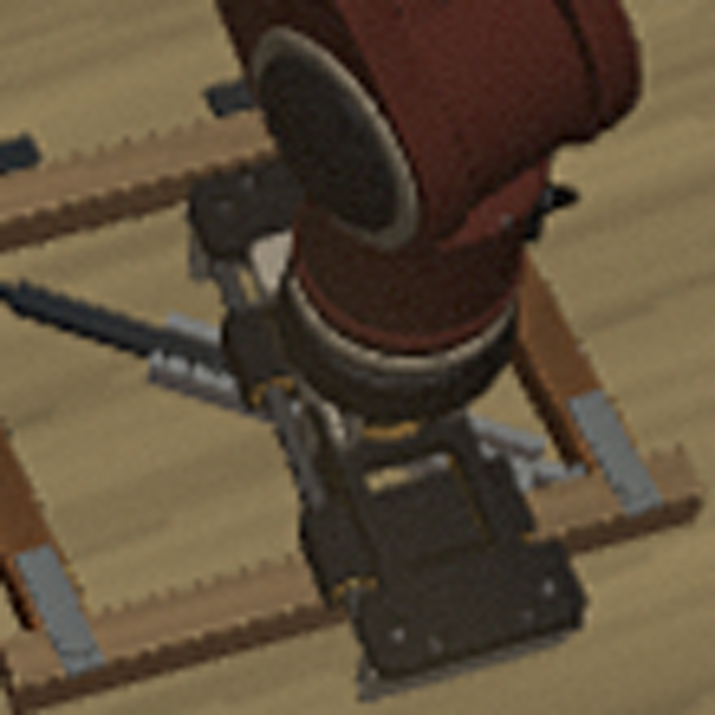

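>>> {"fn": "carry_out", "kwargs": {
  "motion": [0.4, 0, 2, 0, 0.4, 0, 3, 0, 0.4, 0, 3, 0, 0.4, 0, 3, 0, 0.2, 0, 2, 0, 0, 0, 1.5, 0, 0, 0, 1, 0, 0, 0, 0, 0]
}}

```text
time: 45.92
eef_pos: [0.635, 0.0892, -0.0174]
ee_rot: [-3.114, 0.033, -0.083]
force: [-0.2, -0.5, 0.2]
opening: 0.0466
```

>>> {"fn": "carry_out", "kwargs": {
  "motion": [0, 0, 0, 0, 0, 0, 0, 0, 0, 0, 0, 0, 0, 0, 0, 0, 0, 0, 0, 0, 0, 0, 0, 0, 0, 0, 0, 0, 0, 0, 0, 0],
  "gripper": 0,
  "newtons": 45
}}

```text
time: 46.58
eef_pos: [0.6346, 0.0893, -0.017]
ee_rot: [-3.114, 0.033, -0.082]
force: [-0.9, -0.2, -0.6]
opening: 0.0196
```

```bash
python3 -c "
from an import *
st()
"
```

```text
t46.58 pos [634.6  89.3 -17. ] rpy [-178.45    1.9    -4.68] F [-0.9 -0.2 -0.6] T [-0.1  -0.24  0.05] op 19.6 j7 -0.34
```

>>> {"fn": "carry_out", "kwargs": {
  "motion": [0, 1, 0, 0, 0, 2, 0, 0, 0, 3, 0, 0, 0, 3, 0, 0, 0, 3, 0, 0, 0, 3, 0, 0, 0, 0, 0, 0, 0, 0, 0, 0]
}}

```text
time: 47.25
eef_pos: [0.6348, 0.0899, -0.017]
ee_rot: [-3.093, 0.03, -0.077]
force: [-0.5, 2.5, -0.5]
opening: 0.0199
```

```bash
python3 -c "
from an import *
st()
cap('scene','scene40');cap('top','top40');st()
"
```

```text
t47.25 pos [634.8  89.9 -17. ] rpy [-177.2     1.69   -4.39] F [-0.5  2.5 -0.5] T [ 0.08 -0.27 -0.22] op 19.9 j7 -0.32
t47.35 pos [634.8  89.9 -17. ] rpy [-177.2     1.69   -4.39] F [-0.6  2.6 -0.1] T [ 0.16 -0.2  -0.17] op 19.8 j7 -0.32
```

>>> {"fn": "carry_out", "kwargs": {
  "motion": [0, 4, 0, 0, 0, 5, 0, 0, 0, 5, 0, 0, 0, 5, 0, 0, 0, 0, 0, 0, 0, 0, 0, 0, 0, 0, 0, 0, 0, 0, 0, 0]
}}

```text
time: 48.02
eef_pos: [0.6349, 0.0906, -0.0169]
ee_rot: [-3.067, 0.024, -0.067]
force: [0.9, 1.8, -1.2]
opening: 0.0197
```

```bash
python3 -c "
from an import *
st()
cap('scene','scene41');cap('top','top41')
crop('scene41','c63',280,190,450,310,4.7)
"
```

```text
t48.02 pos [634.9  90.6 -16.9] rpy [-175.7     1.38   -3.85] F [ 0.9  1.8 -1.2] T [ 0.17 -0.28 -0.19] op 19.7 j7 -0.3
```

View pics/c63.png

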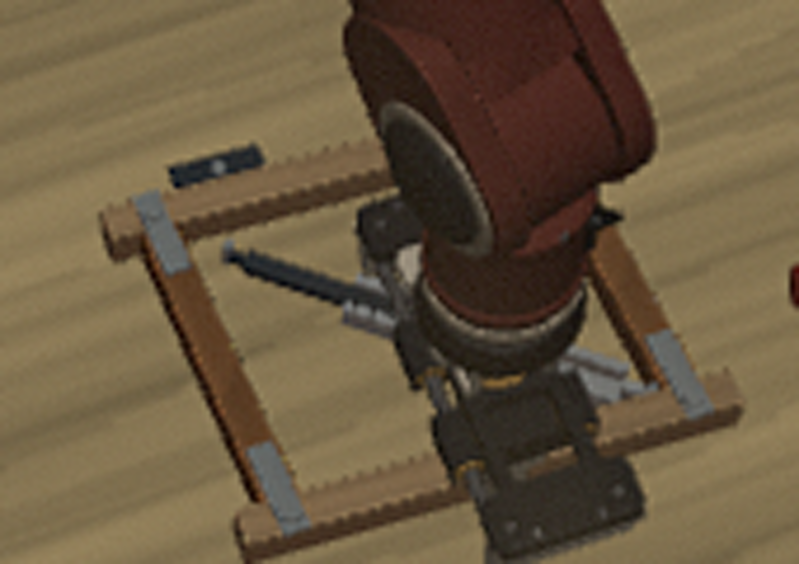

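>>> {"fn": "carry_out", "kwargs": {
  "motion": [0, 0, 0, 0, 0, 0, 0, 0, 0, 0, 0, 0, 0, 0, 0, 0, 0, 0, 0, 0, 0, 6, 0, 0, 0, 8, 0, 0, 0, 8, 0, 0],
  "newtons": 60
}}

```text
time: 48.78
eef_pos: [0.6352, 0.0902, -0.0168]
ee_rot: [-3.038, 0.019, -0.059]
force: [1.4, 12.4, -3.5]
opening: 0.0194
```

```bash
python3 -c "
from an import *
st()
cap('scene','scene42');st()
crop('scene42','c64',280,190,450,310,4.7)
"
```

```text
t48.78 pos [635.2  90.2 -16.8] rpy [-174.09    1.07   -3.36] F [ 1.4 12.4 -3.5] T [ 2.06 -0.49 -0.38] op 19.4 j7 -0.27
t48.83 pos [635.1  89.7 -16.8] rpy [-174.07    1.08   -3.41] F [ 0.6 12.2 -2.3] T [ 2.2  -0.5  -0.31] op 19.7 j7 -0.27
```

View pics/c64.png

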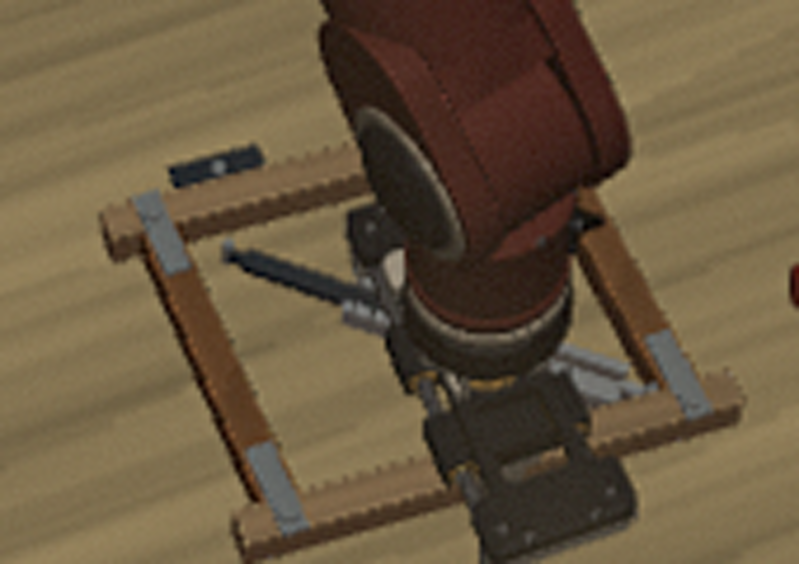

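>>> {"fn": "carry_out", "kwargs": {
  "motion": [0, 8, 0, 0, 0, 9, 0, 0, 0, 9, 0, 0, 0, 9, 0, 0, 0, 9, 0, 0, 0, 9, 0, 0, 0, 0, 0, 0, 0, 0, 0, 0]
}}

```text
time: 49.5
eef_pos: [0.6354, 0.0908, -0.0165]
ee_rot: [-2.967, 0.009, -0.043]
force: [-0.1, 3.4, -1.5]
opening: 0.0194
```

```bash
python3 -c "
from an import *
st()
cap('scene','scene43');cap('top','top43');st()
crop('scene43','c65',280,190,450,310,4.7);crop('top43','c66',225,160,360,280,5.9)
"
```

```text
t49.50 pos [635.4  90.8 -16.5] rpy [-169.99    0.53   -2.49] F [-0.1  3.4 -1.5] T [ 0.04 -0.2  -0.48] op 19.4 j7 -0.2
t49.60 pos [635.4  90.8 -16.5] rpy [-169.99    0.52   -2.48] F [-0.3  3.7 -0.6] T [ 0.08 -0.22 -0.46] op 19.6 j7 -0.2
```

View pics/c65.png

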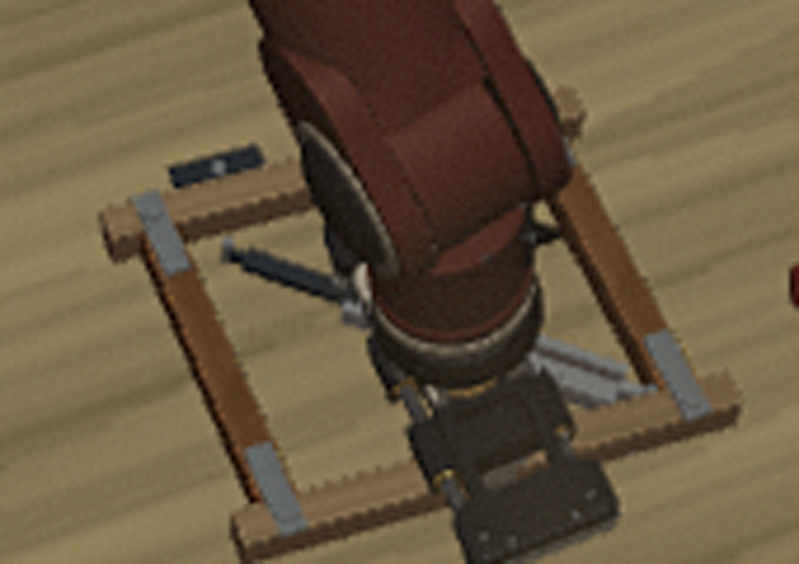

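View pics/c66.png

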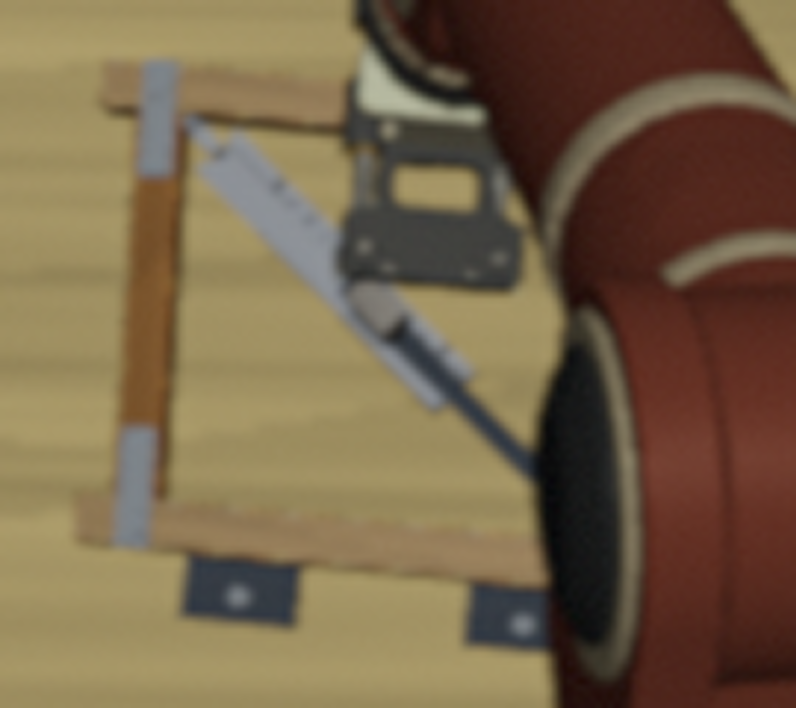

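>>> {"fn": "carry_out", "kwargs": {
  "motion": [0, 18, 0, 0, 0, 18, 0, 0, 0, 0, 0, 0, 0, 0, 0, 0, 0, 0, 0, 0, 0, 0, 0, 0, 0, 0, 0, 0, 0, 0, 0, 0]
}}

```text
time: 50.27
eef_pos: [0.6344, 0.0752, -0.0166]
ee_rot: [-2.942, 0.007, -0.039]
force: [0.8, 3.1, -0.3]
opening: 0.0195
```

```bash
python3 -c "
from an import *
st()
cap('scene','scene44');cap('top','top44')
crop('scene44','c67',280,190,450,310,4.7);crop('top44','c68',225,160,360,280,5.9)
"
```

```text
t50.27 pos [634.4  75.2 -16.6] rpy [-168.54    0.42   -2.25] F [ 0.8  3.1 -0.3] T [ 0.05 -0.18 -0.51] op 19.5 j7 -0.15
```

View pics/c67.png

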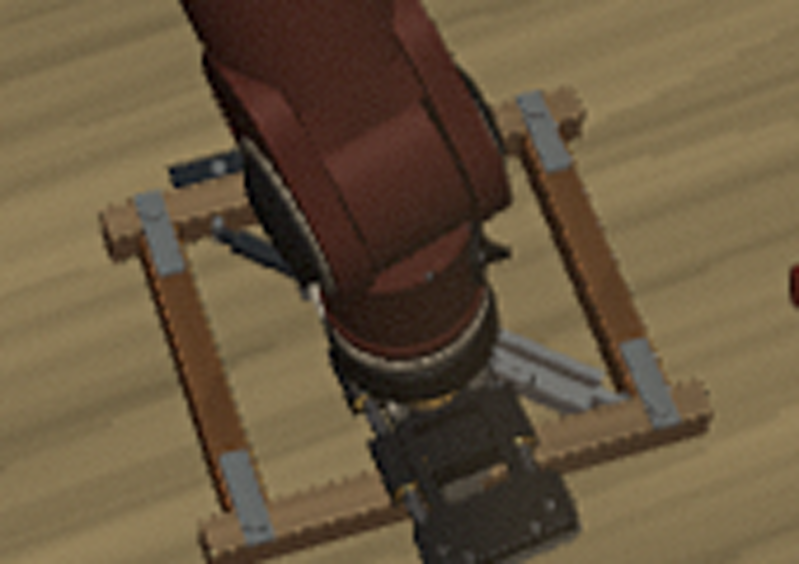

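View pics/c68.png

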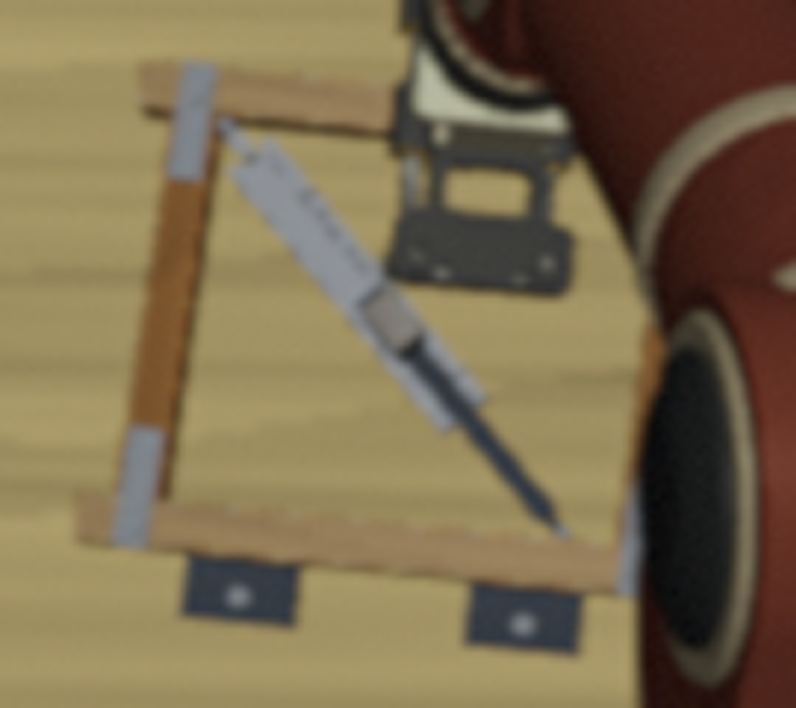

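>>> {"fn": "carry_out", "kwargs": {
  "motion": [0, -14, 0, 0, 0, 0, 0, 0, 0, 0, 0, 0, 0, 0, 0, 0, 0, 0, 0, 0, 0, 0, 0, 0, 0, 0, 0, 0, 0, 0, 0, 0]
}}

```text
time: 51.03
eef_pos: [0.6348, 0.0793, -0.0166]
ee_rot: [-2.955, 0.008, -0.043]
force: [-0.7, 2.6, 0.4]
opening: 0.0199
```

```bash
python3 -c "
from an import *
st()
cap('scene','scene45');cap('top','top45')
crop('top45','c70',225,160,360,280,5.9)
"
```

```text
t51.03 pos [634.8  79.3 -16.6] rpy [-169.34    0.47   -2.46] F [-0.7  2.6  0.4] T [-0.02 -0.28 -0.4 ] op 19.9 j7 -0.17
```

View pics/c70.png

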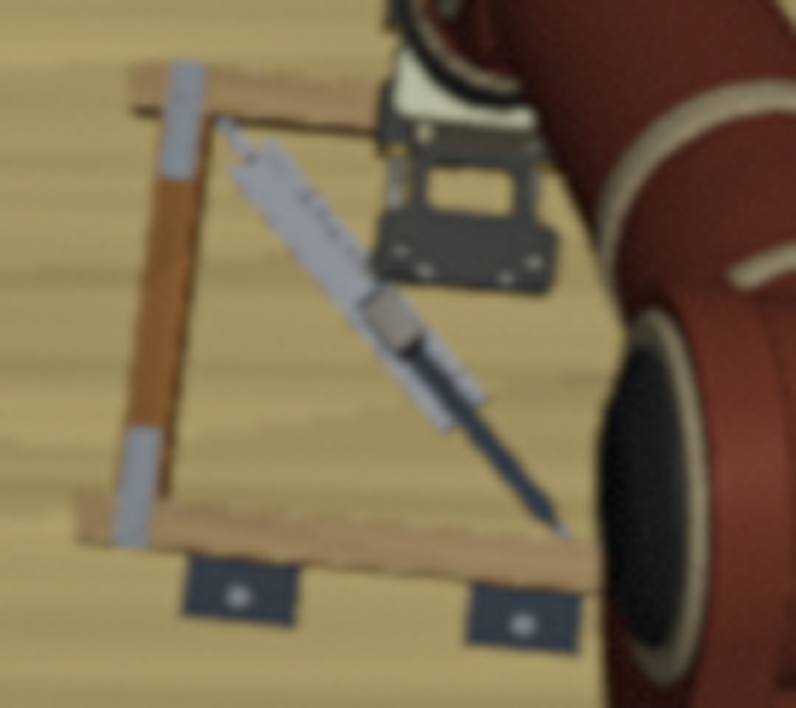

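```bash
python3 -c "
from an import *
c=ld('top0')
W=lambda u,v,z=.024: unproj(c,*px((u,v),5.9,225,160),z)[:2]
def ang(a,b): d=W(*b)-W(*a); return np.arctan2(d[1],d[0])
near=[ang((691,603),(76,541)),ang((695,555),(78,490)),]
far=[ang((716,115),(103,62)),ang((709,158),(101,105))]
print('near',near,'far',far)
base=np.mean(near+far)-np.pi/2
for nm,l in(('t0',[((113,545),(138,62)),((152,545),(175,62)),((618,595),(637,105)),((655,597),(670,107))]),('now',[((115,545),(170,64)),((154,545),(204,64))])):
    print(nm,[round((ang(*q)-base)*185,1) for q in l])
"
python3 - <<'E'
from h import *
# automated edge: grad of left rail in rows for top0 and top45
for fn in('top0','top45'):
    im=cv2.imread(f'pics/{fn}.png').astype(float)
    g=im[:,:,0]-im[:,:,2]  # b-r
    P=[]
    for row in range(192,230):
        x=g[row,238:272]; 
        P.append((row,238+int(np.argmin(x))))
    print(fn,P[::6])
E
```

```text
near [np.float64(1.4903158359209472), np.float64(1.4851903645259603)] far [np.float64(1.4984746045606707), np.float64(1.498307532928708)]
t0 [np.float64(12.1), np.float64(12.6), np.float64(10.8), np.float64(12.1)]
now [np.float64(0.6), np.float64(2.2)]
top0 [(192, 250), (198, 252), (204, 252), (210, 251), (216, 250), (222, 251), (228, 247)]
top45 [(192, 254), (198, 252), (204, 255), (210, 250), (216, 253), (222, 253), (228, 252)]
```

>>> {"fn": "carry_out", "kwargs": {
  "motion": [0, 0, 0, 0, 0, 0, 0, 0, 0, 0, 0, 0, 0, 0, 0, 0, 0, 0, 0, 0, 0, 0, 0, 0, 0, 0, 0, 0, 0, 0, 0, 0],
  "gripper": 0.5,
  "newtons": 20
}}

```text
time: 51.8
eef_pos: [0.635, 0.0742, -0.0169]
ee_rot: [-2.962, 0.008, -0.04]
force: [-0.8, 0.0, 0.4]
opening: 0.0466
```

```bash
python3 -c "
from an import *
st();print(tl(0,0,10))"
```

```text
t51.80 pos [635.   74.2 -16.9] rpy [-169.71    0.45   -2.28] F [-0.8  0.   0.4] T [-0.26 -0.09 -0.01] op 46.6 j7 -0.17
[-0.08 -1.79 -9.84]
```

>>> {"fn": "carry_out", "kwargs": {
  "motion": [0, -0.5, -3, 0, 0, -1, -6, 0, 0, -1.5, -9, 0, 0, -2, -12, 0, 0, -2, -14, 0, 0, -2, -14, 0, 0, -2, -14, 0, 0, -2, -14, 0]
}}

```text
time: 52.47
eef_pos: [0.634, 0.0719, 0.0765]
ee_rot: [-2.962, 0.012, -0.038]
force: [0.8, 0.1, -0.4]
opening: 0.0468
```

>>> {"fn": "carry_out", "kwargs": {
  "motion": [-6, 0, -14, 0, -12, 0, -14, 0, -20, 8, -10, 0, -25, 16, -6, 0, -28, 24, -4, 0, -28, 30, 0, 0, -28, 34, 0, 0, -25, 34, 0, 0]
}}

```text
time: 53.13
eef_pos: [0.4653, -0.065, 0.1159]
ee_rot: [-2.955, -0.027, -0.019]
force: [0.1, -0.2, -0.2]
opening: 0.0461
```

```bash
python3 -c "
from an import *
st()
cap('scene','scene46');cap('top','top46')
crop('top46','c71',225,160,360,280,5.9);crop('scene46','c72',290,195,450,315,5)
"
```

```text
t53.13 pos [465.3 -65.  115.9] rpy [-169.33   -1.55   -1.07] F [ 0.1 -0.2 -0.2] T [-0.35 -0.08 -0.  ] op 46.1 j7 0.14
```

View pics/c71.png

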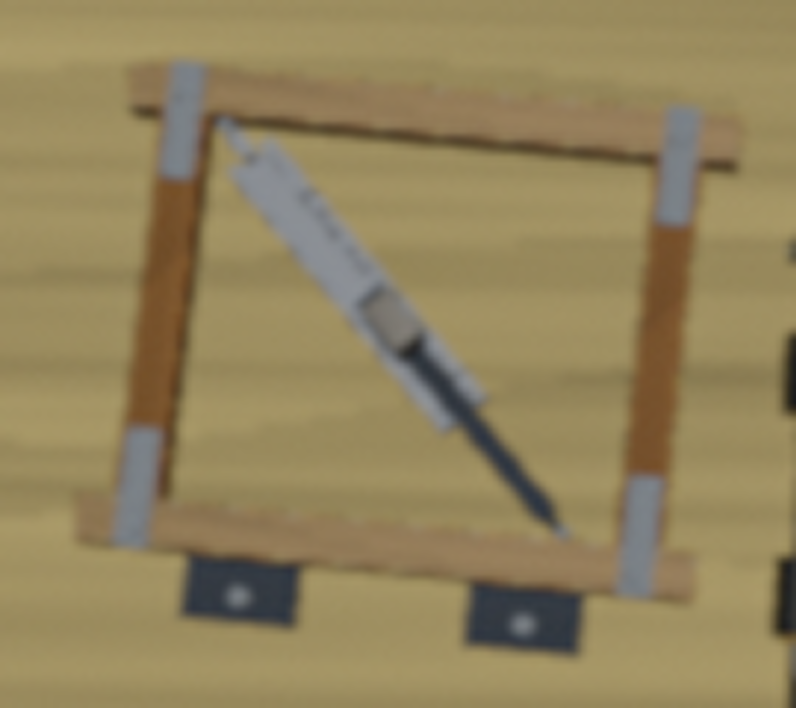

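View pics/c72.png

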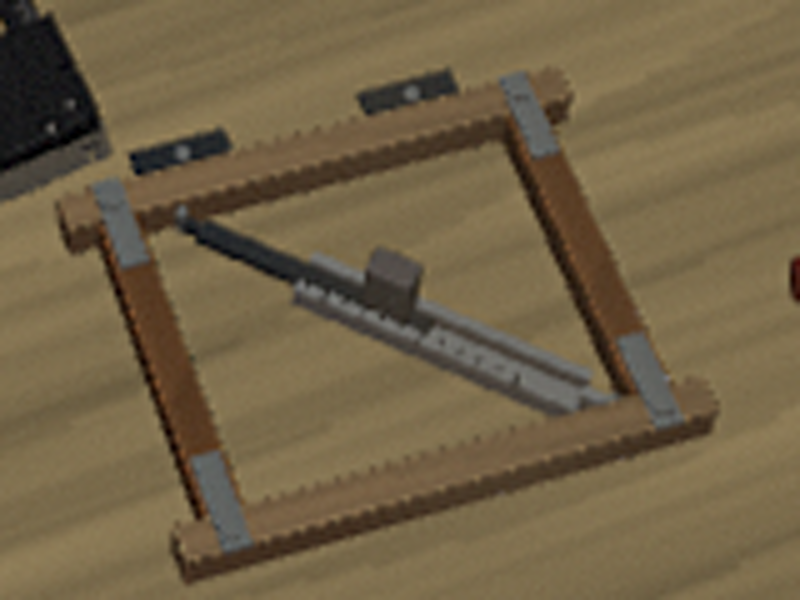

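Run:
```python
from an import *
def diag(fn,k,x0,y0,NL,NR,FL,FR):
    c=ld(fn); W=lambda p: unproj(c,*px(p,k,x0,y0),.0245)[:2]*1e3
    a,b,f,g=map(W,(NL,NR,FL,FR)); d1=np.linalg.norm(g-a); d2=np.linalg.norm(f-b)
    u=(a-b)/np.linalg.norm(a-b)+(f-g)/np.linalg.norm(f-g); u/=np.linalg.norm(u)
    s=((f+g)/2-(a+b)/2); L=np.linalg.norm(s); print(fn,'d1',d1.round(1),'d2',d2.round(1),'w',np.linalg.norm(a-b).round(1),np.linalg.norm(f-g).round(1),'L',L.round(1),'rack y',(185*(s@u)/L).round(2))
diag('top0',5.9,225,160,(132,545),(635,596),(156,62),(652,106))
diag('top46',5.9,225,160,(132,545),(635,596),(187,62),(681,107))
diag('scene0',5,290,195,(512,75),(105,184),(692,414),(265,538))
diag('scene46',5,290,195,(512,75),(105,184),(667,421),(237,546))
from scipy.optimize import least_squares
N0=dict(nfl=(78,490),nnl=(76,541),nfr=(695,555),nnr=(691,603))
S0=dict(nnl=(555,66),nfl=(573,97),nnr=(57,203),nfr=(72,228))
obs=[('top0',5.9,225,160,{**N0,**dict(ffl=(103,62),fnl=(101,105),ffr=(716,115),fnr=(709,158))},0),
('scene0',5,290,195,{**S0,**dict(fnl=(727,368),ffl=(740,403),fnr=(200,522),ffr=(210,550))},0),
('top46',5.9,225,160,{**N0,**dict(ffl=(131,64),fnl=(130,107),ffr=(744,116),fnr=(738,160))},1),
('scene46',5,290,195,{**S0,**dict(fnl=(702,378),ffl=(717,412),fnr=(175,533),ffr=(185,560))},1)]
def res(p,w):
    o=[]
    for i in w:
        fn,k,x0,y0,D,m=obs[i]; c=ld(fn); d=pts([p[0]+(i%2)*p[5],p[1]+(i%2)*p[6],p[2],p[3+m]])
        for n,q in D.items(): o.append(proj(c,d[n])-np.array(px(q,k,x0,y0)))
    return np.r_[np.ravel(o),p[5]*1e3*.1,p[6]*1e3*.1]
for w in([0,2],[1,3],[0,1,2,3]):
    s=least_squares(res,[.45,.09,-.08,.05,0,0,0],args=(w,),loss='soft_l1'); print(w,s.x.round(4),'rack mm',(185*np.sin(s.x[3:5])).round(2))
c=ld('top46');
# shift of far rail by template
a=cv2.imread('pics/top0.png',0);b=cv2.imread('pics/top46.png',0)
for x0,y0,x1,y1 in((238,166,262,186),(326,174,348,196)):
    t=a[y0:y1,x0:x1]; R=cv2.matchTemplate(cv2.resize(b[y0-10:y1+10,x0-6:x1+16],None,fx=8,fy=8,interpolation=cv2.INTER_CUBIC),cv2.resize(t,None,fx=8,fy=8,interpolation=cv2.INTER_CUBIC),cv2.TM_CCOEFF_NORMED); m=cv2.minMaxLoc(R); print('shift px',(m[3][0]/8-6,m[3][1]/8-10),m[1])
```

```text
top0 d1 284.7 d2 303.7 w 209.9 210.8 L 205.9 rack y 11.92
top46 d1 293.8 d2 295.0 w 209.9 209.9 L 206.4 rack y 0.78
scene0 d1 285.5 d2 299.9 w 211.3 208.7 L 204.0 rack y 9.05
scene46 d1 295.0 d2 290.8 w 211.3 209.5 L 203.7 rack y -2.66
[0, 2] [ 0.45    0.0931 -0.0777  0.0553 -0.0098  0.      0.    ] rack mm [10.22 -1.81]
[1, 3] [ 0.4529  0.0911 -0.074   0.0538 -0.0132 -0.     -0.    ] rack mm [ 9.95 -2.45]
[0, 1, 2, 3] [ 0.45    0.093  -0.0763  0.055  -0.011   0.0028 -0.0018] rack mm [10.17 -2.04]
shift px (4.625, 0.25) 0.9657658934593201
shift px (4.875, 0.25) 0.9742432832717896
```

```bash
cat > edge.py <<'E'
from an import *
def line(fn,p,q,z,half=2.5,show=False):
    im=cv2.imread(f'pics/{fn}.png').astype(np.float32); im=cv2.GaussianBlur(im,(0,0),.6)
    p,q=np.array(p,float),np.array(q,float); t=(q-p)/np.linalg.norm(q-p); n=np.array([-t[1],t[0]])
    s=np.linspace(.04,.96,60); o=np.arange(-half,half+.01,.1); B=p+s[:,None]*(q-p)
    X=(B[:,None,:]+o[None,:,None]*n).astype(np.float32)
    v=cv2.remap(im,X[...,0],X[...,1],cv2.INTER_CUBIC); g=np.diff(v,axis=1); g=cv2.GaussianBlur(np.sqrt((g**2).sum(2)),(9,1),0)
    i=g.argmax(1); ok=(i>3)&(i<g.shape[1]-4); P=(B+(o[i]+.05)[:,None]*n)[ok].astype(np.float32)
    for _ in range(3):
        vx,vy,x0,y0=cv2.fitLine(P,cv2.DIST_HUBER,0,.01,.01).ravel(); e=(P-[x0,y0])@np.array([-vy,vx]); P=P[np.abs(e)<max(.25,1.5*np.std(e))]
    e=(P-[x0,y0])@np.array([-vy,vx])
    a=np.array([x0,y0]); v=np.array([vx,vy]); 
    if v@t<0: v=-v
    A=unproj(ld(fn),*(a-20*v),z);C=unproj(ld(fn),*(a+20*v),z); d=C-A
    return np.arctan2(d[1],d[0]),len(P),np.std(e)
E
python3 - <<'E'
from edge import *
T=lambda *a:px(a,5.9,225,160); S=lambda *a:px(a,5,290,195)
def run(fn,M,rails,sides):
    A=[];Sd=[]
    for nm,p,q,z in rails:
        a=line(fn,M(*p),M(*q),z); A.append(a[0]); print(fn,nm,round(np.degrees(a[0]),2),a[1],a[2].round(2))
    for nm,p,q,z in sides:
        a=line(fn,M(*p),M(*q),z); Sd.append(a[0]); print(fn,nm,round(np.degrees(a[0]),2),a[1],a[2].round(2))
    r_=np.median(A)
    print('   rack mm', [round(185*np.sin(s-(r_-np.pi/2)),2) for s in Sd])
run('top0',T,[('nN',(610,593),(160,549),.024),('nF',(690,553),(200,503),.024),('fF',(630,105),(180,67),.024),('fNbot',(625,155),(190,118),0.024)],
 [('LL',(120,420),(133,180),.022),('LR',(156,420),(170,185),.022),('RL',(621,470),(630,230),.022),('RR',(659,470),(667,230),.022)])
run('top46',T,[('nN',(610,593),(160,549),.024),('nF',(690,553),(200,503),.024),('fF',(660,105),(210,68),.024),('fNbot',(655,157),(220,118),.024)],
 [('LL',(125,420),(160,182),.022),('LR',(163,420),(193,185),.022),('RL',(628,470),(656,228),.022),('RR',(667,470),(693,228),.022)])
run('scene0',S,[('nF',(150,222),(505,125),.024),('nN',(130,180),(500,80),.024),('fN',(275,497),(640,395),.024),('fF',(290,527),(670,420),.024)],
 [('Rl',(110,265),(210,455),.022),('Rr',(150,262),(240,445),.022),('Ll',(525,160),(632,340),.022),('Lr',(562,150),(665,325),.022)])
run('scene46',S,[('nF',(150,222),(505,125),.024),('nN',(130,180),(500,80),.024),('fN',(250,505),(600,405),.024),('fF',(260,537),(650,430),.024)],
 [('Rl',(107,265),(188,460),.022),('Rr',(148,262),(218,452),.022),('Ll',(522,160),(615,345),.022),('Lr',(557,150),(645,332),.022)])
E
```

```text
top0 nN 85.65 41 0.38
top0 nF 86.44 35 0.26
top0 fF 85.51 33 0.21
top0 fNbot 85.41 53 0.14
top0 LL -0.23 41 0.13
top0 LR -0.98 15 0.06
top0 RL -0.84 35 0.12
top0 RR -0.93 39 0.12
   rack mm [np.float64(13.51), np.float64(11.1), np.float64(11.55), np.float64(11.27)]
top46 nN 85.65 41 0.38
top46 nF 85.57 36 0.31
top46 fF 86.73 29 0.23
top46 fNbot 85.53 44 0.12
top46 LL -4.76 41 0.17
top46 LR -5.09 8 0.05
top46 RL -4.89 43 0.19
top46 RR -5.04 36 0.13
   rack mm [np.float64(-1.2), np.float64(-2.26), np.float64(-1.63), np.float64(-2.09)]
scene0 nF 90.1 4 0.25
scene0 nN 85.53 37 0.13
scene0 fN 85.43 39 0.26
scene0 fF 85.59 43 0.09
scene0 Rl -0.73 34 0.09
scene0 Rr -0.71 44 0.14
scene0 Ll 3.68 14 0.13
scene0 Lr -1.1 40 0.13
   rack mm [np.float64(11.97), np.float64(12.02), np.float64(26.13), np.float64(10.77)]
scene46 nF 89.63 4 0.14
scene46 nN 85.57 36 0.13
scene46 fN 86.8 34 0.17
scene46 fF 85.54 41 0.13
scene46 Rl -4.73 45 0.09
scene46 Rr -4.69 39 0.15
scene46 Ll -4.37 23 0.12
scene46 Lr -5.21 40 0.12
   rack mm [np.float64(-2.96), np.float64(-2.82), np.float64(-1.79), np.float64(-4.51)]
```

Run:
```python
from h import *
a=cv2.imread('pics/top0.png').astype(int);b=cv2.imread('pics/top46.png').astype(int)
for n,(x,y) in dict(t1=(351,124),t2=(462,143),t3=(153,281),sd=(185,180)).items(): print(n,np.abs(a-b)[y-28:y+28,x-35:x+35].mean().round(2))
st(); r.sign_off()
```

```text
t1 11.78
t2 11.41
t3 11.5
sd 12.01
t53.23 pos [461.2 -71.8 114.1] rpy [-169.54   -1.07   -1.86] F [ 1.   0.1 -0.3] T [-0.23 -0.14  0.04] op 46.4 j7 0.14
the job is handed in; nothing more can be done
```

I checked both diagonals, shifted the far rail back towards square, left the rule lying flat inside the frame, and handed the job in at about 53 s of the 72 s.

- **Diagonal readings:** Near-left to far-right was held with about 5–6 N for roughly 1.5 s. Near-right to far-left was held with about 3–6 N for a similar time. In the images the pins sat at the seats to within roughly 2 mm. I could not read the pin-contact conditions directly. The drawn length on the first diagonal, about 0.044, came out slightly shorter than the camera fit predicted.
- **Far rail:** It started about 10–12 mm to the left. My first shift overshot, so I pushed it back.
- **Final squareness:** The last images put it at about −1.5 mm. The individual estimates disagreed, ranging from +0.8 to about −2.7 mm, with one noisy edge fit at −4.5 mm. The limit is ±3.3 mm, so I expect it to pass but with limited margin.
- **Trouble on the way:**
  - The arm's reported height was about 35 mm too low, which cost a missed first grasp. During it I moved the tongue 4–5 mm.
  - The rule's heel was dragged out of its corner twice before the second reading held.
- **Last checks:**
  - The robot was clear of everything and the rule was lying flat.
  - I saw no sign that the tins or screwdriver had moved, and the arm stayed clear of them. The image comparison of them showed only a uniform difference everywhere, so it could not have caught a small shift.

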